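Fetch the sample jar from behind the bottles and weigh it

TASK

Stand the three tall vessels that hem in the small sample jar on the steel caddy (round bottle, square bottle, stoppered flask) all together in the orange tray, then put the jar on the middle of the balance pan, and only then return each tall vessel to the very rubber pad it came from, centred on it. Keep everything upright and set it down gently rather than dropping it; leave the beaker, the covered dish and the syringe as they are.

Things in the scene. Friction and masses are not known exactly. Their poses are not given: they have to be found in the camera images.
- round_bottle_center (a point): Round amber glass bottle with a black screw cap, 108 mm high with its cap, about 0.2 kg. The body is a cylinder of 46 mm diameter up to 84 mm, then a shoulder and a cap of 31 mm diameter. The point is on its axis, half-way up (54 mm above its underside); z is up. It starts centred on one of the caddy's pads.
- square_bottle_center (a point): Square white plastic bottle with a round white screw cap, 108 mm high with its cap, about 0.2 kg. The body is 42 x 42 mm, straight-sided up to 84 mm; the cap is 29 mm in diameter. The point is on its axis, half-way up (54 mm above its underside); x and y are square to its sides, z is up. It starts centred on one of the caddy's pads.
- flask_center (a point): Conical clear glass flask with a dark rubber stopper, 108 mm high in all, about 0.15 kg. Base 60 mm across, narrowing to a straight neck of 24 mm diameter from 62 to 94 mm above its underside (29 mm rim and stopper above that); grip it by the neck. The point is on its axis, half-way up (54 mm above its underside); z is up. It starts centred on one of the caddy's pads.
- jar_center (a point): Squat round sample jar, white with an aluminium lid, 42 mm high, about 0.09 kg; body 42 mm in diameter up to 28 mm, lid 44 mm above that. The point is on its axis, half-way up (21 mm above its underside); z is up. It starts on the middle pad at the back of the caddy, with a tall vessel on its left, on its right and in front, too close for a gripper to get down to it.
- caddy: Fixed steel plate, 240 (x) by 220 (y) by 8 mm, with a rail along its far (+x) edge, 35 mm above the table. Origin: centre of its underside, on the table. Four flat black 66 mm rubber pads flush with its top: the jar's at x 65, y 0 mm; the others at x 65, y +68; x 65, y -68; x 5, y 0. Which tall vessel stands on which of these differs each time.
- tray: Fixed orange open tray, 290 mm (its x) by 210 mm (its y), 26 mm high, walls and floor 5 mm thick, white paper on the floor. Origin at the centre of its underside, on the table; the floor's upper face is 5 mm above. The side area for the three tall vessels; the beaker also stands in it.
- pan_center (a point): Laboratory balance, fixed, white housing 200 x 180 mm and 55 mm high with a round steel pan of 110 mm diameter, its rigid top 72 mm above the table. The point is the centre of the pan's upper face; z is up.
- beaker: Small empty clear glass beaker, 46 mm in diameter, 55 mm high, loose, standing in the orange tray towards its +y side. Origin at the centre of its underside. To be left alone.
- dish: Shallow round covered glass dish, 60 mm in diameter, 14 mm high, loose, on the front (-x) part of the caddy. Origin at the centre of its underside. To be left alone.
- syringe: Empty plastic syringe with a blue plunger, about 120 mm long and 16 mm thick, lying on the table beyond the caddy, tray and balance; its length is along its x. Origin on its underside, near the middle. To be left alone.
There are look-alikes about, which are no part of the job. What is shaped like the part that bears flask_center but yellow is not meant.

How it is judged (in metres and radians):
On the way, in this order (a step that is already met when the one before it is completed fails the run):
1. all three tall vessels stand upright and released in the orange tray while the jar is still on its pad (x of round_bottle_center in the frame of tray between -0.13 and 0.13 m and y of round_bottle_center in the frame of tray between -0.09 and 0.09 m and z of round_bottle_center in the frame of tray between 0.049 and 0.069 m and angle between each of round_bottle_center, square_bottle_center, flask_center's own z axis and vertical below 0.15 rad and x of square_bottle_center in the frame of tray between -0.13 and 0.13 m and y of square_bottle_center in the frame of tray between -0.09 and 0.09 m and z of square_bottle_center in the frame of tray between 0.049 and 0.069 m and x of flask_center in the frame of tray between -0.13 and 0.13 m and y of flask_center in the frame of tray between -0.09 and 0.09 m and z of flask_center in the frame of tray between 0.049 and 0.069 m and contact force between the fingers and round_bottle below 0.3 N and contact force between the fingers and square_bottle below 0.3 N and contact force between the fingers and flask below 0.3 N and distance of jar_center from where it was at the start of the episode below 0.03 m), for 0.2 s.
2. the jar stands on the balance pan, let go, while the three tall vessels are still in the tray (horizontal distance between jar_center and pan_center below 0.015 m and z of jar_center in the frame of pan_center between 0.013 and 0.028 m and angle between each of jar_center, round_bottle_center, square_bottle_center, flask_center's own z axis and vertical below 0.15 rad and x of round_bottle_center in the frame of tray between -0.13 and 0.13 m and y of round_bottle_center in the frame of tray between -0.09 and 0.09 m and z of round_bottle_center in the frame of tray between 0.049 and 0.069 m and x of square_bottle_center in the frame of tray between -0.13 and 0.13 m and y of square_bottle_center in the frame of tray between -0.09 and 0.09 m and z of square_bottle_center in the frame of tray between 0.049 and 0.069 m and x of flask_center in the frame of tray between -0.13 and 0.13 m and y of flask_center in the frame of tray between -0.09 and 0.09 m and z of flask_center in the frame of tray between 0.049 and 0.069 m and contact force between the fingers and jar below 0.3 N), for 0.2 s.
At the end, for the whole second after the job is handed in: The jar stands upright on the pan within 15 mm of its centre, and each of the three tall vessels stands upright within 15 mm of where it stood at the start; all are released and at rest (horizontal distance between jar_center and pan_center below 0.015 m and z of jar_center in the frame of pan_center between 0.013 and 0.028 m and angle between each of jar_center, round_bottle_center, square_bottle_center, flask_center's own z axis and vertical below 0.15 rad and distance of each of round_bottle_center, square_bottle_center, flask_center from where it was at the start of the episode below 0.015 m and linear speed of each of round_bottle, square_bottle, flask, jar below 0.02 m/s and contact force between the fingers and round_bottle below 0.3 N and contact force between the fingers and square_bottle below 0.3 N and contact force between the fingers and flask below 0.3 N and contact force between the fingers and jar below 0.3 N); the robot touches nothing.
It fails at once if the beaker is moved by more than 20 mm or tipped (distance of beaker from where it was at the start of the episode above 0.02 m or angle between beaker's own z axis and vertical above 0.4 rad).
It fails at once if the covered dish is moved by more than 20 mm or tipped (distance of dish from where it was at the start of the episode above 0.02 m or angle between dish's own z axis and vertical above 0.4 rad).
It fails at once if the syringe is moved by more than 20 mm or tipped (distance of syringe from where it was at the start of the episode above 0.02 m or angle between syringe's own z axis and vertical above 0.4 rad).
It fails at once if a tall vessel or the jar is tipped by more than 30 degrees (angle between any of round_bottle_center, square_bottle_center, flask_center, jar_center's own z axis and vertical above 0.52 rad).
It fails at once if a tall vessel or the jar is dropped (falls freely by some 18 mm or more) ((linear speed of round_bottle above 0.6 m/s and contact force between the fingers and round_bottle below 0.1 N) or (linear speed of square_bottle above 0.6 m/s and contact force between the fingers and square_bottle below 0.1 N) or (linear speed of flask above 0.6 m/s and contact force between the fingers and flask below 0.1 N) or (linear speed of jar above 0.6 m/s and contact force between the fingers and jar below 0.1 N)).
It also fails if it takes over 144 s, if anything falls off the work surface, if the arm or the gripper's body presses on something with over 40 N, if the wrist force passes 120 N, or if a joint passes its speed limit or range.

ROBOT

A 6-joint arm with a two-finger parallel gripper is mounted at the origin on the work surface. World frame = base frame: x ahead of the robot, y to its left, z up, the work surface at z = 0. Lengths are in m, angles in degrees, forces in N, time in s.
With the tool pointing down it reaches from about 0.275 to 0.825 m from the base axis. Payload 4.9 kg.
Tool frame: the origin (TCP) lies at the very end of the fingers, on their centre line; the grasp point (between the pads) lies 19 mm behind it; y points along the fingers, z is the direction in which the jaws open and shut, and the axes are right-handed (so a half turn about y gives the same grasp; the last joint's range is limited). The gripper opens to 85 mm and grips with 20 to 120 N. Pads are 22 mm wide; open, the fingers measure 114 mm over their backs; the gripper's body (76 mm by 85 mm) begins 54 mm behind the grasp point. The pads swing forward as they close: fully open they stand 13 mm farther back than shut.
Start: joints at [-72.72, 18.69, -11.035, 60.275, 0, 82.311], TCP at [0.232, -0.499, 0.231] pointing down, gripper open.
Joint ranges: [-152.03, 152.03], [-55.5, 102.48], [-74.3, 77.21], [-110.64, 120.58], [-84.22, 78.4], [-180, 180]. Speed limits (degrees/s): [147.25, 147.25, 180, 180, 180, 180].

INTERFACE

Orientations are given as a 3x3 rotation matrix whose columns are the frame's x, y, z axes.
In Python, from rig import arm gives the robot as it stands. The module is installed in compiled form; this text tells all that it offers.
- The arm moves only by the shell command python3 -m jog 'ROWS' [OPENING]. ROWS is a JSON object of lists of equal length, an entry for each row: "translation": the shift along the tool's x, y, z in mm, a list of three; "roll": the turn about the tool's y in degrees. In form: {"translation": [[x, y, z], ...], "roll": [roll, ...]}. A call has 1 to 5 rows; each row shifts and turns the pose as measured when the row begins, along the tool's axes as they then stand; what a row does not reach is not made up. A row lasts 1/10 s, in which the tool goes at most 50 mm and 8.59 degrees, less where a joint would pass 70% of its speed; a pose out of reach is approached as far as the arm can. A call with a gripper value outside its range is refused whole. OPENING is the finger opening in mm, from 0 to 85.4, set as the call begins (- or left out, the last holds). The fingers move at their own pace and stop on an object; the grip force is fixed at half the most. Time passes only in rows, so rows that do not move let the fingers close. It gives the time, the measured TCP pose, the force and the opening at its end, in the units of the state.
- arm.get_state(): the state, without advancing time (a new reading comes with each control period).
- arm.grab_frame(name): name is "side" or "top" or "wrist"; returns the picture (480x640x3 uint8, red, green, blue); there is no depth.
- arm.camera_info(name): a dict with "fx", "fy", "cx", "cy" (pixels), "rvec" (rotation vector, rad) and "tvec" (3), from world to camera coordinates, as OpenCV has them. Camera axes: x right, y down, z forward; pixel columns grow to the right and rows downward; lengths in m; the calibration is good to about 2 mm. A picture is of the moment at which its call begins: read the wrist's pose just before it. camera_info takes no time and is no camera call; for the wrist camera it gives the pose at the moment of the call.
- arm.finish_job(): hands the job in, once; it reports no verdict.
The state is a dict: "time_s": time; "joints": joint angles; "qvel": joint speeds; "joint_efforts": joint torques, N m; "position": TCP position; "ee_rot": TCP orientation; "contact_force": force on the tool from outside, world axes, zero at the start; "wrist_torque": the same for the moment, N m; "width": opening from 0.0 (shut) to 1.0 (fully open).
Only numpy, scipy, OpenCV 4.12 (cv2) and the standard library are available. Lean on these libraries where they do the work, as an engineer would, in place of code of your own. Each camera call takes 0.05 s, during which the arm holds its last target.

## Working session

There is one attempt and no reset: what is moved stays moved. The work goes in short steps, Python scripts to look and compute and a shell command to move; the robot and the scene stay as the last step left them, time stands still between calls to the robot, and variables do not carry over. Pictures are saved under pics/ and viewed, and the job is handed in when it is done.

```bash
mkdir -p pics; ls; python3 - <<'E'
from rig import arm
import cv2
s=arm.get_state(); print(s)
for n in ("side","top","wrist"):
    print(n,arm.camera_info(n))
    cv2.imwrite(f"pics/{n}0.png",arm.grab_frame(n)[:,:,::-1])
E
```

```text
pics
{'time_s': 0.0, 'joints': array([-7.27210656e+01,  1.87330151e+01, -1.10921436e+01,  6.02765817e+01,
       -9.05838941e-04,  8.23096066e+01]), 'qvel': array([ 0.01140716, -0.04464973,  0.01133851, -0.02772447, -0.02427119,
        0.04330976]), 'joint_efforts': array([ 1.92931616e-04, -4.43392932e+01,  2.62445819e+01,  1.54659856e-02,
       -3.41613304e-04, -6.19884688e-06]), 'position': array([ 0.23198828, -0.49801885,  0.230493  ]), 'ee_rot': array([[-9.06533952e-01, -5.42522819e-04,  4.22132561e-01],
       [-4.22132851e-01,  1.69087087e-03, -9.06532402e-01],
       [-2.21957137e-04, -9.99998423e-01, -1.76184856e-03]]), 'contact_force': array([ 0.06730941,  0.32844112, -0.1553008 ]), 'wrist_torque': array([ 0.03744028, -0.01094821,  0.01677254]), 'width': 0.9986161271272251}
side {'fx': 448.72686675671036, 'fy': 448.72686675671036, 'cx': 317.2987846683071, 'cy': 238.43646574669677, 'rvec': array([ 0.45878234, -2.60330869,  1.37304332]), 'tvec': array([0.53573278, 0.15839324, 0.81514682])}
top {'fx': 595.9972543054506, 'fy': 595.9972543054506, 'cx': 318.6306033973173, 'cy': 227.1132917407382, 'rvec': array([ 2.09494008, -2.10052156,  0.25129647]), 'tvec': array([-0.0035073 ,  0.59070037,  0.99564026])}
wrist {'fx': 351.4726303153082, 'fy': 351.4726303153082, 'cx': 322.1829916952215, 'cy': 241.18838935076553, 'rvec': array([-2.41137555,  1.53559789,  0.25247439]), 'tvec': array([-0.54899971, -0.04184798,  0.379731  ])}
```

View pics/side0.png

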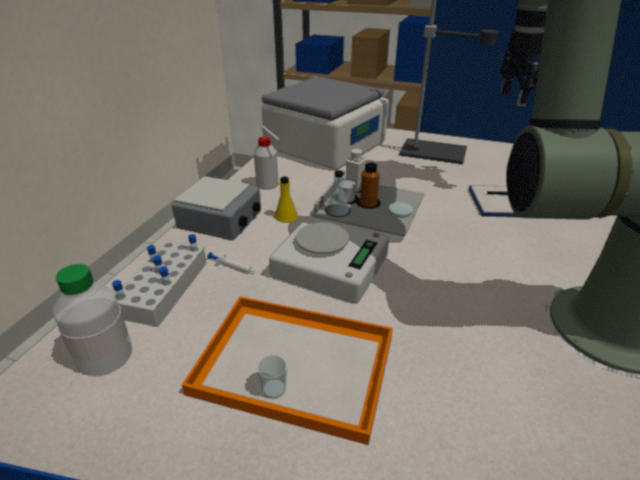

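View pics/top0.png

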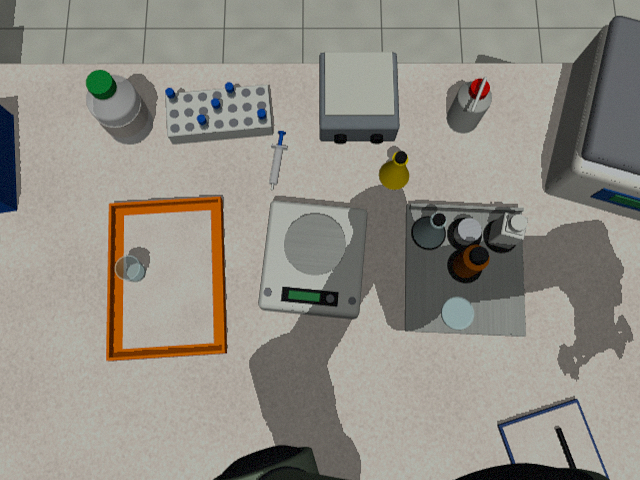

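View pics/wrist0.png

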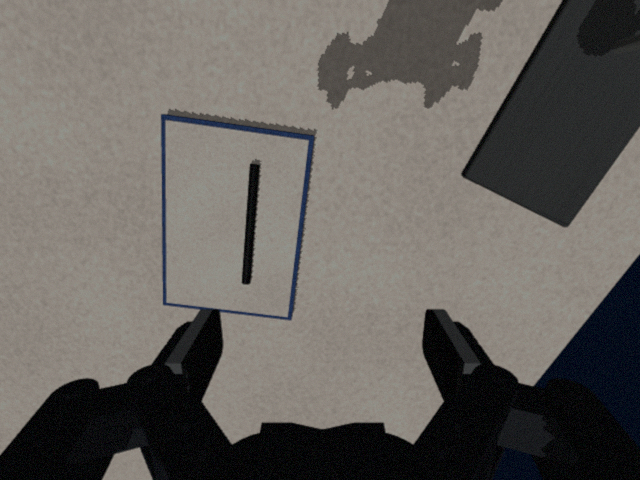

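The top view shows the caddy at about (465,268). On it the clear flask (428,232) is left, the jar (466,232) in the middle, the square bottle (505,230) right and the round amber bottle (467,263) in front, with the dish at (458,313). The yellow flask at (395,172) is the look-alike. The tray is at (167,278) with the beaker at (130,268), and the balance pan is at (315,244). Next I enlarge crops of the caddy.

```bash
cat > h.py <<'E'
import numpy as np, cv2
def P(ci):
    R=cv2.Rodrigues(np.array(ci["rvec"],float))[0]; t=np.array(ci["tvec"],float)
    K=np.array([[ci["fx"],0,ci["cx"]],[0,ci["fy"],ci["cy"]],[0,0,1]]); return K,R,t
def ray(ci,uv):
    K,R,t=P(ci); d=R.T@np.linalg.inv(K)@np.array([uv[0],uv[1],1.]); return -R.T@t,d/np.linalg.norm(d)
def plane(ci,uv,z):
    c,d=ray(ci,uv); return c+d*(z-c[2])/d[2]
def proj(ci,p):
    K,R,t=P(ci); q=K@(R@np.array(p,float)+t); return q[:2]/q[2]
def tri(l):
    A=np.zeros((3,3));b=np.zeros(3)
    for ci,uv in l:
        c,d=ray(ci,uv);M=np.eye(3)-np.outer(d,d);A+=M;b+=M@c
    return np.linalg.solve(A,b)
E
python3 - <<'E'
import cv2
t=cv2.imread("pics/top0.png"); s=cv2.imread("pics/side0.png")
cv2.imwrite("pics/tc.png",cv2.resize(t[190:345,390:540],None,fx=5,fy=3.87*1,interpolation=2) if 0 else cv2.resize(t[195:345,390:540],None,fx=4,fy=4,interpolation=2))
cv2.imwrite("pics/sc.png",cv2.resize(s[145:245,260:430],None,fx=4.5,fy=4.5,interpolation=2))
E
```

```text
(no output)
```

View pics/tc.png

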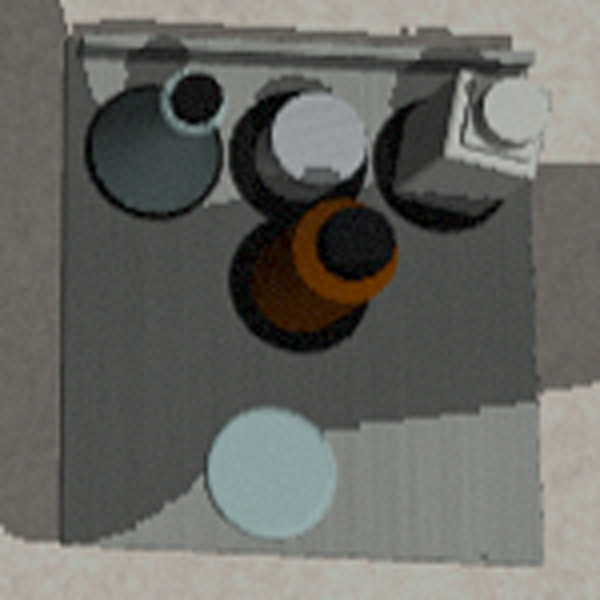

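View pics/sc.png

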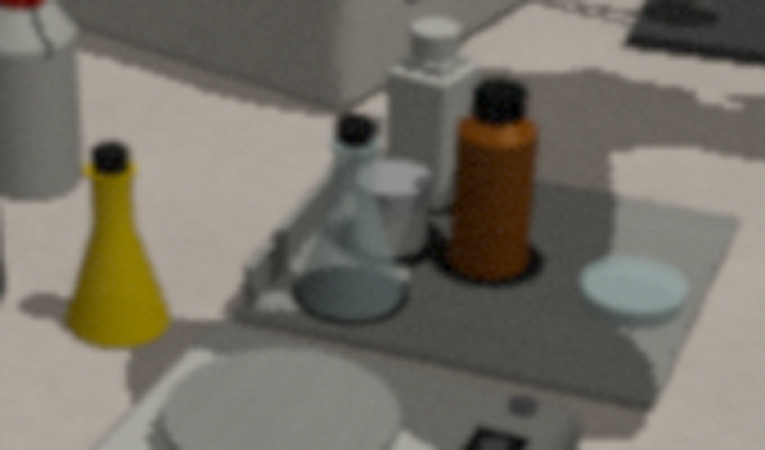

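```bash
cat > m.py <<'E'
from rig import arm
from h import *
T=arm.camera_info("top");S=arm.camera_info("side")
t=lambda u,v:(390+u/4,195+v/4); s=lambda u,v:(260+u/4.5,145+v/4.5)
for n,a,b in [("flask",(197,99),(357,122)),("jar",(320,138),(393,178)),("sq",(517,110),(437,30)),("rnd",(358,241),(500,92)),("dish",(272,472),(635,286))]:
    p=tri([(T,t(*a)),(S,s(*b))]);print(n,p.round(4),(proj(T,p)-t(*a)).round(1),(proj(S,p)-s(*b)).round(1))
for n,a,z in [("FL",(62,545),.008),("FR",(541,566),.008),("padflask",(153,150),.008),("padrnd",(300,282),.008),("flask top",(197,99),.116),("jar",(320,138),.05),("sq",(517,110),.116),("rnd",(358,241),.116)]:
    print(n,plane(T,t(*a),z).round(4))
print("side FR",plane(S,s(738,217),.008).round(4),"FL",plane(S,s(650,405),.008).round(4),"BL",plane(S,s(232,318),.008).round(4))
for n,u,z in [("pan",(315,244),.072),("beakertop",(126,267),.06),("trayc",(167,278),.005)]: print(n,plane(T,u,z).round(4))
for u in [(110,204),(222,198),(226,352),(108,358)]: print("tray",plane(T,u,.026).round(4))
E
python3 m.py
python3 - <<'E'
import cv2
t=cv2.imread("pics/top0.png"); s=cv2.imread("pics/side0.png")
cv2.imwrite("pics/tc2.png",cv2.resize(t[185:370,95:375],None,fx=2.8,fy=2.8,interpolation=2))
cv2.imwrite("pics/sc2.png",cv2.resize(s[210:440,180:400],None,fx=2.6,fy=2.6,interpolation=2))
E
```

```text
flask [ 0.5921 -0.2129  0.1114] [0.1 0.7] [-0.5 -0.1]
jar [ 0.5905 -0.2827  0.0438] [0.1 0.7] [-0.5 -0.1]
sq [ 0.5871 -0.3514  0.1087] [0.2 0.9] [-0.6 -0.1]
rnd [ 0.53   -0.2785  0.1099] [0.1 0.7] [-0.5 -0.1]
dish [ 0.441  -0.2588  0.0142] [0.1 0.9] [-0.6 -0.1]
FL [ 0.4104 -0.1627  0.008 ]
FR [ 0.4003 -0.38    0.008 ]
padflask [ 0.5946 -0.2126  0.008 ]
padrnd [ 0.5312 -0.2783  0.008 ]
flask top [ 0.5921 -0.2117  0.116 ]
jar [ 0.5903 -0.2809  0.05  ]
sq [ 0.5869 -0.3486  0.116 ]
rnd [ 0.5301 -0.2767  0.116 ]
side FR [ 0.3988 -0.3711  0.008 ] FL [ 0.4097 -0.1523  0.008 ] BL [ 0.6433 -0.1591  0.008 ]
pan [0.5594 0.0015 0.072 ]
beakertop [0.5211 0.337  0.06  ]
trayc [0.5096 0.2771 0.005 ]
tray [0.6468 0.3867 0.026 ]
tray [0.6581 0.1767 0.026 ]
tray [0.3738 0.1597 0.026 ]
tray [0.364 0.368 0.026]
```

View pics/tc2.png

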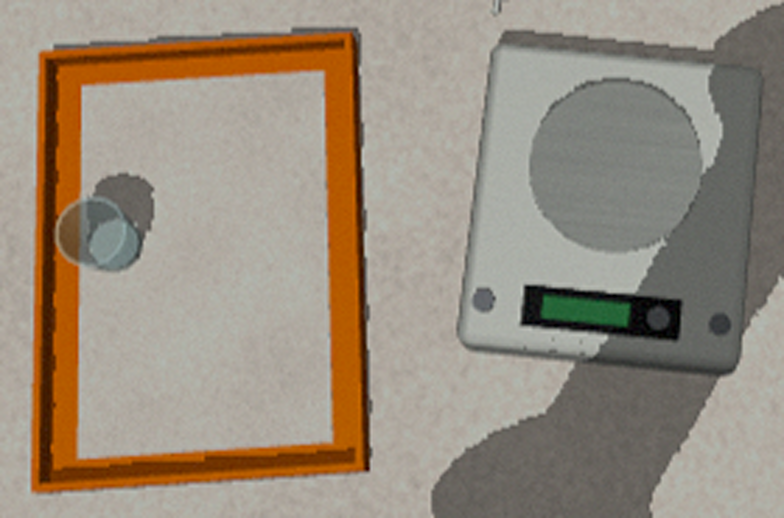

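View pics/sc2.png

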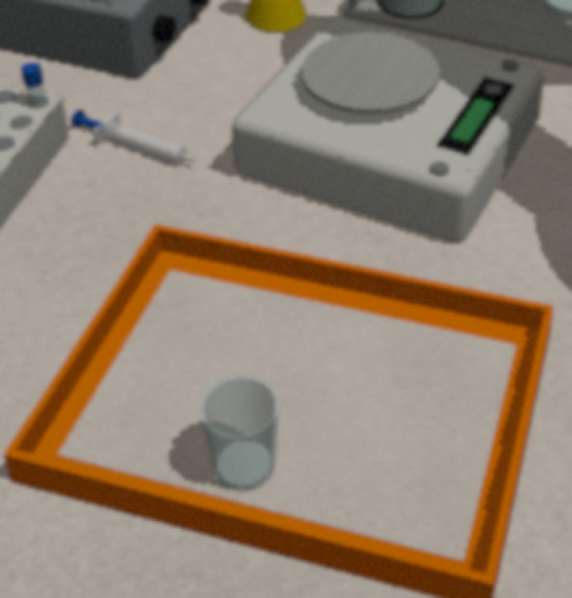

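```bash
cat > go.py <<'E'
# usage: go.py x y z [yawdeg]  yaw: angle of tool z axis in world (-90 = toward -y)
import sys,numpy as np
from rig import arm
s=arm.get_state();R=np.array(s["ee_rot"]);p=np.array(s["position"])
if len(sys.argv)>3:
    g=np.array(list(map(float,sys.argv[1:4])));print("shift tool mm",(R.T@(g-p)*1000).round(1))
yaw=np.degrees(np.arctan2(R[1,2],R[0,2]))
print("t",round(s["time_s"],2),"pos",p.round(4),"yaw",yaw.round(2),"w",round(s["width"]*85.4,1),"F",s["contact_force"].round(1),"tilt",np.degrees(np.arccos(-R[2,1])).round(2))
if len(sys.argv)>4:
    d=(float(sys.argv[4])-yaw+180)%360-180;print("roll",(-d).round(2), "(tool y is down: +roll = -yaw)")
E
python3 go.py 0.49 -0.28 0.32 -92.7
python3 - <<'E'
from rig import arm
from h import *
T=arm.camera_info("top");S=arm.camera_info("side")
a=(315,243.9);b=(322.3,238.1)
p=tri([(T,a),(S,b)]);print(p,proj(T,p)-a,proj(S,p)-b,plane(S,b,.072))
b1=(95+114/2.8,185+246/2.8);print("beaker",plane(T,b1,.007),plane(S,(180+244/2.6,210+465/2.6),.007))
c=[(160,229),(549,310),(492,590),(12,460)]
for u in c:print("trayS",plane(S,(180+u[0]/2.6,210+u[1]/2.6),.026).round(4))
E
```

```text
shift tool mm [-325.9  -89.1  -89. ]
t 0.15 pos [ 0.2321 -0.4982  0.2307] yaw -65.03 w 85.6 F [-0.2  0.1 -0.7] tilt 0.08
roll 27.67 (tool y is down: +roll = -yaw)
[0.56002126 0.00120867 0.06322368] [0.15277135 0.78461536] [-0.66176662 -0.17244787] [0.55427093 0.01346977 0.072     ]
beaker [0.51905922 0.33530815 0.007     ] [0.51817979 0.33928289 0.007     ]
trayS [0.6521 0.1887 0.026 ]
trayS [0.3723 0.1717 0.026 ]
trayS [0.3574 0.3785 0.026 ]
trayS [0.6388 0.3948 0.026 ]
```

```bash
python3 -m jog '{"translation": [[0,-45,0],[0,-45,0],[-20,0,0],[-45,0,-15],[-45,0,-15]], "roll": [0,0,8,8,8]}'; python3 go.py 0.49 -0.28 0.32 -92.7
```

```text
time_s: 0.65
position: [0.3252, -0.4434, 0.3215]
ee_rot: [[-1.0, -0.003, 0.007], [-0.007, 0.006, -1.0], [0.003, -1.0, -0.006]]
contact_force: [0.1, -0.3, -0.9]
width: 1.002
shift tool mm [-166.1    2.1 -162.1]
t 0.65 pos [ 0.3252 -0.4434  0.3215] yaw -89.57 w 85.6 F [ 0.1 -0.3 -0.9] tilt 0.4
roll 3.13 (tool y is down: +roll = -yaw)
```

```bash
python3 -m jog '{"translation": [[-33,0,-33],[-33,0,-33],[-33,0,-33],[-33,0,-33],[-30,0,-30]], "roll": [3,0,0,0,0]}'; python3 -m jog '{"translation": [[0,0,0]], "roll": [0]}' >/dev/null;  python3 go.py 0.49 -0.28 0.32 -92.7
python3 - <<'E'
from rig import arm
import cv2,pickle
pickle.dump(arm.camera_info("wrist"),open("w1.pkl","wb"))
cv2.imwrite("pics/w1.png",arm.grab_frame("wrist")[:,:,::-1])
E
```

```text
time_s: 1.15
position: [0.4992, -0.2821, 0.3208]
ee_rot: [[-0.999, -0.003, -0.052], [0.052, 0.007, -0.999], [0.004, -1.0, -0.007]]
contact_force: [-0.3, -1.6, 1.1]
width: 1.001
shift tool mm [12.   0.2  2.3]
t 1.25 pos [ 0.5021 -0.2783  0.3202] yaw -92.63 w 85.3 F [-0.5  0.3 -0.3] tilt 0.5
roll 0.07 (tool y is down: +roll = -yaw)
```

View pics/w1.png

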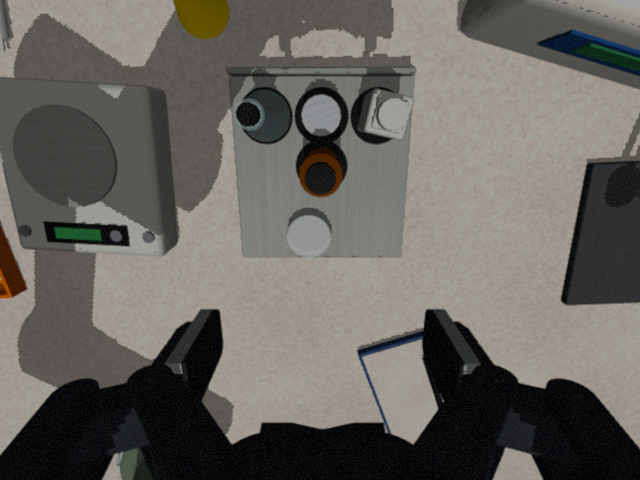

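The wrist view shows the caddy square to the tool: flask stopper (250,115), jar lid (321,114), square cap (395,113), round cap (321,179). I'll enlarge it.

```bash
python3 - <<'E'
import cv2
w=cv2.imread("pics/w1.png")
cv2.imwrite("pics/w1c.png",cv2.resize(w[60:265,225:420],None,fx=2.9*1.0,fy=2.9,interpolation=2) if 0 else cv2.resize(w[65:215,225:425],None,fx=4,fy=4,interpolation=2))
E
```

```text
(no output)
```

View pics/w1c.png

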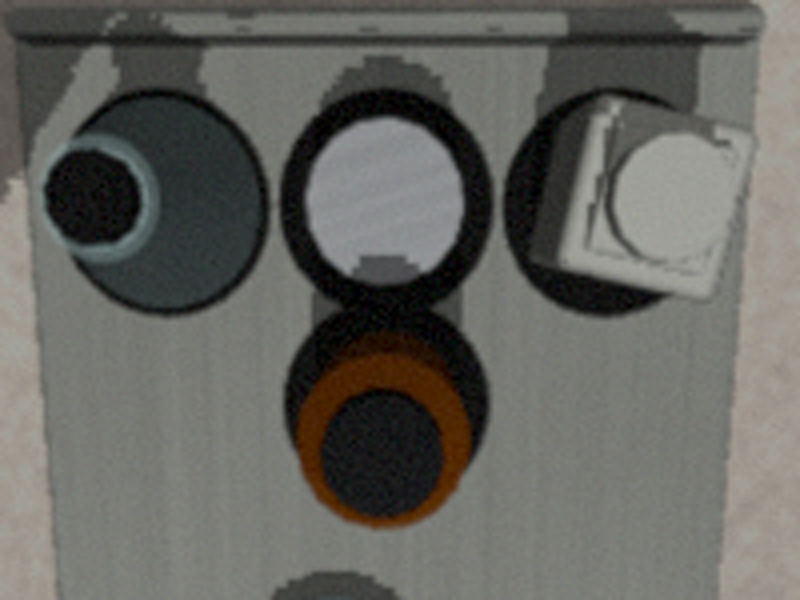

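```bash
python3 - <<'E'
from rig import arm
from h import *
import pickle
T=arm.camera_info("top");S=arm.camera_info("side");W=pickle.load(open("w1.pkl","rb"))
t=lambda u,v:(390+u/4,195+v/4); s=lambda u,v:(260+u/4.5,145+v/4.5); w=lambda u,v:(225+u/4,65+v/4)
for n,a,b,c,z in [("flask",(197,99),(357,122),(93,197),.116),("jar",(320,138),(393,178),(385,201),.05),("sq",(517,110),(437,30),(675,196),.116),("rnd",(358,241),(500,92),(384,453),.116)]:
    print(n,"TW",tri([(T,t(*a)),(W,w(*c))]).round(4),"SW",tri([(S,s(*b)),(W,w(*c))]).round(4),"TSW",tri([(T,t(*a)),(S,s(*b)),(W,w(*c))]).round(4),"W@z",plane(W,w(*c),z).round(4))
print("padflask",plane(W,w(165,202),.008),"padjar",plane(W,w(387,201),.008),"padsq",plane(W,w(604,203),.008), "padrnd",plane(W,w(388,407),.008))
print("pan",plane(W,(64.5,156),.072),tri([(T,(315,243.9)),(W,(64.5,156))]))
E
```

```text
flask TW [ 0.5933 -0.212   0.1134] SW [ 0.5923 -0.2118  0.1117] TSW [ 0.5926 -0.2122  0.1118] W@z [ 0.5937 -0.2123  0.116 ]
jar TW [ 0.5903 -0.2797  0.0527] SW [ 0.5898 -0.2795  0.0452] TSW [ 0.5904 -0.2806  0.0453] W@z [ 0.591  -0.2792  0.05  ]
sq TW [ 0.5873 -0.3475  0.1168] SW [ 0.5864 -0.3485  0.1096] TSW [ 0.5871 -0.3495  0.1096] W@z [ 0.5878 -0.3468  0.116 ]
rnd TW [ 0.531  -0.2772  0.1128] SW [ 0.5297 -0.2772  0.1101] TSW [ 0.5302 -0.2776  0.1104] W@z [ 0.5318 -0.2769  0.116 ]
padflask [ 0.59446144 -0.21184841  0.008     ] padjar [ 0.59167991 -0.27937506  0.008     ] padsq [ 0.58811654 -0.34519386  0.008     ] padrnd [ 0.53004056 -0.27687699  0.008     ]
pan [0.56153609 0.00181065 0.072     ] [0.56064038 0.00177567 0.07142476]
```

```bash
python3 go.py .531 -.277 .052; python3 -m jog '{"translation": [[-29,0,-3],[0,45,0],[0,45,0],[0,0,0]], "roll": [0,0,0,0]}'; python3 go.py .531 -.277 .052 -92.6
```

```text
shift tool mm [-31.4 268.1  -2.2]
t 1.3 pos [ 0.5006 -0.2797  0.3202] yaw -92.73 w 85.4 F [-0.4 -0.4 -0.5] tilt 0.49
time_s: 1.7
position: [0.5297, -0.2814, 0.2297]
ee_rot: [[-0.999, -0.001, -0.05], [0.05, 0.003, -0.999], [0.001, -1.0, -0.003]]
contact_force: [-1.3, 0.6, 0.3]
width: 1.003
shift tool mm [ -1.3 177.7  -3.9]
t 1.7 pos [ 0.5297 -0.2814  0.2297] yaw -92.88 w 85.7 F [-1.3  0.6  0.3] tilt 0.18
roll -0.28 (tool y is down: +roll = -yaw)
```

```bash
python3 -m jog '{"translation": [[-1,45,-3],[0,35,0],[0,0,0]], "roll": [0,0,0]}'; python3 go.py .531 -.277 .052 -92.6;python3 - <<'E'
from rig import arm
import cv2
cv2.imwrite("pics/w2.png",arm.grab_frame("wrist")[:,:,::-1])
E
```

```text
time_s: 2.0
position: [0.5304, -0.2826, 0.1538]
ee_rot: [[-0.998, 0.001, -0.055], [0.055, -0.0, -0.998], [-0.001, -1.0, 0.0]]
contact_force: [-0.6, 0.7, 0.3]
width: 1.003
shift tool mm [-1.000e-01  1.018e+02 -5.600e+00]
t 2.0 pos [ 0.5304 -0.2826  0.1538] yaw -93.15 w 85.6 F [-0.6  0.7  0.3] tilt 0.09
roll -0.55 (tool y is down: +roll = -yaw)
```

View pics/w2.png

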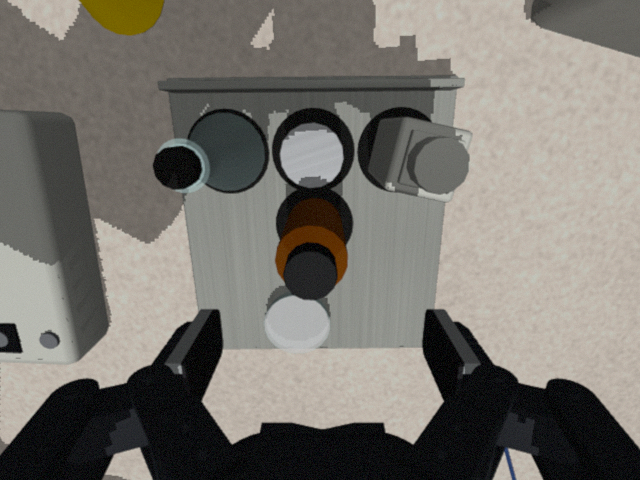

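Bottle cap at (310,270), left of the finger mid-line (u 322), which agrees with the computed 5 mm shift to the left. I'll correct that and go down.

```bash
python3 -m jog '{"translation": [[0,0,-5],[0,35,0],[0,30,0],[0,0,0]], "roll": [0,0,0,0]}'; python3 go.py .531 -.277 .052 -92.6
```

```text
time_s: 2.45
position: [0.5386, -0.2841, 0.1032]
ee_rot: [[-0.998, 0.019, -0.057], [0.057, -0.013, -0.998], [-0.02, -1.0, 0.012]]
contact_force: [-0.7, -0.4, 1.2]
width: 1.006
shift tool mm [ 9.  50.9 -7.3]
t 2.45 pos [ 0.5386 -0.2841  0.1032] yaw -93.29 w 85.9 F [-0.7 -0.4  1.2] tilt 1.32
roll -0.69 (tool y is down: +roll = -yaw)
```

```bash
python3 - <<'E'
from rig import arm
import numpy as np
s=arm.get_state()
print(np.round(s["joints"],2),np.round(s["qvel"],2),s["position"],s["joint_efforts"].round(1))
import cv2
cv2.imwrite("pics/s3.png",arm.grab_frame("side")[:,:,::-1])
s=arm.get_state();print(s["position"],np.round(s["joints"],2))
E
```

```text
[-3.4770e+01  3.0080e+01 -1.3340e+01  4.5270e+01  3.0000e-02  1.4851e+02] [ 0.07 -3.7   4.22  3.68 -0.05  0.01] [ 0.53858861 -0.28412376  0.10315848] [ -0.1 -51.4  24.   -1.4   0.   -0. ]
[ 0.53985306 -0.28495195  0.1053341 ] [-3.4760e+01  2.9960e+01 -1.3180e+01  4.5360e+01  3.0000e-02  1.4851e+02]
```

View pics/s3.png

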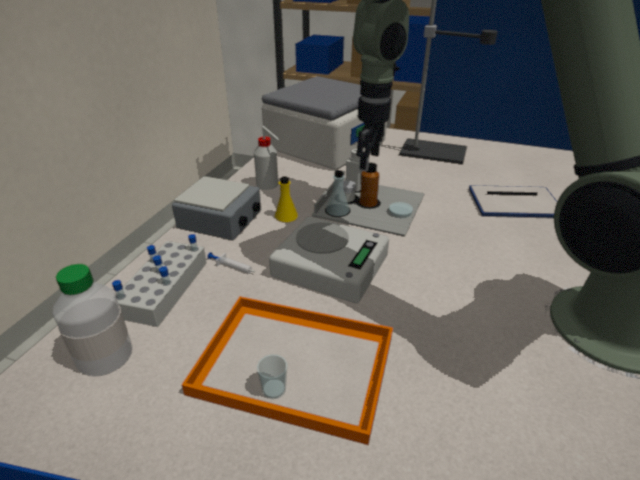

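```bash
python3 -m jog '{"translation": [[0,0,0],[0,0,0]], "roll": [0,0]}'; python3 go.py; python3 -m jog '{"translation": [[0,0,-8],[0,0,0]], "roll": [0,0]}'; python3 go.py .531 -.277 .052 -92.6
```

```text
time_s: 2.7
position: [0.5423, -0.2865, 0.1106]
ee_rot: [[-0.998, 0.027, -0.057], [0.057, -0.018, -0.998], [-0.028, -0.999, 0.017]]
contact_force: [0.5, -0.4, -0.8]
width: 1.0
t 2.7 pos [ 0.5423 -0.2865  0.1106] yaw -93.29 w 85.4 F [ 0.5 -0.4 -0.8] tilt 1.88
time_s: 2.9
position: [0.5443, -0.279, 0.1138]
ee_rot: [[-0.998, 0.031, -0.058], [0.057, -0.021, -0.998], [-0.032, -0.999, 0.019]]
contact_force: [0.3, 0.8, -0.6]
width: 0.999
shift tool mm [15.4 61.3 -2.4]
t 2.9 pos [ 0.5443 -0.279   0.1138] yaw -93.3 w 85.3 F [ 0.3  0.8 -0.6] tilt 2.14
roll -0.7 (tool y is down: +roll = -yaw)
```

```bash
for i in 1 2 3; do python3 -m jog '{"translation": [[0,0,0]], "roll": [0]}' >/dev/null; python3 go.py;python3 -c "
from rig import arm
s=arm.get_state();print(s['joints'].round(2),s['qvel'].round(1))"; done
```

```text
t 3.0 pos [ 0.5448 -0.2789  0.1146] yaw -93.28 w 85.4 F [ 0.8 -0.3 -0.7] tilt 2.21
[-3.4030e+01  2.9070e+01 -1.3200e+01  4.5510e+01  1.0000e-02  1.4923e+02] [ 0.6 -0.6 -0.1  0.6  0.3  0.1]
t 3.1 pos [ 0.5449 -0.2788  0.1149] yaw -93.26 w 85.4 F [-0.5 -0.2 -1. ] tilt 2.24
[-3.4010e+01  2.9040e+01 -1.3200e+01  4.5520e+01  1.0000e-02  1.4924e+02] [ 0.2 -0.3  0.1 -0.  -0.1  0. ]
t 3.2 pos [ 0.5449 -0.2788  0.1149] yaw -93.26 w 85.5 F [0.3 0.2 0.6] tilt 2.23
[-3.4010e+01  2.9040e+01 -1.3200e+01  4.5530e+01  1.0000e-02  1.4924e+02] [ 0.  -0.  -0.   0.   0.  -0.1]
```

```bash
python3 -m jog '{"translation": [[0,-35,0],[0,-30,0],[0,0,0],[0,0,0],[0,0,0]], "roll": [0,0,0,0,0]}'; python3 go.py .531 -.277 .052 -92.6
```

```text
time_s: 3.7
position: [0.5413, -0.2768, 0.1792]
ee_rot: [[-0.998, 0.028, -0.057], [0.057, -0.019, -0.998], [-0.029, -0.999, 0.017]]
contact_force: [0.9, 1.2, 0.7]
width: 0.998
shift tool mm [ 14.  126.9  -1.4]
t 3.7 pos [ 0.5413 -0.2768  0.1792] yaw -93.29 w 85.2 F [0.9 1.2 0.7] tilt 1.96
roll -0.69 (tool y is down: +roll = -yaw)
```

```bash
python3 -m jog '{"translation": [[14,0,0],[0,0,0]], "roll": [0,0]}';python3 go.py;  python3 -m jog '{"translation": [[0,20,0],[0,20,0],[0,0,0],[0,0,0]], "roll": [0,0,0,0]}'; python3 go.py .531 -.277 .052 -92.6; python3 - <<'E'
from rig import arm
from h import *
K,R,t=P(arm.camera_info("wrist"));print("cam",-R.T@t)
E
```

```text
time_s: 3.9
position: [0.526, -0.2752, 0.1762]
ee_rot: [[-0.998, 0.025, -0.057], [0.057, -0.017, -0.998], [-0.026, -1.0, 0.016]]
contact_force: [-0.5, 0.0, -0.3]
width: 0.999
t 3.9 pos [ 0.526  -0.2752  0.1762] yaw -93.28 w 85.3 F [-0.5  0.  -0.3] tilt 1.74
time_s: 4.3
position: [0.5273, -0.2756, 0.1329]
ee_rot: [[-0.998, 0.024, -0.058], [0.057, -0.015, -0.998], [-0.024, -1.0, 0.014]]
contact_force: [0.5, -0.5, 0.3]
width: 1.001
shift tool mm [-1.8 81.   0.1]
t 4.3 pos [ 0.5273 -0.2756  0.1329] yaw -93.3 w 85.5 F [ 0.5 -0.5  0.3] tilt 1.6
roll -0.7 (tool y is down: +roll = -yaw)
cam [ 0.60509822 -0.27821009  0.27674152]
```

```bash
python3 -m jog '{"translation": [[-3,10,0],[0,20,0],[0,0,0],[0,0,0]], "roll": [0,0,0,0]}'; python3 go.py .531 -.277 .052 -92.6
```

```text
time_s: 4.7
position: [0.5336, -0.2771, 0.1037]
ee_rot: [[-0.998, 0.027, -0.057], [0.057, -0.017, -0.998], [-0.028, -0.999, 0.015]]
contact_force: [-0.1, -0.2, 0.1]
width: 0.999
shift tool mm [ 4.1 51.6 -0.8]
t 4.7 pos [ 0.5336 -0.2771  0.1037] yaw -93.29 w 85.3 F [-0.1 -0.2  0.1] tilt 1.82
roll -0.69 (tool y is down: +roll = -yaw)
```

```bash
python3 -m jog '{"translation": [[3,20,0],[0,20,0],[0,0,0],[0,0,0]], "roll": [0,0,0,0]}'; python3 go.py .531 -.277 .052 -92.6
```

```text
time_s: 5.1
position: [0.5348, -0.2795, 0.0674]
ee_rot: [[-0.998, 0.033, -0.057], [0.057, -0.021, -0.998], [-0.034, -0.999, 0.019]]
contact_force: [0.1, -0.1, 0.4]
width: 1.0
shift tool mm [ 4.4 15.2 -2.5]
t 5.1 pos [ 0.5348 -0.2795  0.0674] yaw -93.28 w 85.4 F [ 0.1 -0.1  0.4] tilt 2.21
roll -0.68 (tool y is down: +roll = -yaw)
```

```bash
python3 - <<'E'
from rig import arm
import cv2
cv2.imwrite("pics/w4.png",arm.grab_frame("wrist")[:,:,::-1])
E
```

```text
(no output)
```

View pics/w4.png

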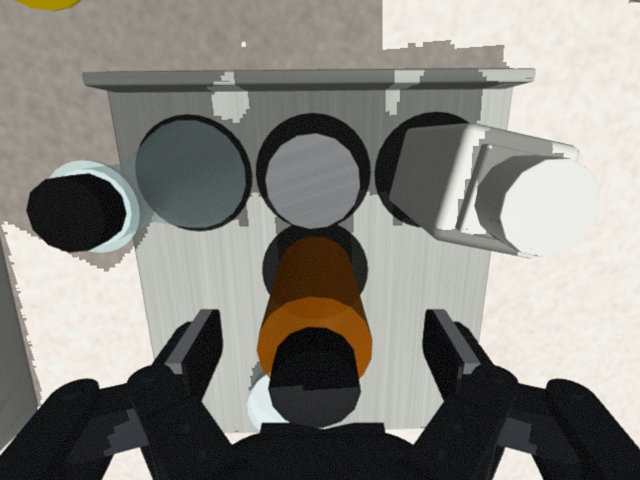

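Bottle cap at (315,378), between the pads (mid-line u 322). I'll go down the last bit and close.

```bash
python3 -m jog '{"translation": [[5,8,-3],[0,8,0],[0,0,0],[0,0,0]], "roll": [0,0,0,0]}'; python3 go.py .531 -.277 .052 -92.6
```

```text
time_s: 5.55
position: [0.5315, -0.2771, 0.0528]
ee_rot: [[-0.998, 0.036, -0.057], [0.056, -0.023, -0.998], [-0.037, -0.999, 0.021]]
contact_force: [-0.8, -1.1, -0.0]
width: 0.999
shift tool mm [ 0.5  0.7 -0.1]
t 5.55 pos [ 0.5315 -0.2771  0.0528] yaw -93.27 w 85.3 F [-0.8 -1.1 -0. ] tilt 2.44
roll -0.67 (tool y is down: +roll = -yaw)
```

```bash
python3 -m jog '{"translation": [[0,0,0],[0,0,0],[0,0,0],[0,0,0],[0,0,0]], "roll": [0,0,0,0,0]}' 25;  python3 go.py .531 -.277 .052 -92.6
```

```text
time_s: 6.05
position: [0.5319, -0.277, 0.0534]
ee_rot: [[-0.998, 0.037, -0.057], [0.056, -0.023, -0.998], [-0.038, -0.999, 0.021]]
contact_force: [0.1, -0.0, -0.9]
width: 0.523
shift tool mm [ 1.   1.3 -0. ]
t 6.05 pos [ 0.5319 -0.277   0.0534] yaw -93.27 w 44.6 F [ 0.1 -0.  -0.9] tilt 2.47
roll -0.67 (tool y is down: +roll = -yaw)
```

```bash
python3 -m jog '{"translation": [[0,-20,0],[0,-30,0],[0,-35,0],[0,-35,0],[0,-35,0]], "roll": [0,0,0,0,0]}' ; python3 -m jog '{"translation": [[0,0,0],[0,0,0]], "roll": [0,0]}' ;  python3 go.py .428 .2275 .20 -92.6
```

```text
time_s: 6.55
position: [0.5207, -0.2701, 0.2042]
ee_rot: [[-0.998, 0.021, -0.057], [0.057, -0.013, -0.998], [-0.022, -1.0, 0.011]]
contact_force: [0.5, -0.4, -2.6]
width: 0.523
time_s: 6.75
position: [0.5226, -0.2716, 0.2088]
ee_rot: [[-0.998, 0.027, -0.057], [0.057, -0.017, -0.998], [-0.028, -0.999, 0.016]]
contact_force: [0.6, 0.6, -3.3]
width: 0.525
shift tool mm [ 123.    -2.4 -493. ]
t 6.75 pos [ 0.5226 -0.2716  0.2088] yaw -93.28 w 44.8 F [ 0.6  0.6 -3.3] tilt 1.84
roll -0.68 (tool y is down: +roll = -yaw)
```

```bash
python3 -m jog '{"translation": [[4,0,-30],[0,0,-40],[-6,0,-39],[-11,0,-38],[-16,0,-36]], "roll": [-6,-8,-8,-8,-8]}' ;  python3 go.py .428 .2275 .20 -32
```

```text
time_s: 7.25
position: [0.5085, -0.0816, 0.1962]
ee_rot: [[-0.813, 0.018, 0.582], [-0.582, -0.015, -0.813], [-0.006, -1.0, 0.022]]
contact_force: [1.4, -0.1, -2.2]
width: 0.526
shift tool mm [-114.6   -9.8 -298. ]
t 7.25 pos [ 0.5085 -0.0816  0.1962] yaw -54.39 w 44.9 F [ 1.4 -0.1 -2.2] tilt 1.33
roll -22.39 (tool y is down: +roll = -yaw)
```

```bash
python3 -m jog '{"translation": [[-17,-3,-42],[-22,-3,-40],[-27,-2,-37],[-31,-2,-33],[-31,0,-33]], "roll": [-7,-7,-7,0,0]}' ;  python3 go.py .428 .2275 .20 -32
```

```text
time_s: 7.75
position: [0.4453, 0.1467, 0.1932]
ee_rot: [[-0.537, 0.004, 0.843], [-0.843, -0.014, -0.537], [0.01, -1.0, 0.011]]
contact_force: [1.4, -0.3, -1.9]
width: 0.529
shift tool mm [-58.7  -8.  -57.9]
t 7.75 pos [0.4453 0.1467 0.1932] yaw -32.49 w 45.2 F [ 1.4 -0.3 -1.9] tilt 0.84
roll -0.49 (tool y is down: +roll = -yaw)
```

```bash
python3 -m jog '{"translation": [[-20,0,-20],[-20,0,-20],[-15,0,-15],[0,0,0],[0,0,0]], "roll": [0,0,0,0,0]}' ;  python3 go.py .428 .2275 .055 -32
python3 - <<'E'
from rig import arm
import cv2
for n in ("top","side"): cv2.imwrite(f"pics/{n}5.png",arm.grab_frame(n)[:,:,::-1])
E
```

```text
time_s: 8.25
position: [0.4191, 0.2291, 0.1834]
ee_rot: [[-0.528, -0.01, 0.849], [-0.849, -0.018, -0.528], [0.02, -1.0, 0.0]]
contact_force: [-0.9, -0.1, -2.9]
width: 0.52
shift tool mm [ -6.  128.3   8.4]
t 8.25 pos [0.4191 0.2291 0.1834] yaw -31.9 w 44.4 F [-0.9 -0.1 -2.9] tilt 1.17
roll 0.1 (tool y is down: +roll = -yaw)
```

View pics/side5.png

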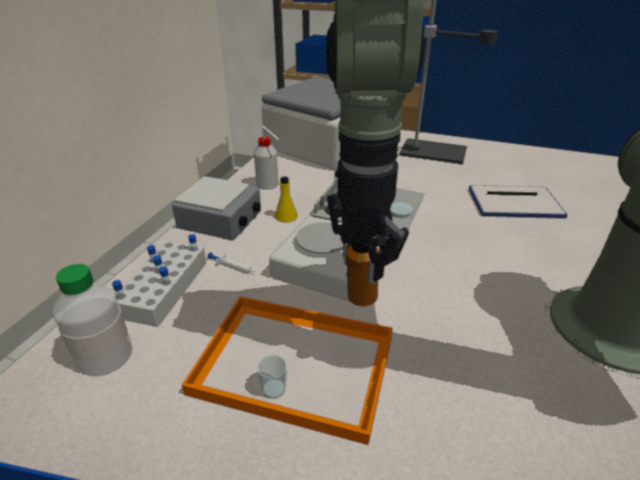

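View pics/top5.png

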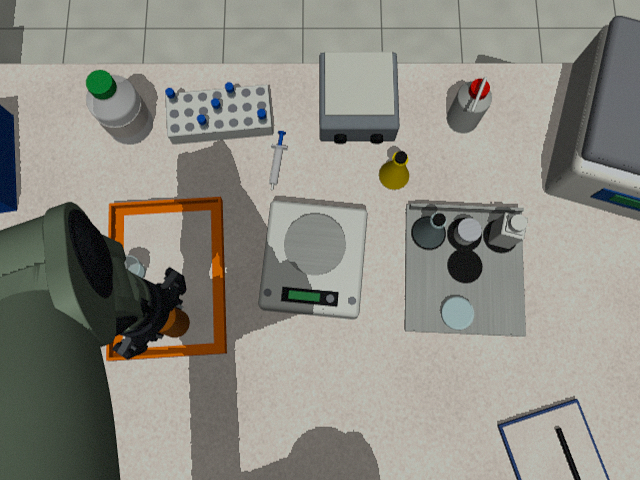

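The bottle hangs upright over the tray: base at (363,295) in the side view, body at (178,322) in the top view. I'll lower it.

```bash
python3 -m jog '{"translation": [[-3,20,4],[0,25,0],[0,25,0],[0,0,0],[0,0,0]], "roll": [0,0,0,0,0]}' ;  python3 go.py .428 .2275 .050 -32
```

```text
time_s: 8.85
position: [0.4266, 0.2232, 0.1122]
ee_rot: [[-0.537, -0.008, 0.844], [-0.843, -0.018, -0.537], [0.019, -1.0, 0.003]]
contact_force: [0.0, 0.4, -2.3]
width: 0.527
shift tool mm [-5.5 62.1 -1.3]
t 8.85 pos [0.4266 0.2232 0.1122] yaw -32.48 w 45.0 F [ 0.   0.4 -2.3] tilt 1.13
roll -0.48 (tool y is down: +roll = -yaw)
```

```bash
python3 -m jog '{"translation": [[-4,20,0],[0,20,0],[0,10,0],[0,0,0],[0,0,0]], "roll": [0,0,0,0,0]}' ;  python3 go.py .428 .2275 .050 -32
```

```text
time_s: 9.35
position: [0.4338, 0.2255, 0.0667]
ee_rot: [[-0.54, 0.0, 0.842], [-0.841, -0.015, -0.54], [0.013, -1.0, 0.009]]
contact_force: [-0.4, -0.4, -2.1]
width: 0.525
shift tool mm [ 1.2 16.6 -6.1]
t 9.35 pos [0.4338 0.2255 0.0667] yaw -32.69 w 44.8 F [-0.4 -0.4 -2.1] tilt 0.88
roll -0.69 (tool y is down: +roll = -yaw)
```

```bash
python3 -m jog '{"translation": [[0,8,-3],[0,6,0],[0,0,0],[0,0,0]], "roll": [0,0,0,0]}' ;  python3 go.py .428 .2275 .050 -32;  python3 -m jog '{"translation": [[0,4,0],[0,0,0],[0,0,0]], "roll": [0,0,0]}' ;  python3 go.py .428 .2275 .050 -32
```

```text
time_s: 9.75
position: [0.4327, 0.2277, 0.0539]
ee_rot: [[-0.54, 0.004, 0.842], [-0.842, -0.014, -0.54], [0.01, -1.0, 0.011]]
contact_force: [-0.6, 0.1, -2.1]
width: 0.523
shift tool mm [ 2.6  3.9 -3.9]
t 9.75 pos [0.4327 0.2277 0.0539] yaw -32.68 w 44.6 F [-0.6  0.1 -2.1] tilt 0.83
roll -0.68 (tool y is down: +roll = -yaw)
time_s: 10.05
position: [0.4335, 0.2279, 0.0515]
ee_rot: [[-0.54, 0.006, 0.842], [-0.842, -0.013, -0.54], [0.008, -1.0, 0.012]]
contact_force: [-0.5, 0.5, -2.7]
width: 0.524
shift tool mm [ 3.3  1.4 -4.4]
t 10.05 pos [0.4335 0.2279 0.0515] yaw -32.67 w 44.7 F [-0.5  0.5 -2.7] tilt 0.85
roll -0.67 (tool y is down: +roll = -yaw)
```

```bash
python3 -m jog '{"translation": [[0,3,0],[0,0,0],[0,0,0]], "roll": [0,0,0]}' ;  python3 go.py .428 .2275 .050 -32
```

```text
time_s: 10.35
position: [0.4341, 0.2281, 0.0519]
ee_rot: [[-0.54, 0.009, 0.842], [-0.842, -0.013, -0.539], [0.006, -1.0, 0.014]]
contact_force: [0.9, -0.6, -2.1]
width: 0.526
shift tool mm [ 3.8  1.8 -4.9]
t 10.35 pos [0.4341 0.2281 0.0519] yaw -32.65 w 44.9 F [ 0.9 -0.6 -2.1] tilt 0.88
roll -0.65 (tool y is down: +roll = -yaw)
```

```bash
python3 -m jog '{"translation": [[0,5,0],[0,3,0],[0,0,0]], "roll": [0,0,0]}' ;  python3 go.py .428 .2275 .050 -32
```

```text
time_s: 10.65
position: [0.4342, 0.2286, 0.0516]
ee_rot: [[-0.539, 0.011, 0.843], [-0.843, -0.011, -0.538], [0.004, -1.0, 0.015]]
contact_force: [-0.3, 0.0, -2.7]
width: 0.523
shift tool mm [ 4.2  1.5 -4.6]
t 10.65 pos [0.4342 0.2286 0.0516] yaw -32.58 w 44.6 F [-0.3  0.  -2.7] tilt 0.89
roll -0.58 (tool y is down: +roll = -yaw)
```

```bash
python3 - <<'E'
from rig import arm
import cv2
s=arm.grab_frame("side")[:,:,::-1]
cv2.imwrite("pics/s6.png",cv2.resize(s[230:440,180:420],None,fx=2.8,fy=2.8,interpolation=2))
E
```

```text
(no output)
```

View pics/s6.png

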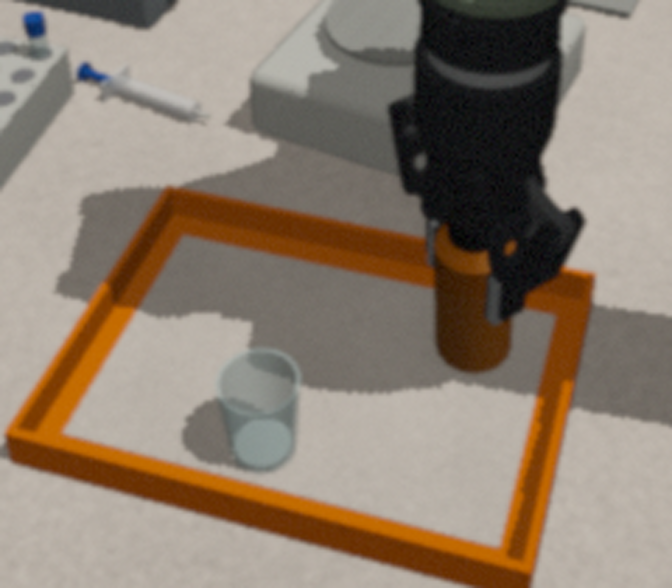

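Bottle base at crop (472,368), on or within 1–2 mm of the paper, by the numbers too (0.0516−0.0454 = 6 mm against the 5 mm floor). I'll open.

```bash
python3 -m jog '{"translation": [[0,3,0],[0,0,0],[0,0,0],[0,0,0]], "roll": [0,0,0,0]}' 70;  python3 go.py; python3 -m jog '{"translation": [[0,-15,0],[0,-30,0],[0,-35,0],[0,-35,0],[0,-20,0]], "roll": [0,0,0,0,0]}' ;  python3 go.py .5875 -.347 .22 -106
```

```text
time_s: 11.1
position: [0.4348, 0.2286, 0.0465]
ee_rot: [[-0.539, 0.011, 0.842], [-0.842, -0.011, -0.539], [0.004, -1.0, 0.015]]
contact_force: [0.4, -0.0, 0.2]
width: 0.821
t 11.1 pos [0.4348 0.2286 0.0465] yaw -32.59 w 70.1 F [ 0.4 -0.   0.2] tilt 0.9
time_s: 11.6
position: [0.4303, 0.2288, 0.1808]
ee_rot: [[-0.539, -0.0, 0.842], [-0.842, -0.015, -0.539], [0.013, -1.0, 0.008]]
contact_force: [0.3, 0.3, -0.9]
width: 0.821
shift tool mm [400.7 -30.3 443.1]
t 11.6 pos [0.4303 0.2288 0.1808] yaw -32.62 w 70.1 F [ 0.3  0.3 -0.9] tilt 0.88
roll 73.38 (tool y is down: +roll = -yaw)
```

```bash
python3 -m jog '{"translation": [[15,-20,17],[30,-15,34],[32,-5,32],[35,0,30],[37,0,27]], "roll": [0,-4,-4,-4,-4]}' ; python3 -m jog '{"translation": [[39,0,25],[39,0,25],[39,0,25],[39,0,25],[30,0,20]], "roll": [-1,0,0,0,0]}';  python3 go.py .5875 -.347 .22 -16
```

```text
time_s: 12.1
position: [0.4913, 0.0318, 0.2292]
ee_rot: [[-0.264, 0.008, 0.965], [-0.965, -0.013, -0.264], [0.01, -1.0, 0.011]]
contact_force: [1.1, -0.2, 0.5]
width: 0.818
time_s: 12.6
position: [0.5629, -0.1889, 0.2318]
ee_rot: [[-0.247, 0.009, 0.969], [-0.969, -0.013, -0.247], [0.01, -1.0, 0.012]]
contact_force: [0.5, 0.1, 0.5]
width: 0.822
shift tool mm [147.   14.   62.7]
t 12.6 pos [ 0.5629 -0.1889  0.2318] yaw -14.28 w 70.2 F [0.5 0.1 0.5] tilt 0.88
roll 1.72 (tool y is down: +roll = -yaw)
```

```bash
python3 -m jog '{"translation": [[38,0,17],[38,0,17],[35,0,15],[20,0,5],[0,0,0]], "roll": [1.7,0,0,0,0]}' 85; python3 -m jog '{"translation": [[0,0,0],[0,0,0]], "roll": [0,0]}';  python3 go.py .5875 -.347 .22 -16; python3 - <<'E'
from rig import arm
import cv2,pickle
pickle.dump(arm.camera_info("wrist"),open("w2.pkl","wb"))
cv2.imwrite("pics/w7.png",arm.grab_frame("wrist")[:,:,::-1])
cv2.imwrite("pics/t7.png",arm.grab_frame("top")[:,:,::-1])
E
```

```text
time_s: 13.1
position: [0.5801, -0.3413, 0.2296]
ee_rot: [[-0.283, 0.007, 0.959], [-0.959, -0.012, -0.283], [0.01, -1.0, 0.01]]
contact_force: [0.6, -0.8, -0.6]
width: 0.994
time_s: 13.3
position: [0.5796, -0.3406, 0.2283]
ee_rot: [[-0.283, 0.005, 0.959], [-0.959, -0.01, -0.283], [0.008, -1.0, 0.008]]
contact_force: [-0.3, -0.1, -0.0]
width: 0.996
shift tool mm [3.9 8.4 9.3]
t 13.3 pos [ 0.5796 -0.3406  0.2283] yaw -16.44 w 85.1 F [-0.3 -0.1 -0. ] tilt 0.65
roll -0.44 (tool y is down: +roll = -yaw)
```

View pics/w7.png

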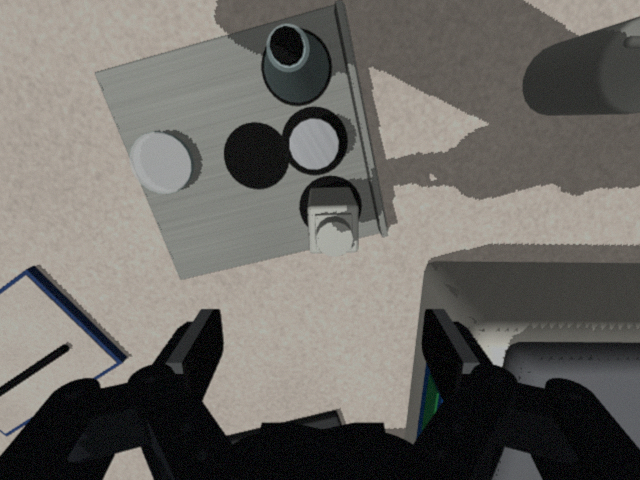

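View pics/t7.png

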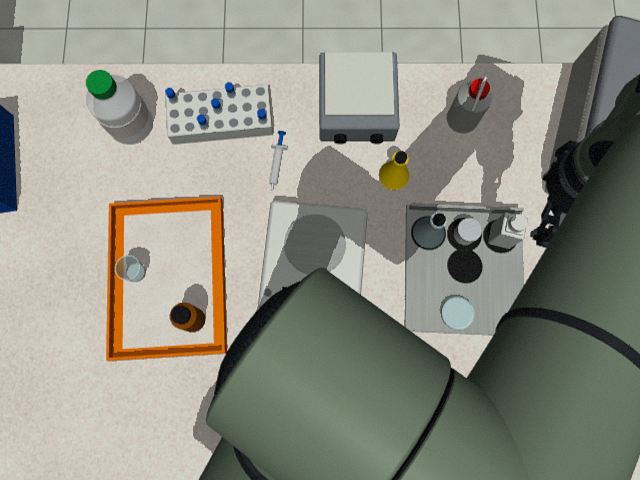

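The round bottle stands in the tray (187,317 top view). From here the square bottle's sides are square to the jaws (edges u 308 to 358, cap (335,236)).

```bash
python3 - <<'E'
from h import *
import pickle
W=pickle.load(open("w2.pkl","rb"))
print(plane(W,(335,236),.116),plane(W,(290,46),.116),plane(W,(315,144),.05))
E
python3 -m jog '{"translation": [[4,20,9],[0,20,0],[0,20,0],[0,0,0],[0,0,0]], "roll": [0,0,0,0,0]}';  python3 go.py .5875 -.347 .052 -16
```

```text
[ 0.58928867 -0.34387504  0.116     ] [ 0.5963616  -0.21246976  0.116     ] [ 0.59232425 -0.27870906  0.05      ]
time_s: 13.9
position: [0.5906, -0.344, 0.1642]
ee_rot: [[-0.277, 0.007, 0.961], [-0.961, -0.01, -0.277], [0.008, -1.0, 0.009]]
contact_force: [0.1, -0.5, 0.1]
width: 0.998
shift tool mm [  2.8 112.2  -3.2]
t 13.9 pos [ 0.5906 -0.344   0.1642] yaw -16.06 w 85.3 F [ 0.1 -0.5  0.1] tilt 0.71
roll -0.06 (tool y is down: +roll = -yaw)
```

```bash
python3 -m jog '{"translation": [[2,20,-3],[0,20,0],[0,20,0],[0,0,0],[0,0,0]], "roll": [0,0,0,0,0]}';  python3 go.py .588 -.346 .052 -16;python3 - <<'E'
from rig import arm
import cv2,pickle
cv2.imwrite("pics/w8.png",arm.grab_frame("wrist")[:,:,::-1])
E
```

```text
time_s: 14.4
position: [0.5912, -0.3465, 0.1072]
ee_rot: [[-0.275, 0.013, 0.961], [-0.961, -0.015, -0.274], [0.011, -1.0, 0.016]]
contact_force: [-1.0, 0.5, 0.9]
width: 0.993
shift tool mm [-0.2 55.2 -4.1]
t 14.4 pos [ 0.5912 -0.3465  0.1072] yaw -15.93 w 84.8 F [-1.   0.5  0.9] tilt 1.12
roll 0.07 (tool y is down: +roll = -yaw)
```

View pics/w8.png

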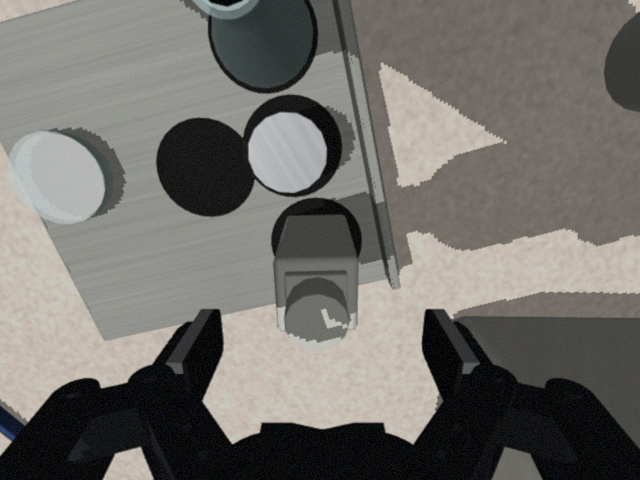

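```bash
python3 -m jog '{"translation": [[0,20,-4],[0,20,0],[0,8,0],[0,0,0],[0,0,0]], "roll": [0,0,0,0,0]}';  python3 go.py .588 -.346 .052 -16
```

```text
time_s: 14.95
position: [0.5926, -0.349, 0.0663]
ee_rot: [[-0.274, 0.022, 0.961], [-0.962, -0.022, -0.274], [0.015, -1.0, 0.028]]
contact_force: [-0.0, -0.2, -0.5]
width: 0.991
shift tool mm [-1.9 14.1 -5.6]
t 14.95 pos [ 0.5926 -0.349   0.0663] yaw -15.89 w 84.7 F [-0.  -0.2 -0.5] tilt 1.79
roll 0.11 (tool y is down: +roll = -yaw)
```

```bash
python3 -m jog '{"translation": [[-2,8,-5],[0,8,0],[0,0,0],[0,0,0]], "roll": [0,0,0,0]}';  python3 go.py .588 -.346 .052 -16; python3 -m jog '{"translation": [[0,0,0],[0,0,0],[0,0,0],[0,0,0],[0,0,0]], "roll": [0,0,0,0,0]}' 25;  python3 go.py .588 -.346 .052 -16
```

```text
time_s: 15.35
position: [0.5897, -0.3467, 0.0516]
ee_rot: [[-0.274, 0.026, 0.961], [-0.962, -0.024, -0.273], [0.016, -0.999, 0.031]]
contact_force: [-0.0, -0.5, 0.2]
width: 0.992
shift tool mm [-0.2 -0.4 -1.8]
t 15.35 pos [ 0.5897 -0.3467  0.0516] yaw -15.88 w 84.8 F [-0.  -0.5  0.2] tilt 2.01
roll 0.12 (tool y is down: +roll = -yaw)
time_s: 15.85
position: [0.5898, -0.347, 0.0524]
ee_rot: [[-0.274, 0.026, 0.961], [-0.962, -0.024, -0.274], [0.016, -0.999, 0.031]]
contact_force: [-0.5, -0.0, -1.5]
width: 0.486
shift tool mm [-0.4  0.3 -2. ]
t 15.85 pos [ 0.5898 -0.347   0.0524] yaw -15.88 w 41.5 F [-0.5 -0.  -1.5] tilt 2.03
roll 0.12 (tool y is down: +roll = -yaw)
```

```bash
python3 -m jog '{"translation": [[0,-15,0],[0,-25,0],[0,-35,0],[0,-35,0],[0,-35,0]], "roll": [0,0,0,0,0]}' ; python3 -m jog '{"translation": [[0,-20,0],[0,0,0]], "roll": [0,0]}' ;  python3 go.py .598 .238 .20 -16
```

```text
time_s: 16.35
position: [0.5814, -0.3399, 0.1959]
ee_rot: [[-0.274, 0.013, 0.962], [-0.962, -0.014, -0.274], [0.01, -1.0, 0.016]]
contact_force: [0.7, -0.8, -1.4]
width: 0.486
time_s: 16.55
position: [0.5834, -0.341, 0.2245]
ee_rot: [[-0.274, 0.021, 0.961], [-0.962, -0.02, -0.274], [0.014, -1.0, 0.026]]
contact_force: [1.1, -0.3, -2.6]
width: 0.484
shift tool mm [-561.1   13.2 -145. ]
t 16.55 pos [ 0.5834 -0.341   0.2245] yaw -15.88 w 41.4 F [ 1.1 -0.3 -2.6] tilt 1.67
roll 0.12 (tool y is down: +roll = -yaw)
```

```bash
python3 -m jog '{"translation": [[-25,0,-6],[-40,0,-10],[-40,0,-10],[-40,0,-10],[-40,0,-10]], "roll": [0,0,0,0,0]}' ; python3 -m jog '{"translation": [[-40,0,-10],[-40,0,-10],[-40,0,-10],[-40,0,-10],[-40,0,-10]], "roll": [0,0,0,0,0]}' ;  python3 go.py .598 .238 .20 -16
```

```text
time_s: 17.05
position: [0.5883, -0.1505, 0.2164]
ee_rot: [[-0.284, 0.019, 0.959], [-0.959, -0.021, -0.284], [0.015, -1.0, 0.024]]
contact_force: [1.8, 0.0, -1.7]
width: 0.484
time_s: 17.55
position: [0.5923, 0.0644, 0.2061]
ee_rot: [[-0.285, 0.01, 0.958], [-0.958, -0.019, -0.285], [0.015, -1.0, 0.015]]
contact_force: [0.8, -0.4, -2.4]
width: 0.486
shift tool mm [-168.     2.8  -44.1]
t 17.55 pos [0.5923 0.0644 0.2061] yaw -16.57 w 41.5 F [ 0.8 -0.4 -2.4] tilt 1.22
roll -0.57 (tool y is down: +roll = -yaw)
```

```bash
python3 -m jog '{"translation": [[-40,0,-10],[-40,0,-10],[-40,0,-10],[-20,0,-5],[0,0,0]], "roll": [0,0,0,0,0]}' ; python3 -m jog '{"translation": [[0,0,0],[0,0,0]], "roll": [0,0]}' ;  python3 go.py .598 .238 .05 -16
```

```text
time_s: 18.05
position: [0.5933, 0.22, 0.1964]
ee_rot: [[-0.278, 0.0, 0.961], [-0.96, -0.018, -0.278], [0.018, -1.0, 0.005]]
contact_force: [-0.3, -1.6, -2.8]
width: 0.483
time_s: 18.25
position: [0.5919, 0.2195, 0.1943]
ee_rot: [[-0.277, -0.003, 0.961], [-0.961, -0.02, -0.277], [0.02, -1.0, 0.003]]
contact_force: [0.6, -0.1, -2.7]
width: 0.484
shift tool mm [-22.3 143.9   0.3]
t 18.25 pos [0.5919 0.2195 0.1943] yaw -16.1 w 41.3 F [ 0.6 -0.1 -2.7] tilt 1.16
roll -0.1 (tool y is down: +roll = -yaw)
```

```bash
python3 -m jog '{"translation": [[-15,20,0],[0,25,0],[0,25,0],[0,15,0],[0,0,0]], "roll": [0,0,0,0,0]}' ; python3 -m jog '{"translation": [[0,0,0]], "roll": [0]}' ;  python3 go.py .598 .238 .05 -16; python3 - <<'E'
from rig import arm
import cv2
s=arm.grab_frame("side")[:,:,::-1]
cv2.imwrite("pics/s9.png",cv2.resize(s[180:440,160:420],None,fx=2.3,fy=2.3,interpolation=2))
E
```

```text
time_s: 18.75
position: [0.5974, 0.2252, 0.1068]
ee_rot: [[-0.287, -0.002, 0.958], [-0.958, -0.021, -0.287], [0.021, -1.0, 0.004]]
contact_force: [0.3, -0.8, -3.5]
width: 0.49
time_s: 18.85
position: [0.5976, 0.224, 0.107]
ee_rot: [[-0.288, -0.002, 0.957], [-0.957, -0.022, -0.288], [0.021, -1.0, 0.004]]
contact_force: [0.1, -0.0, -2.2]
width: 0.483
shift tool mm [-14.8  56.7  -3.9]
t 18.85 pos [0.5976 0.224  0.107 ] yaw -16.76 w 41.3 F [ 0.1 -0.  -2.2] tilt 1.24
roll -0.76 (tool y is down: +roll = -yaw)
```

View pics/s9.png

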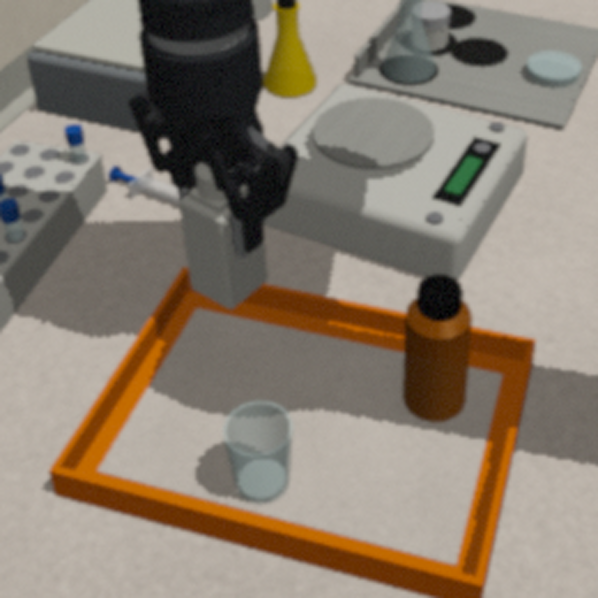

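The square bottle hangs upright above the tray's back-right corner, with the round bottle standing at crop (436,370). I'll shift a bit toward +y and lower.

```bash
python3 -m jog '{"translation": [[-12,15,-3],[0,20,0],[0,12,0],[0,0,0],[0,0,0]], "roll": [0,0,0,0,0]}' ;  python3 go.py .598 .238 .05 -16
```

```text
time_s: 19.4
position: [0.6013, 0.2381, 0.0606]
ee_rot: [[-0.289, 0.005, 0.957], [-0.957, -0.018, -0.289], [0.016, -1.0, 0.01]]
contact_force: [0.5, 0.2, -2.6]
width: 0.483
shift tool mm [ 0.8 10.6 -3.2]
t 19.4 pos [0.6013 0.2381 0.0606] yaw -16.81 w 41.3 F [ 0.5  0.2 -2.6] tilt 1.09
roll -0.81 (tool y is down: +roll = -yaw)
```

Contact expected at TCP z ≈ 0.0494.

```bash
python3 -m jog '{"translation": [[0,6,0],[0,4,0],[0,0,0],[0,0,0]], "roll": [0,0,0,0]}' ;  python3 go.py .598 .238 .05 -16;  python3 -m jog '{"translation": [[0,4,0],[0,0,0],[0,0,0]], "roll": [0,0,0]}' ;  python3 go.py .598 .238 .05 -16
```

```text
time_s: 19.8
position: [0.6024, 0.2386, 0.0515]
ee_rot: [[-0.289, 0.007, 0.957], [-0.957, -0.018, -0.289], [0.015, -1.0, 0.012]]
contact_force: [-0.8, 0.6, -2.9]
width: 0.487
shift tool mm [ 1.8  1.5 -4.1]
t 19.8 pos [0.6024 0.2386 0.0515] yaw -16.79 w 41.6 F [-0.8  0.6 -2.9] tilt 1.09
roll -0.79 (tool y is down: +roll = -yaw)
time_s: 20.1
position: [0.6034, 0.2392, 0.0496]
ee_rot: [[-0.289, 0.01, 0.957], [-0.957, -0.016, -0.289], [0.012, -1.0, 0.014]]
contact_force: [0.1, -0.3, -2.0]
width: 0.486
shift tool mm [ 2.7 -0.4 -4.8]
t 20.1 pos [0.6034 0.2392 0.0496] yaw -16.79 w 41.5 F [ 0.1 -0.3 -2. ] tilt 1.06
roll -0.79 (tool y is down: +roll = -yaw)
```

```bash
python3 -m jog '{"translation": [[0,2,0],[0,0,0],[0,0,0],[0,0,0]], "roll": [0,0,0,0]}' 65;  python3 go.py; python3 -m jog '{"translation": [[0,-15,0],[0,-30,0],[0,-35,0],[0,-35,0],[0,-35,0]], "roll": [0,0,0,0,0]}' ;  python3 go.py .5945 -.212 .22 -16
```

```text
time_s: 20.5
position: [0.6045, 0.2393, 0.0481]
ee_rot: [[-0.289, 0.012, 0.957], [-0.957, -0.015, -0.289], [0.011, -1.0, 0.016]]
contact_force: [0.1, -0.2, -0.2]
width: 0.763
t 20.5 pos [0.6045 0.2393 0.0481] yaw -16.81 w 65.2 F [ 0.1 -0.2 -0.2] tilt 1.11
time_s: 21.0
position: [0.5991, 0.2405, 0.2009]
ee_rot: [[-0.289, 0.002, 0.957], [-0.957, -0.018, -0.289], [0.017, -1.0, 0.007]]
contact_force: [1.3, 0.4, -0.3]
width: 0.761
shift tool mm [434.7 -10.9 126.6]
t 21.0 pos [0.5991 0.2405 0.2009] yaw -16.82 w 65.0 F [ 1.3  0.4 -0.3] tilt 1.05
roll -0.82 (tool y is down: +roll = -yaw)
```

```bash
python3 -m jog '{"translation": [[20,-15,6],[40,-10,11],[40,0,11],[40,0,11],[40,0,12]], "roll": [0,0,0,0,0]}' ; python3 -m jog '{"translation": [[40,0,12],[40,0,12],[40,0,12],[40,0,12],[40,0,12]], "roll": [0,0,0,0,0]}' ;  python3 go.py .5945 -.212 .22 -16
```

```text
time_s: 21.5
position: [0.6007, 0.0553, 0.2453]
ee_rot: [[-0.279, 0.023, 0.96], [-0.96, -0.014, -0.278], [0.006, -1.0, 0.026]]
contact_force: [1.2, 0.4, 0.3]
width: 0.765
time_s: 22.0
position: [0.6022, -0.1618, 0.2569]
ee_rot: [[-0.278, 0.032, 0.96], [-0.961, -0.015, -0.277], [0.006, -0.999, 0.035]]
contact_force: [0.7, 0.5, 0.3]
width: 0.76
shift tool mm [50.2 37.4  5.2]
t 22.0 pos [ 0.6022 -0.1618  0.2569] yaw -16.11 w 64.9 F [0.7 0.5 0.3] tilt 2.05
roll -0.11 (tool y is down: +roll = -yaw)
```

```bash
python3 -m jog '{"translation": [[30,5,2],[18,10,3],[0,10,0],[0,0,0],[0,0,0]], "roll": [0,0,0,0,0]}' ;   python3 go.py .5945 -.212 .12 -16; python3 - <<'E'
from rig import arm
import cv2,pickle
pickle.dump(arm.camera_info("wrist"),open("w3.pkl","wb"))
cv2.imwrite("pics/w10.png",arm.grab_frame("wrist")[:,:,::-1])
E
```

```text
time_s: 22.5
position: [0.5942, -0.2177, 0.2376]
ee_rot: [[-0.286, 0.038, 0.958], [-0.958, -0.019, -0.285], [0.008, -0.999, 0.042]]
contact_force: [0.1, -0.4, 0.4]
width: 0.761
shift tool mm [ -6.4 117.4  -6.3]
t 22.5 pos [ 0.5942 -0.2177  0.2376] yaw -16.57 w 65.0 F [ 0.1 -0.4  0.4] tilt 2.47
roll -0.57 (tool y is down: +roll = -yaw)
```

View pics/w10.png

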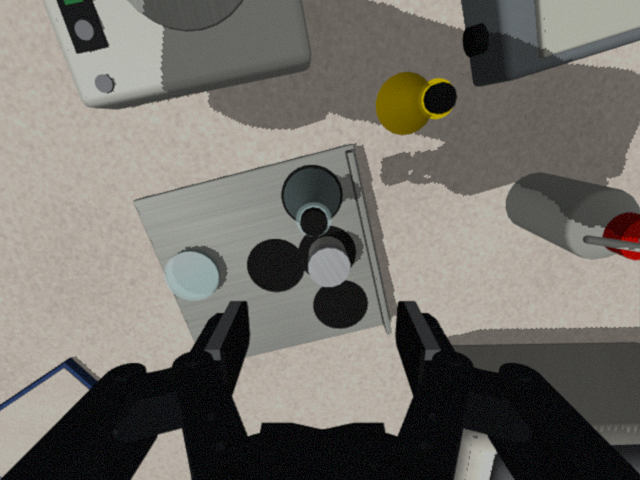

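Two flasks are in view: a yellow one at (420,100), which is the look-alike, and the clear one with a dark stopper at (313,221) on the caddy pad. The clear one is meant, as already seen in the enlarged crop.

```bash
python3 - <<'E'
from h import *
import pickle
W=pickle.load(open("w3.pkl","rb"))
print(plane(W,(313.5,221),.116),plane(W,(328,267),.05))
E
python3 -m jog '{"translation": [[-6,15,-6],[0,20,0],[0,20,0],[0,0,0],[0,0,0]], "roll": [0,0,0,0,0]}';  python3 go.py .5945 -.212 .066 -16
```

```text
[ 0.59474443 -0.20853309  0.116     ] [ 0.59044147 -0.27737687  0.05      ]
time_s: 23.05
position: [0.5953, -0.2051, 0.1856]
ee_rot: [[-0.277, 0.044, 0.96], [-0.961, -0.02, -0.276], [0.008, -0.999, 0.048]]
contact_force: [0.1, -0.1, 0.3]
width: 0.761
shift tool mm [  6.  119.5  -4.6]
t 23.05 pos [ 0.5953 -0.2051  0.1856] yaw -16.04 w 65.0 F [ 0.1 -0.1  0.3] tilt 2.78
roll -0.04 (tool y is down: +roll = -yaw)
```

```bash
python3 -m jog '{"translation": [[6,15,-3],[0,20,0],[0,15,0],[0,0,0],[0,0,0]], "roll": [0,0,0,0,0]}';  python3 go.py .594 -.211 .064 -16;python3 - <<'E'
from rig import arm
import cv2,pickle
cv2.imwrite("pics/w11.png",arm.grab_frame("wrist")[:,:,::-1])
E
```

```text
time_s: 23.55
position: [0.5977, -0.2104, 0.1424]
ee_rot: [[-0.273, 0.054, 0.961], [-0.962, -0.025, -0.272], [0.009, -0.998, 0.058]]
contact_force: [-0.7, 0.5, -0.7]
width: 0.761
shift tool mm [ 0.9 78.1 -8. ]
t 23.55 pos [ 0.5977 -0.2104  0.1424] yaw -15.8 w 65.0 F [-0.7  0.5 -0.7] tilt 3.38
roll 0.2 (tool y is down: +roll = -yaw)
```

View pics/w11.png

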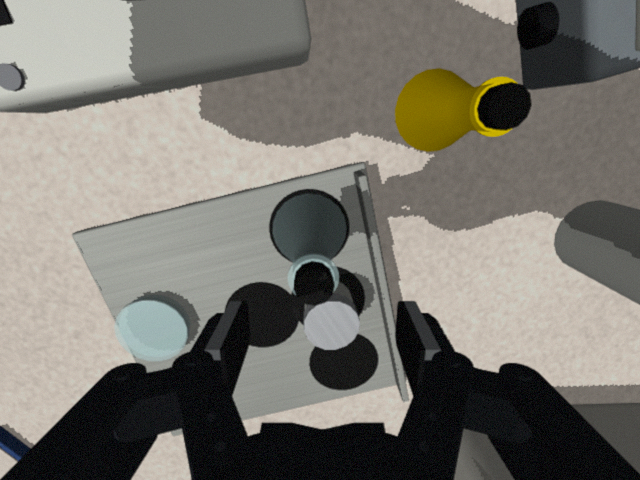

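```bash
python3 -m jog '{"translation": [[0,-45,0],[0,0,0],[0,0,0],[0,0,0]], "roll": [0,0,0,0]}';  python3 go.py; python3 -m jog '{"translation": [[40,0,0],[0,0,0],[0,0,0],[0,0,0]], "roll": [0,0,0,0]}';  python3 go.py;python3 -m jog '{"translation": [[-40,0,0],[0,0,0],[0,0,0],[0,0,0]], "roll": [0,0,0,0]}';  python3 go.py .594 -.211 .064 -16
```

```text
time_s: 24.0
position: [0.5973, -0.2097, 0.1936]
ee_rot: [[-0.272, 0.059, 0.96], [-0.962, -0.027, -0.271], [0.01, -0.998, 0.064]]
contact_force: [0.2, 0.4, 0.3]
width: 0.765
t 24.0 pos [ 0.5973 -0.2097  0.1936] yaw -15.76 w 65.3 F [0.2 0.4 0.3] tilt 3.74
time_s: 24.4
position: [0.5863, -0.2483, 0.1936]
ee_rot: [[-0.271, 0.059, 0.961], [-0.963, -0.027, -0.27], [0.01, -0.998, 0.064]]
contact_force: [-0.5, 1.2, -0.2]
width: 0.762
t 24.4 pos [ 0.5863 -0.2483  0.1936] yaw -15.69 w 65.1 F [-0.5  1.2 -0.2] tilt 3.72
time_s: 24.8
position: [0.5973, -0.2069, 0.1921]
ee_rot: [[-0.269, 0.058, 0.961], [-0.963, -0.025, -0.268], [0.009, -0.998, 0.062]]
contact_force: [0.3, 0.1, -0.1]
width: 0.76
shift tool mm [  3.7 127.7 -10. ]
t 24.8 pos [ 0.5973 -0.2069  0.1921] yaw -15.6 w 64.9 F [ 0.3  0.1 -0.1] tilt 3.61
roll 0.4 (tool y is down: +roll = -yaw)
```

```bash
python3 -m jog '{"translation": [[0,0,-45],[0,0,0],[0,0,0],[0,0,0]], "roll": [0,0,0,0]}';  python3 go.py; python3 -m jog '{"translation": [[0,0,35],[0,0,0],[0,0,0],[0,0,0]], "roll": [0,0,0,0]}';  python3 go.py .594 -.211 .064 -16
```

```text
time_s: 25.2
position: [0.5483, -0.1935, 0.1849]
ee_rot: [[-0.27, 0.048, 0.962], [-0.963, -0.021, -0.27], [0.008, -0.999, 0.052]]
contact_force: [0.3, -0.1, 0.4]
width: 0.761
t 25.2 pos [ 0.5483 -0.1935  0.1849] yaw -15.67 w 65.0 F [ 0.3 -0.1  0.4] tilt 3.04
time_s: 25.6
position: [0.5845, -0.2049, 0.1874]
ee_rot: [[-0.272, 0.05, 0.961], [-0.962, -0.023, -0.271], [0.008, -0.998, 0.054]]
contact_force: [-0.1, 0.9, -0.2]
width: 0.761
shift tool mm [  2.3 123.9   4.1]
t 25.6 pos [ 0.5845 -0.2049  0.1874] yaw -15.74 w 65.0 F [-0.1  0.9 -0.2] tilt 3.14
roll 0.26 (tool y is down: +roll = -yaw)
```

```bash
python3 -m jog '{"translation": [[0,0,-50],[0,0,-50],[0,0,-30],[0,0,0],[0,0,0]], "roll": [0,0,0,0,0]}';  python3 go.py; python3 -m jog '{"translation": [[0,0,35],[0,0,0],[0,0,0]], "roll": [0,0,0]}'; python3 -m jog '{"translation": [[0,0,35],[0,0,0],[0,0,0]], "roll": [0,0,0]}' >/dev/null;  python3 go.py;python3 -m jog '{"translation": [[0,0,35],[0,0,0],[0,0,0]], "roll": [0,0,0]}' >/dev/null;  python3 go.py .594 -.211 .064 -16
```

```text
time_s: 26.1
position: [0.456, -0.1691, 0.1788]
ee_rot: [[-0.272, 0.051, 0.961], [-0.962, -0.023, -0.271], [0.009, -0.998, 0.055]]
contact_force: [0.3, 1.1, 0.1]
width: 0.761
t 26.1 pos [ 0.456  -0.1691  0.1788] yaw -15.77 w 65.0 F [0.3 1.1 0.1] tilt 3.21
time_s: 26.4
position: [0.4925, -0.1798, 0.1816]
ee_rot: [[-0.272, 0.053, 0.961], [-0.962, -0.024, -0.271], [0.009, -0.998, 0.058]]
contact_force: [0.1, -0.4, 0.3]
width: 0.761
t 26.7 pos [ 0.5276 -0.1896  0.1831] yaw -15.75 w 64.9 F [-0.2  0.7 -0.8] tilt 3.3
shift tool mm [  1.7 121.9  29.7]
t 27.0 pos [ 0.5599 -0.1985  0.1841] yaw -15.76 w 65.0 F [-0.8 -0.6 -0.1] tilt 3.11
roll 0.24 (tool y is down: +roll = -yaw)
```

```bash
python3 -m jog '{"translation": [[0,0,10],[0,0,10],[0,0,0],[0,0,0],[0,0,0]], "roll": [-8,-8,-8,-8,-8]}' >/dev/null;python3 -m jog '{"translation": [[0,0,0],[0,0,0],[0,0,0],[0,0,0],[0,0,0]], "roll": [-8,-8,-8,-8,-8]}';  python3 go.py .594 -.211 .15 70
```

```text
time_s: 28.0
position: [0.571, -0.1999, 0.1863]
ee_rot: [[0.922, 0.046, 0.384], [-0.383, -0.021, 0.923], [0.05, -0.999, -0.002]]
contact_force: [0.7, -0.5, 0.1]
width: 0.762
shift tool mm [23.6 37.6 -1.4]
t 28.0 pos [ 0.571  -0.1999  0.1863] yaw 67.44 w 65.1 F [ 0.7 -0.5  0.1] tilt 2.88
roll -2.56 (tool y is down: +roll = -yaw)
```

```bash
python3 -m jog '{"translation": [[22,10,-1],[0,20,0],[0,10,0],[0,0,0],[0,0,0]], "roll": [-2,0,0,0,0]}';  python3 go.py .594 -.211 .064 70; python3 - <<'E'
from rig import arm
import cv2,pickle
pickle.dump(arm.camera_info("wrist"),open("w3.pkl","wb"))
cv2.imwrite("pics/w12.png",arm.grab_frame("wrist")[:,:,::-1])
E
```

```text
time_s: 28.5
position: [0.5899, -0.2093, 0.1484]
ee_rot: [[0.936, 0.046, 0.348], [-0.347, -0.022, 0.938], [0.05, -0.999, -0.004]]
contact_force: [0.3, -0.4, 0.1]
width: 0.761
shift tool mm [ 0.2 84.5  0.2]
t 28.5 pos [ 0.5899 -0.2093  0.1484] yaw 69.64 w 65.0 F [ 0.3 -0.4  0.1] tilt 2.89
roll -0.36 (tool y is down: +roll = -yaw)
```

View pics/w12.png

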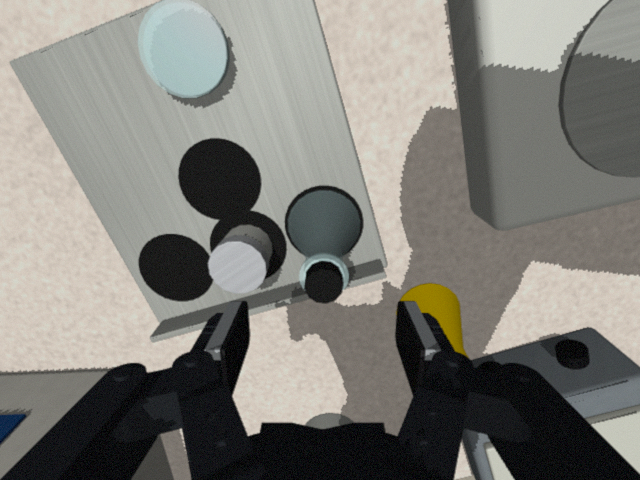

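```bash
python3 - <<'E'
from h import *
from rig import arm
import pickle
W=pickle.load(open("w3.pkl","rb"));T=arm.camera_info("top")
print(plane(W,(323.5,283),.116),plane(W,(238,267),.05))
print("yellow",plane(T,(393.5,174),0),plane(T,(401,157),.108))
E
python3 -m jog '{"translation": [[0,15,0],[0,20,0],[0,10,0],[0,0,0],[0,0,0]], "roll": [0,0,0,0,0]}';  python3 go.py .594 -.211 .064 70
```

```text
[ 0.59169578 -0.20960394  0.116     ] [ 0.59041216 -0.27694826  0.05      ]
yellow [ 0.71368366 -0.1516825   0.        ] [ 0.70903037 -0.15135867  0.108     ]
time_s: 29.05
position: [0.5939, -0.2112, 0.1073]
ee_rot: [[0.936, 0.052, 0.348], [-0.347, -0.025, 0.937], [0.057, -0.998, -0.005]]
contact_force: [0.0, -0.7, -0.0]
width: 0.767
shift tool mm [-2.4 43.3  0.5]
t 29.05 pos [ 0.5939 -0.2112  0.1073] yaw 69.63 w 65.5 F [ 0.  -0.7 -0. ] tilt 3.28
roll -0.37 (tool y is down: +roll = -yaw)
```

```bash
python3 -m jog '{"translation": [[-3,15,0],[0,15,0],[0,8,0],[0,0,0],[0,0,0]], "roll": [0,0,0,0,0]}';  python3 go.py .594 -.211 .064 70; python3 - <<'E'
from rig import arm
import cv2,pickle
cv2.imwrite("pics/w13.png",arm.grab_frame("wrist")[:,:,::-1])
E
```

```text
time_s: 29.55
position: [0.5956, -0.2123, 0.0714]
ee_rot: [[0.936, 0.057, 0.348], [-0.347, -0.027, 0.938], [0.063, -0.998, -0.006]]
contact_force: [1.5, 0.1, 0.4]
width: 0.761
shift tool mm [-2.4  7.2  0.7]
t 29.55 pos [ 0.5956 -0.2123  0.0714] yaw 69.64 w 65.0 F [1.5 0.1 0.4] tilt 3.61
roll -0.36 (tool y is down: +roll = -yaw)
```

View pics/w13.png

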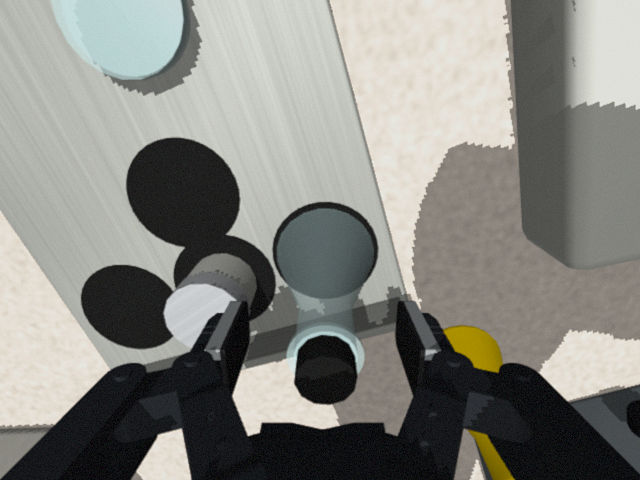

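```bash
python3 -m jog '{"translation": [[-2,7,0],[0,2,0],[0,0,0]], "roll": [0,0,0]}' 45;  python3 go.py .594 -.211 .064 70;python3 -m jog '{"translation": [[0,0,0],[0,0,0],[0,0,0],[0,0,0],[0,0,0]], "roll": [0,0,0,0,0]}' 8;  python3 go.py .594 -.211 .064 70
```

```text
time_s: 29.9
position: [0.5949, -0.2121, 0.0627]
ee_rot: [[0.936, 0.058, 0.348], [-0.347, -0.028, 0.937], [0.064, -0.998, -0.006]]
contact_force: [0.3, -0.4, -0.4]
width: 0.529
shift tool mm [-1.1 -1.4  0.8]
t 29.9 pos [ 0.5949 -0.2121  0.0627] yaw 69.64 w 45.2 F [ 0.3 -0.4 -0.4] tilt 3.71
roll -0.36 (tool y is down: +roll = -yaw)
time_s: 30.4
position: [0.5952, -0.2118, 0.0631]
ee_rot: [[0.936, 0.059, 0.348], [-0.347, -0.027, 0.938], [0.065, -0.998, -0.005]]
contact_force: [0.5, 1.5, 0.6]
width: 0.283
shift tool mm [-1.4 -1.   0.3]
t 30.4 pos [ 0.5952 -0.2118  0.0631] yaw 69.66 w 24.2 F [0.5 1.5 0.6] tilt 3.74
roll -0.34 (tool y is down: +roll = -yaw)
```

```bash
python3 -m jog '{"translation": [[0,-15,0],[0,-25,0],[0,-35,0],[0,-35,0],[0,-35,0]], "roll": [0,0,0,0,0]}' ; python3 -m jog '{"translation": [[0,-10,0],[0,0,0]], "roll": [0,0]}' ;  python3 go.py .517 .222 .20 70
```

```text
time_s: 30.9
position: [0.5813, -0.2062, 0.2087]
ee_rot: [[0.936, 0.046, 0.348], [-0.348, -0.023, 0.937], [0.051, -0.999, -0.006]]
contact_force: [0.6, -0.3, -1.2]
width: 0.281
time_s: 31.1
position: [0.5831, -0.2074, 0.2262]
ee_rot: [[0.936, 0.055, 0.348], [-0.347, -0.028, 0.937], [0.061, -0.998, -0.007]]
contact_force: [-0.3, 0.3, -1.6]
width: 0.278
shift tool mm [-212.6   10.4  379.6]
t 31.1 pos [ 0.5831 -0.2074  0.2262] yaw 69.61 w 23.7 F [-0.3  0.3 -1.6] tilt 3.52
roll -0.39 (tool y is down: +roll = -yaw)
```

```bash
python3 -m jog '{"translation": [[-12,0,20],[-22,0,40],[-22,0,40],[-22,0,40],[-22,0,40]], "roll": [0,0,0,0,0]}' ; python3 -m jog '{"translation": [[-22,0,40],[-22,0,40],[-22,0,40],[-12,0,20],[0,0,0]], "roll": [0,0,0,0,0]}' ;  python3 go.py .517 .222 .20 70
```

```text
time_s: 31.6
position: [0.5501, -0.0041, 0.2116]
ee_rot: [[0.932, 0.048, 0.36], [-0.359, -0.03, 0.933], [0.056, -0.998, -0.011]]
contact_force: [1.2, 0.0, -1.7]
width: 0.276
time_s: 32.1
position: [0.519, 0.1649, 0.1965]
ee_rot: [[0.935, 0.034, 0.354], [-0.353, -0.03, 0.935], [0.043, -0.999, -0.016]]
contact_force: [0.2, -0.9, -1.5]
width: 0.277
shift tool mm [-21.9  -5.3  52.6]
t 32.1 pos [0.519  0.1649 0.1965] yaw 69.28 w 23.7 F [ 0.2 -0.9 -1.5] tilt 2.62
roll -0.72 (tool y is down: +roll = -yaw)
```

```bash
python3 -m jog '{"translation": [[-12,0,25],[-10,0,25],[0,0,0],[0,0,0],[0,0,0]], "roll": [0,0,0,0,0]}' ;  python3 go.py .517 .222 .06 70; python3 - <<'E'
from rig import arm
import cv2
for n in ("top","side"): cv2.imwrite(f"pics/{n}14.png",arm.grab_frame(n)[150:400,80:420,::-1])
E
```

```text
time_s: 32.6
position: [0.5132, 0.2171, 0.1882]
ee_rot: [[0.934, 0.025, 0.355], [-0.354, -0.036, 0.934], [0.036, -0.999, -0.025]]
contact_force: [-0.3, -0.5, -2.4]
width: 0.282
shift tool mm [ -2.8 128.    9.1]
t 32.6 pos [0.5132 0.2171 0.1882] yaw 69.18 w 24.1 F [-0.3 -0.5 -2.4] tilt 2.51
roll -0.82 (tool y is down: +roll = -yaw)
```

View pics/side14.png

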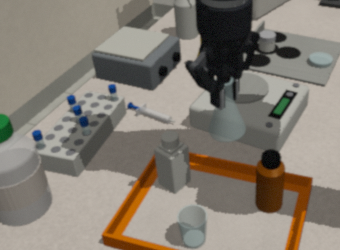

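View pics/top14.png

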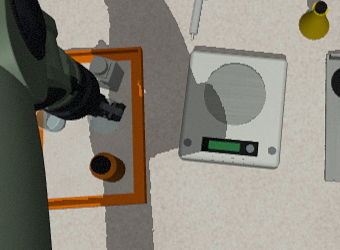

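The flask hangs upright, and the square (108,73) and round (106,166) bottles stand in the tray with a free gap between them. I'll lower it.

```bash
python3 -m jog '{"translation": [[0,20,5],[0,25,0],[0,25,0],[0,0,0],[0,0,0]], "roll": [0,0,0,0,0]}' ;  python3 go.py .517 .222 .06 70
```

```text
time_s: 33.2
position: [0.5197, 0.2152, 0.1188]
ee_rot: [[0.932, 0.029, 0.362], [-0.361, -0.036, 0.932], [0.04, -0.999, -0.023]]
contact_force: [-0.2, -0.4, -1.7]
width: 0.281
shift tool mm [-7.4 58.4  6.7]
t 33.2 pos [0.5197 0.2152 0.1188] yaw 68.76 w 24.0 F [-0.2 -0.4 -1.7] tilt 2.65
roll -1.24 (tool y is down: +roll = -yaw)
```

```bash
python3 -m jog '{"translation": [[-5,15,8],[0,20,0],[0,10,0],[0,0,0],[0,0,0]], "roll": [0,0,0,0,0]}' ;  python3 go.py .517 .222 .06 70
```

```text
time_s: 33.7
position: [0.5242, 0.2229, 0.0792]
ee_rot: [[0.93, 0.039, 0.365], [-0.364, -0.033, 0.931], [0.048, -0.999, -0.017]]
contact_force: [-0.2, -0.1, -2.1]
width: 0.279
shift tool mm [-7.3 19.  -3.2]
t 33.7 pos [0.5242 0.2229 0.0792] yaw 68.61 w 23.8 F [-0.2 -0.1 -2.1] tilt 2.92
roll -1.39 (tool y is down: +roll = -yaw)
```

```bash
python3 -m jog '{"translation": [[-6,8,0],[0,8,0],[0,0,0],[0,0,0]], "roll": [0,0,0,0]}' ;  python3 go.py .517 .222 .06 70;python3 -m jog '{"translation": [[-2,4,0],[0,2,0],[0,0,0],[0,0,0]], "roll": [0,0,0,0]}' ;  python3 go.py .517 .222 .06 70
```

```text
time_s: 34.1
position: [0.5202, 0.2251, 0.0641]
ee_rot: [[0.93, 0.042, 0.365], [-0.364, -0.032, 0.931], [0.051, -0.999, -0.015]]
contact_force: [0.1, 0.0, -1.1]
width: 0.279
shift tool mm [-2.1  4.1 -4. ]
t 34.1 pos [0.5202 0.2251 0.0641] yaw 68.6 w 23.9 F [ 0.1  0.  -1.1] tilt 3.03
roll -1.4 (tool y is down: +roll = -yaw)
time_s: 34.5
position: [0.5196, 0.2261, 0.0611]
ee_rot: [[0.93, 0.046, 0.365], [-0.364, -0.032, 0.931], [0.054, -0.998, -0.013]]
contact_force: [-0.6, 0.5, -1.6]
width: 0.278
shift tool mm [-1.   1.1 -4.7]
t 34.5 pos [0.5196 0.2261 0.0611] yaw 68.61 w 23.8 F [-0.6  0.5 -1.6] tilt 3.18
roll -1.39 (tool y is down: +roll = -yaw)
```

```bash
python3 -m jog '{"translation": [[0,3,0],[0,0,0],[0,0,0],[0,0,0]], "roll": [0,0,0,0]}' 24.5 >/dev/null; python3 go.py; python3 -m jog '{"translation": [[0,0,0],[0,0,0],[0,0,0],[0,0,0]], "roll": [0,0,0,0]}' 55;  python3 go.py; python3 -m jog '{"translation": [[0,-15,0],[0,-30,0],[0,-35,0],[0,-35,0],[0,-35,0]], "roll": [0,0,0,0,0]}' ;  python3 go.py .591 -.2785 .22 70;python3 - <<'E'
from rig import arm
import cv2
for n in ("side",): cv2.imwrite(f"pics/{n}15.png",arm.grab_frame(n)[150:440,150:450,::-1])
E
```

```text
t 34.9 pos [0.5201 0.2262 0.0602] yaw 68.62 w 25.0 F [-0.  -0.9  1.8] tilt 3.26
time_s: 35.3
position: [0.5203, 0.2262, 0.0594]
ee_rot: [[0.93, 0.047, 0.365], [-0.363, -0.032, 0.931], [0.055, -0.998, -0.012]]
contact_force: [-0.8, -0.8, 0.2]
width: 0.646
t 35.3 pos [0.5203 0.2262 0.0594] yaw 68.62 w 55.2 F [-0.8 -0.8  0.2] tilt 3.25
time_s: 35.8
position: [0.509, 0.2294, 0.2075]
ee_rot: [[0.93, 0.034, 0.365], [-0.364, -0.036, 0.931], [0.045, -0.999, -0.021]]
contact_force: [0.7, 1.0, -0.3]
width: 0.645
shift tool mm [ 261.7    8.4 -443. ]
t 35.8 pos [0.509  0.2294 0.2075] yaw 68.59 w 55.1 F [ 0.7  1.  -0.3] tilt 2.84
roll -1.41 (tool y is down: +roll = -yaw)
```

View pics/side15.png

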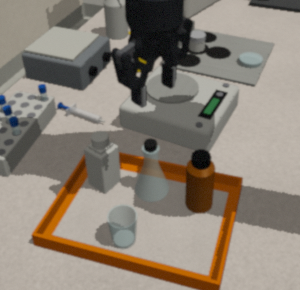

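All three vessels stand upright and free in the tray: square (100,168), flask (151,175), round (200,185). On to the jar.

```bash
python3 -m jog '{"translation": [[12,-20,-20],[24,-10,-40],[24,0,-40],[24,0,-40],[24,0,-40]], "roll": [0,0,0,0,0]}' 85; python3 -m jog '{"translation": [[24,0,-40],[24,0,-40],[24,0,-40],[24,0,-40],[24,0,-40]], "roll": [0,0,0,0,0]}' ;  python3 go.py .591 -.2785 .20 70
```

```text
time_s: 36.35
position: [0.5489, 0.0248, 0.2571]
ee_rot: [[0.934, 0.053, 0.353], [-0.352, -0.03, 0.936], [0.06, -0.998, -0.009]]
contact_force: [0.9, 0.8, -0.5]
width: 0.995
time_s: 36.85
position: [0.591, -0.2143, 0.2665]
ee_rot: [[0.934, 0.055, 0.353], [-0.351, -0.03, 0.936], [0.062, -0.998, -0.008]]
contact_force: [0.5, -0.3, -0.7]
width: 0.996
shift tool mm [ 18.4  68.3 -59.5]
t 36.85 pos [ 0.591  -0.2143  0.2665] yaw 69.35 w 85.1 F [ 0.5 -0.3 -0.7] tilt 3.61
roll -0.65 (tool y is down: +roll = -yaw)
```

```bash
python3 -m jog '{"translation": [[12,10,-30],[6,20,-28],[0,20,0],[0,0,0],[0,0,0]], "roll": [0,0,0,0,0]}'; python3 -m jog '{"translation": [[0,20,0],[0,20,0],[0,0,0],[0,0,0]], "roll": [0,0,0,0]}' ;  python3 go.py .591 -.2785 .022 70; python3 - <<'E'
from rig import arm
import cv2,pickle
pickle.dump(arm.camera_info("wrist"),open("w4.pkl","wb"))
cv2.imwrite("pics/w16.png",arm.grab_frame("wrist")[:,:,::-1])
E
```

```text
time_s: 37.35
position: [0.5903, -0.2882, 0.2159]
ee_rot: [[0.93, 0.057, 0.362], [-0.361, -0.033, 0.932], [0.065, -0.998, -0.01]]
contact_force: [0.0, -0.4, 1.5]
width: 0.993
time_s: 37.75
position: [0.5953, -0.2877, 0.1806]
ee_rot: [[0.932, 0.063, 0.358], [-0.357, -0.036, 0.934], [0.071, -0.997, -0.011]]
contact_force: [0.4, 0.0, 0.2]
width: 0.995
shift tool mm [-18.6 157.5   8.9]
t 37.75 pos [ 0.5953 -0.2877  0.1806] yaw 69.01 w 84.9 F [0.4 0.  0.2] tilt 4.15
roll -0.99 (tool y is down: +roll = -yaw)
```

View pics/w16.png

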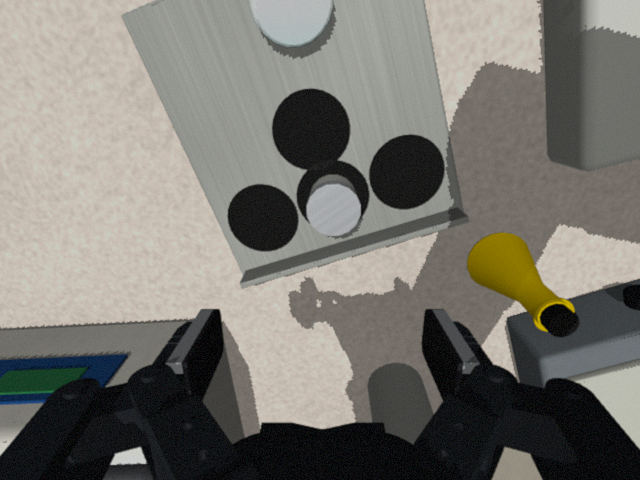

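```bash
python3 - <<'E'
from h import *
import pickle
W=pickle.load(open("w4.pkl","rb"))
print(plane(W,(333.5,209),.05))
E
python3 -m jog '{"translation": [[-4,20,8],[0,20,0],[0,20,0],[0,0,0],[0,0,0]], "roll": [0,0,0,0,0]}' ;  python3 go.py .591 -.2785 .018 70
```

```text
[ 0.58969113 -0.27775968  0.05      ]
time_s: 38.3
position: [0.6033, -0.2816, 0.1284]
ee_rot: [[0.932, 0.074, 0.356], [-0.354, -0.043, 0.934], [0.084, -0.996, -0.014]]
contact_force: [0.6, 0.2, 0.6]
width: 0.999
shift tool mm [-21.9 109.    0. ]
t 38.3 pos [ 0.6033 -0.2816  0.1284] yaw 69.15 w 85.3 F [0.6 0.2 0.6] tilt 4.89
roll -0.85 (tool y is down: +roll = -yaw)
```

```bash
python3 -m jog '{"translation": [[0,-8,0],[0,-8,0],[0,-8,0],[0,-8,0],[0,-8,0]], "roll": [0,0,0,0,0]}'>/dev/null ;  python3 go.py; python3 -m jog '{"translation": [[0,0,0],[0,0,0],[0,0,0]], "roll": [0,0,0]}'>/dev/null ;python3 go.py; python3 -m jog '{"translation": [[-20,0,0],[0,0,0],[0,0,0]], "roll": [0,0,0]}'>/dev/null ;python3 go.py .591 -.2785 .018 70;  python3 -m jog '{"translation": [[0,45,0],[0,0,0],[0,0,0]], "roll": [0,0,0]}'>/dev/null ;python3 go.py .591 -.2785 .018 70
```

```text
t 38.8 pos [ 0.6019 -0.2808  0.1768] yaw 69.16 w 85.1 F [-0.6 -0.7  0.5] tilt 5.26
t 39.1 pos [ 0.6028 -0.2814  0.1794] yaw 69.14 w 84.8 F [ 0.3 -0.1  0.3] tilt 5.48
shift tool mm [ -6.1 158.1   0.9]
t 39.4 pos [ 0.5836 -0.2741  0.176 ] yaw 69.15 w 85.0 F [0.7 0.5 0.9] tilt 5.37
roll -0.85 (tool y is down: +roll = -yaw)
shift tool mm [ -9.3 113.5   1.3]
t 39.7 pos [ 0.5896 -0.2775  0.1319] yaw 69.14 w 84.9 F [ 1.2 -0.3 -0.2] tilt 5.56
roll -0.86 (tool y is down: +roll = -yaw)
```

```bash
python3 -m jog '{"translation": [[-6,45,1],[0,0,0],[0,0,0]], "roll": [0,0,0]}'>/dev/null ;python3 go.py .592 -.2785 .018 70;  python3 -m jog '{"translation": [[-4,35,1],[0,0,0],[0,0,0]], "roll": [0,0,0]}'>/dev/null ;python3 go.py .592 -.2785 .018 70; python3 - <<'E'
from rig import arm
import cv2,pickle
cv2.imwrite("pics/w17.png",arm.grab_frame("wrist")[:,:,::-1])
E
```

```text
shift tool mm [-7.4 73.3  1.4]
t 40.0 pos [ 0.5918 -0.2786  0.0916] yaw 69.15 w 85.1 F [ 0.1 -0.6  0.9] tilt 5.96
roll -0.85 (tool y is down: +roll = -yaw)
shift tool mm [-10.2  45.8   1.5]
t 40.3 pos [ 0.5964 -0.2809  0.0647] yaw 69.15 w 85.2 F [ 0.4  0.6 -0.2] tilt 6.55
roll -0.85 (tool y is down: +roll = -yaw)
```

View pics/w17.png

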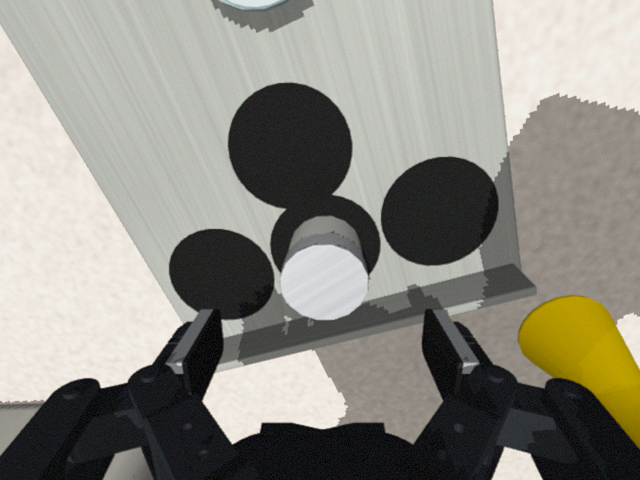

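```bash
python3 -m jog '{"translation": [[-9,28,1],[0,0,0],[0,0,0]], "roll": [0,0,0]}'>/dev/null ;python3 go.py .592 -.2785 .018 70;  python3 -m jog '{"translation": [[-3,16,1],[0,0,0],[0,0,0]], "roll": [0,0,0]}'>/dev/null ;python3 go.py .592 -.2785 .018 70
```

```text
shift tool mm [-6.5 24.2  1.5]
t 40.65 pos [ 0.5949 -0.2806  0.0429] yaw 69.15 w 84.8 F [ 0.4 -0.   0.5] tilt 7.07
roll -0.85 (tool y is down: +roll = -yaw)
shift tool mm [-8.4 13.8  1.3]
t 40.95 pos [ 0.5978 -0.2818  0.0328] yaw 69.14 w 85.1 F [-0.7 -0.2  0.3] tilt 7.51
roll -0.86 (tool y is down: +roll = -yaw)
```

```bash
python3 -m jog '{"translation": [[-10,19,1],[0,0,0],[0,0,0]], "roll": [0,0,0]}'>/dev/null ;python3 go.py .593 -.2785 .018 70; 
```

```text
shift tool mm [-1.9 -0.8  1.5]
t 41.25 pos [ 0.5943 -0.2806  0.0175] yaw 69.14 w 85.1 F [-0.4 -0.6  0.4] tilt 7.91
roll -0.86 (tool y is down: +roll = -yaw)
```

```bash
python3 -m jog '{"translation": [[0,0,0],[0,0,0],[0,0,0],[0,0,0],[0,0,0]], "roll": [0,0,0,0,0]}' 25;  python3 go.py .593 -.2785 .018 70; python3 - <<'E'
from rig import arm
import cv2,pickle
cv2.imwrite("pics/w18.png",arm.grab_frame("wrist")[:,:,::-1])
E
```

```text
time_s: 41.75
position: [0.5967, -0.282, 0.0212]
ee_rot: [[0.926, 0.123, 0.356], [-0.349, -0.072, 0.934], [0.14, -0.99, -0.024]]
contact_force: [-0.2, 0.1, -1.2]
width: 0.496
shift tool mm [-5.1  2.5  2. ]
t 41.75 pos [ 0.5967 -0.282   0.0212] yaw 69.14 w 42.4 F [-0.2  0.1 -1.2] tilt 8.18
roll -0.86 (tool y is down: +roll = -yaw)
```

View pics/w18.png

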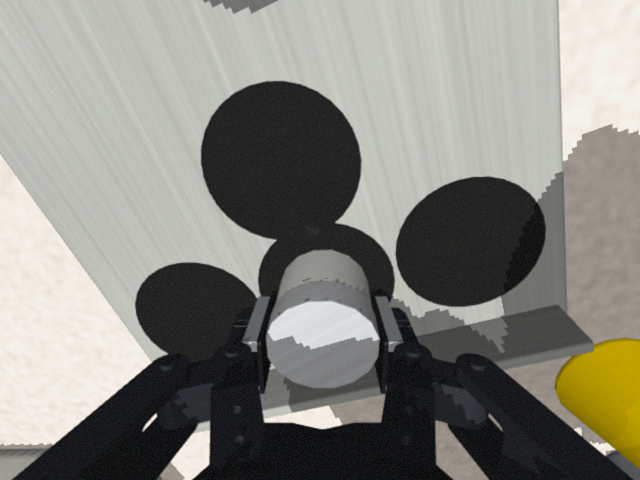

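```bash
python3 -m jog '{"translation": [[0,-10,0],[0,-25,0],[0,-40,0],[0,-45,0],[0,-45,0]], "roll": [0,0,0,0,0]}';python3 -m jog '{"translation": [[0,0,0],[0,0,0]], "roll": [0,0]}'>/dev/null;  python3 go.py .561 .002 .20 70; python3 - <<'E'
from rig import arm
import cv2,pickle
cv2.imwrite("pics/w19.png",arm.grab_frame("wrist")[:,:,::-1])
cv2.imwrite("pics/s19.png",cv2.resize(arm.grab_frame("side")[:,:,::-1][60:300,230:470],None,fx=2.4,fy=2.4))
E
```

```text
time_s: 42.3
position: [0.5705, -0.2666, 0.182]
ee_rot: [[0.928, 0.107, 0.356], [-0.351, -0.063, 0.934], [0.122, -0.992, -0.021]]
contact_force: [1.4, -0.4, -1.1]
width: 0.493
shift tool mm [-104.9  -29.   247.9]
t 42.5 pos [ 0.5735 -0.2683  0.1912] yaw 69.14 w 42.7 F [-0.3  1.  -3.2] tilt 7.87
roll -0.86 (tool y is down: +roll = -yaw)
```

View pics/s19.png

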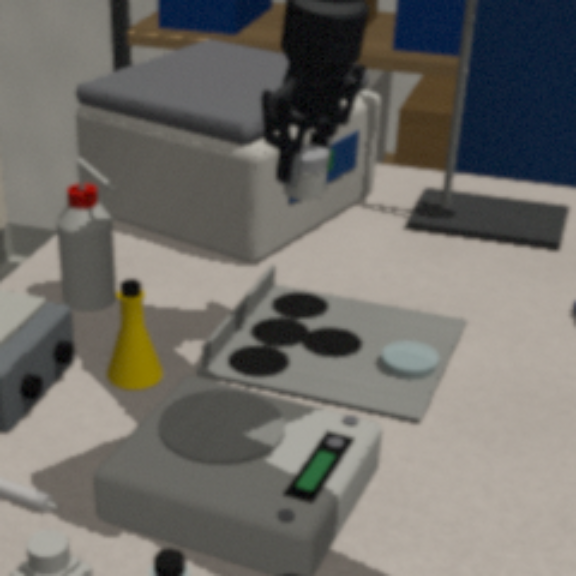

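The jar is held upright at crop (308,172) with its pad empty below. I'll carry it to the pan.

```bash
python3 -m jog '{"translation": [[-10,0,25],[-16,0,40],[-16,0,40],[-16,0,40],[-16,0,40]], "roll": [0,0,0,0,0]}'; python3 -m jog '{"translation": [[-12,0,35],[-10,0,20],[0,0,0],[0,0,0]], "roll": [0,0,0,0]}'>/dev/null;  python3 go.py .567 .001 .15 70
```

```text
time_s: 43.1
position: [0.5681, -0.069, 0.1675]
ee_rot: [[0.924, 0.107, 0.367], [-0.361, -0.068, 0.93], [0.125, -0.992, -0.024]]
contact_force: [1.3, 0.4, -1.4]
width: 0.494
shift tool mm [3.  5.9 4.1]
t 43.5 pos [ 0.5622 -0.0014  0.1557] yaw 68.97 w 42.2 F [ 0.1 -0.4 -1.1] tilt 6.55
roll -1.03 (tool y is down: +roll = -yaw)
```

```bash
python3 -m jog '{"translation": [[3,25,3],[0,20,0],[0,0,0],[0,0,0]], "roll": [0,0,0,0]}'>/dev/null;  python3 go.py .567 .001 .085 70; python3 - <<'E'
from rig import arm
import cv2,pickle
pickle.dump(arm.camera_info("wrist"),open("w5.pkl","wb"))
cv2.imwrite("pics/w20.png",arm.grab_frame("wrist")[:,:,::-1])
cv2.imwrite("pics/t20.png",cv2.resize(arm.grab_frame("top")[:,:,::-1][170:330,240:400],None,fx=3.5,fy=3.5))
cv2.imwrite("pics/s20.png",cv2.resize(arm.grab_frame("side")[:,:,::-1][150:310,240:400],None,fx=3.5,fy=3.5))
E
```

```text
shift tool mm [-8.4 22.6  6.8]
t 43.9 pos [ 0.5703 -0.0068  0.1086] yaw 68.68 w 42.1 F [ 0.9 -0.4 -1.5] tilt 6.47
roll -1.32 (tool y is down: +roll = -yaw)
```

View pics/w20.png

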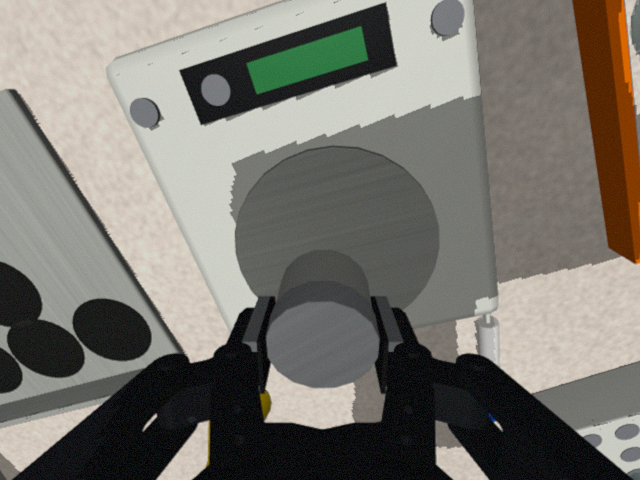

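View pics/t20.png

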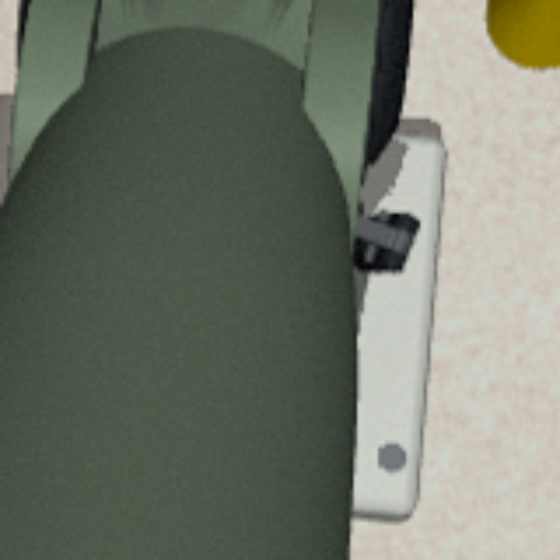

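View pics/s20.png

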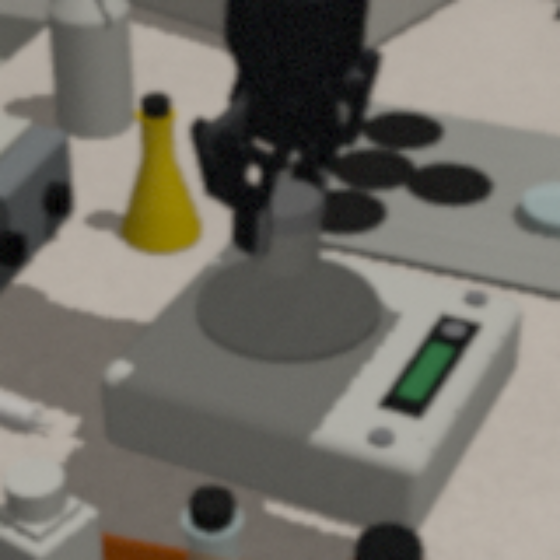

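```bash
python3 - <<'E'
from h import *
import pickle
W=pickle.load(open("w5.pkl","rb"))
print("jar",plane(W,(322.5,343.5),.137),"expected pan px",proj(W,[.561,.0018,.072]))
for a in np.linspace(0,2*np.pi,8,endpoint=False): print(proj(W,[.561+.055*np.cos(a),.0018+.055*np.sin(a),.072]).round(0),end=" ")
E
```

```text
jar [ 0.56383865 -0.00354087  0.137     ] expected pan px [333.16605886 254.21855414]
[365. 331.] [423. 291.] [434. 221.] [381. 160.] [293. 158.] [236. 215.] [242. 285.] [295. 329.]
```

```bash
python3 -m jog '{"translation": [[-8,14,6],[0,0,0],[0,0,0]], "roll": [0,0,0]}'>/dev/null;  python3 go.py .567 .001 .085 70
```

```text
shift tool mm [-3.8 12.3  0.2]
t 44.35 pos [5.692e-01 3.000e-04 9.770e-02] yaw 68.66 w 42.3 F [ 0.1 -0.6  0. ] tilt 6.85
roll -1.34 (tool y is down: +roll = -yaw)
```

```bash
python3 -m jog '{"translation": [[-4,10,0],[0,3,0],[0,0,0],[0,0,0]], "roll": [0,0,0,0]}'>/dev/null;  python3 go.py .567 .001 .085 70; python3 -m jog '{"translation": [[-2,4,0],[0,0,0],[0,0,0]], "roll": [0,0,0]}'>/dev/null;  python3 go.py .567 .001 .085 70
```

```text
shift tool mm [-1.3  0.1  0.4]
t 44.75 pos [5.681e-01 2.000e-04 8.530e-02] yaw 68.63 w 42.5 F [ 0.7 -0.2 -2.6] tilt 7.02
roll -1.37 (tool y is down: +roll = -yaw)
shift tool mm [-2.7  1.6  0. ]
t 45.05 pos [5.693e-01 1.000e-04 8.690e-02] yaw 68.63 w 42.4 F [ 0.8 -0.1 -1.1] tilt 7.43
roll -1.37 (tool y is down: +roll = -yaw)
```

```bash
python3 -m jog '{"translation": [[-2,6,0],[0,0,0],[0,0,0]], "roll": [0,0,0]}'>/dev/null;  python3 go.py .567 .001 .085 70; python3 - <<'E'
from rig import arm
import cv2,pickle
cv2.imwrite("pics/s21.png",cv2.resize(arm.grab_frame("side")[:,:,::-1][190:270,280:380],None,fx=6,fy=6,interpolation=2))
E
```

```text
shift tool mm [-3.9  0.4 -0.5]
t 45.35 pos [5.707e-01 1.000e-04 8.590e-02] yaw 68.64 w 42.2 F [ 0.7 -0.4 -0.5] tilt 7.84
roll -1.36 (tool y is down: +roll = -yaw)
```

View pics/s21.png

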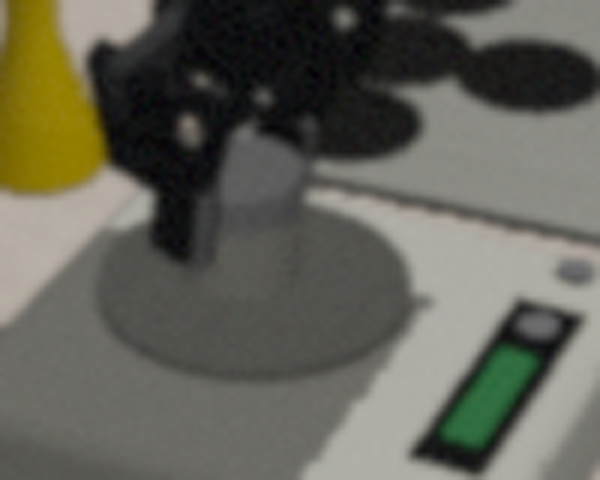

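The jar's base (crop (257,290)) sits at the centre of the pan ellipse (255,287), touching or nearly so. I'll release and back off.

```bash
python3 -m jog '{"translation": [[0,0,0],[0,0,0],[0,0,0],[0,0,0]], "roll": [0,0,0,0]}' 70;  python3 -m jog '{"translation": [[0,-30,0],[0,-50,0],[0,-50,0]], "roll": [0,0,0]}';python3 go.py .434 .228 .2 70;  python3 - <<'E'
from rig import arm
import cv2,pickle
pickle.dump(arm.camera_info("wrist"),open("w6.pkl","wb"))
cv2.imwrite("pics/w22.png",arm.grab_frame("wrist")[:,:,::-1])
E
```

```text
time_s: 45.8
position: [0.5695, 0.0001, 0.0834]
ee_rot: [[0.924, 0.112, 0.364], [-0.358, -0.071, 0.931], [0.131, -0.991, -0.026]]
contact_force: [-0.5, -0.7, -0.2]
width: 0.821
time_s: 46.1
position: [0.5493, 0.0095, 0.2069]
ee_rot: [[0.926, 0.095, 0.365], [-0.359, -0.07, 0.931], [0.114, -0.993, -0.03]]
contact_force: [0.6, -0.1, 0.6]
width: 0.82
shift tool mm [-186.1  -19.4  161.5]
t 46.1 pos [0.5493 0.0095 0.2069] yaw 68.59 w 70.0 F [ 0.6 -0.1  0.6] tilt 6.78
roll -1.41 (tool y is down: +roll = -yaw)
```

View pics/w22.png

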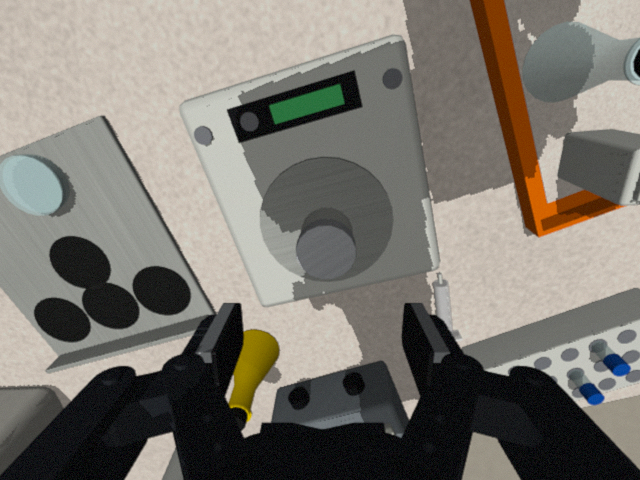

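```bash
python3 - <<'E'
from h import *
import pickle
W=pickle.load(open("w6.pkl","rb"))
print("jar",plane(W,(326,251),.114),"pan",plane(W,(326.5,219),.072))
E
```

```text
jar [0.56305828 0.0038312  0.114     ] pan [0.55545614 0.00629257 0.072     ]
```

```bash
python3 -m jog '{"translation": [[-30,0,25],[-37,0,33],[-37,0,33],[-37,0,33],[-37,0,33]], "roll": [0,0,0,0,0]}' 85;  python3 -m jog '{"translation": [[0,0,0],[0,0,0]], "roll": [0,0]}';python3 go.py .434 .228 .048 70;  python3 - <<'E'
from rig import arm
import cv2,pickle
pickle.dump(arm.camera_info("wrist"),open("w7.pkl","wb"))
cv2.imwrite("pics/w23.png",arm.grab_frame("wrist")[:,:,::-1])
cv2.imwrite("pics/t23.png",cv2.resize(arm.grab_frame("top")[:,:,::-1][200:290,260:370],None,fx=6,fy=6,interpolation=2))
E
```

```text
time_s: 46.65
position: [0.4525, 0.2206, 0.1938]
ee_rot: [[0.918, 0.124, 0.377], [-0.371, -0.072, 0.926], [0.142, -0.99, -0.02]]
contact_force: [1.5, -0.5, 0.2]
width: 0.999
time_s: 46.85
position: [0.4488, 0.2258, 0.1926]
ee_rot: [[0.922, 0.123, 0.367], [-0.361, -0.07, 0.93], [0.14, -0.99, -0.02]]
contact_force: [0.6, 0.4, -0.3]
width: 0.996
shift tool mm [-34.7 141.2  -0.5]
t 46.85 pos [0.4488 0.2258 0.1926] yaw 68.47 w 85.1 F [ 0.6  0.4 -0.3] tilt 8.11
roll -1.53 (tool y is down: +roll = -yaw)
```

View pics/w23.png

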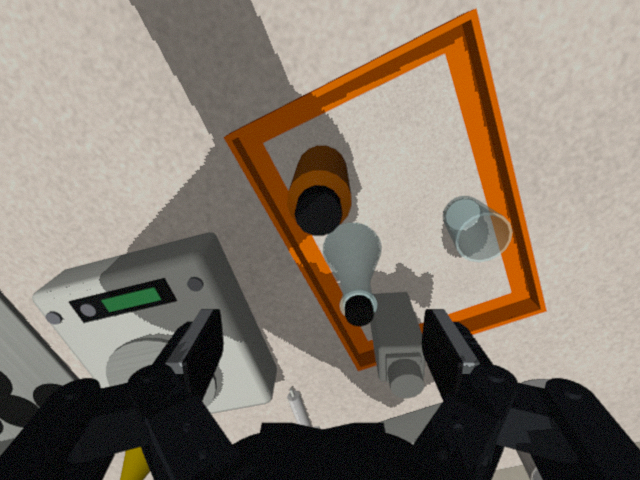

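View pics/t23.png

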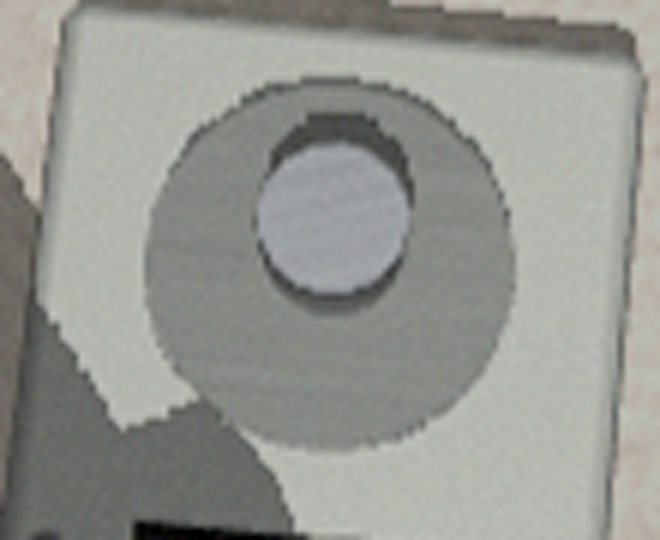

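```bash
python3 - <<'E'
from h import *
from rig import arm
import pickle
T=arm.camera_info("top");W=pickle.load(open("w7.pkl","rb"))
print("jar",plane(T,(315.7,236.3),.114),"base?",plane(T,(260+334/6,200+235/6),.09),"pan",plane(T,(315,244),.072))
print("round",plane(W,(319,210),.113),"flask",plane(W,(359,310),.113),"sq",plane(W,(406,375),.113))
E
```

```text
jar [5.64004788e-01 1.11319937e-04 1.14000000e-01] base? [5.64251573e-01 2.22146368e-04 9.00000000e-02] pan [0.55942589 0.00145309 0.072     ]
round [0.42956744 0.22927163 0.113     ] flask [0.51318377 0.22758447 0.113     ] sq [0.58888912 0.24216633 0.113     ]
```

Jar sits about 5 mm from the pan centre (limit 15), lid at crop (334,218), pan (330,264). The tool has drifted to 8° of tilt, so I'll see whether height helps to undo that.

```bash
python3 -m jog '{"translation": [[0,-50,0],[0,-50,0],[0,-50,0],[0,0,0],[0,0,0]], "roll": [0,0,0,0,0]}'>/dev/null;python3 go.py; python3 -m jog '{"translation": [[-10,0,0],[0,0,0],[0,0,0]], "roll": [0,0,0]}'>/dev/null;python3 go.py;python3 -m jog '{"translation": [[-10,0,0],[0,0,0],[0,0,0]], "roll": [0,0,0]}'>/dev/null;python3 go.py
```

```text
t 47.45 pos [0.4342 0.2278 0.3453] yaw 67.47 w 85.1 F [-0.4 -0.7 -0.2] tilt 8.08
t 47.75 pos [0.4247 0.2293 0.3414] yaw 67.2 w 85.3 F [ 0.4 -0.9  0.1] tilt 7.99
t 48.05 pos [0.4137 0.233  0.3376] yaw 67.2 w 84.9 F [ 0.1  1.4 -0.6] tilt 7.85
```

```bash
python3 -m jog '{"translation": [[0,-50,0],[0,-50,0],[0,0,0],[0,0,0]], "roll": [0,0,0,0]}'>/dev/null;python3 go.py; python3 -m jog '{"translation": [[1,0,0],[-1,0,0],[1,0,0],[-1,0,0],[1,0,0]], "roll": [0,0,0,0,0]}'>/dev/null;python3 go.py;python3 -m jog '{"translation": [[1,0,0],[-1,0,0],[1,0,0],[-1,0,0],[1,0,0]], "roll": [0,0,0,0,0]}'>/dev/null;python3 go.py; python3 -c "
from rig import arm
print(arm.get_state()['joints'].round(1))"
```

```text
t 48.45 pos [0.3987 0.2398 0.4352] yaw 67.27 w 84.8 F [ 0.7 -0.1  0.4] tilt 7.55
t 48.95 pos [0.3989 0.2388 0.4318] yaw 67.26 w 85.1 F [-0.9  0.9 -0.5] tilt 7.42
t 49.45 pos [0.3999 0.2383 0.4314] yaw 67.25 w 85.2 F [ 0.4 -0.1 -0.2] tilt 7.4
[26.2  4.5 -0.5 82.2 -6.8 48.6]
```

```bash
python3 -m jog '{"translation": [[45,0,0],[0,0,0],[0,0,0],[0,0,0]], "roll": [0,0,0,0]}'>/dev/null;python3 go.py; python3 -m jog '{"translation": [[45,0,0],[0,0,0],[0,0,0],[0,0,0]], "roll": [0,0,0,0]}'>/dev/null;python3 go.py;python3 -m jog '{"translation": [[-50,0,0],[0,0,0],[0,0,0],[0,0,0]], "roll": [0,0,0,0]}'>/dev/null;python3 go.py;python3 -m jog '{"translation": [[0,50,0],[0,0,0],[0,0,0],[0,0,0]], "roll": [0,0,0,0]}'>/dev/null;python3 go.py .430 .228 .05 70
```

```text
t 49.85 pos [0.442 0.221 0.437] yaw 67.31 w 85.4 F [ 0.3  0.2 -0.4] tilt 7.39
t 50.25 pos [0.4818 0.2048 0.4423] yaw 67.49 w 85.1 F [-0.4  0.2 -0.7] tilt 7.31
t 50.65 pos [0.4324 0.2248 0.4357] yaw 67.65 w 85.2 F [ 0.3 -0.9 -0.5] tilt 7.26
shift tool mm [-49.3 332.7  19.1]
t 51.05 pos [0.4368 0.22   0.3867] yaw 67.62 w 85.0 F [0.9 0.7 0.6] tilt 7.25
roll -2.38 (tool y is down: +roll = -yaw)
```

```bash
python3 -m jog '{"translation": [[-12,45,5],[-12,45,5],[-12,45,5],[-5,40,0],[0,0,0]], "roll": [0,0,0,0,0]}'>/dev/null; python3 -m jog '{"translation": [[0,0,0]], "roll": [0]}'>/dev/null; python3 go.py .4335 .227 .052 70;  python3 - <<'E'
from rig import arm
import cv2,pickle
pickle.dump(arm.camera_info("wrist"),open("w7.pkl","wb"))
cv2.imwrite("pics/w24.png",arm.grab_frame("wrist")[:,:,::-1])
E
```

```text
shift tool mm [-28.3 170.8 -18. ]
t 51.65 pos [0.4434 0.2444 0.2249] yaw 67.49 w 84.8 F [-0.5  0.   0.3] tilt 8.62
roll -2.51 (tool y is down: +roll = -yaw)
```

View pics/w24.png

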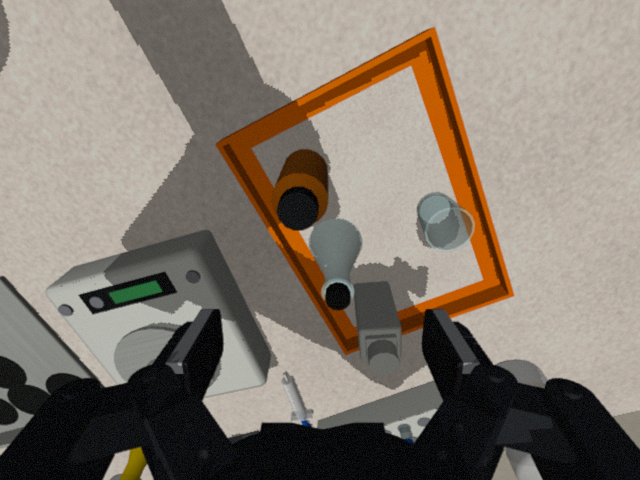

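```bash
python3 -m jog '{"translation": [[-14,40,-14],[-14,40,-4],[-3,25,0],[0,0,0],[0,0,0]], "roll": [0,0,0,0,0]}'>/dev/null; python3 go.py .4335 .227 .052 70;  python3 - <<'E'
from rig import arm
import cv2,pickle
pickle.dump(arm.camera_info("wrist"),open("w7.pkl","wb"))
cv2.imwrite("pics/w25.png",arm.grab_frame("wrist")[:,:,::-1])
E
```

```text
shift tool mm [-13.7  78.  -14. ]
t 52.2 pos [0.4386 0.239  0.1313] yaw 67.43 w 85.3 F [ 0.5  0.2 -0.3] tilt 9.89
roll -2.57 (tool y is down: +roll = -yaw)
```

View pics/w25.png

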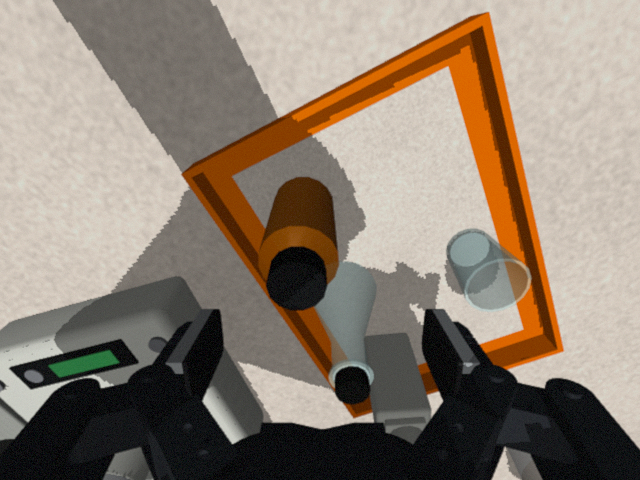

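```bash
python3 -m jog '{"translation": [[-12,45,-13],[0,0,0],[0,0,0]], "roll": [0,0,0]}'>/dev/null; python3 go.py .4335 .227 .052 70;  python3 - <<'E'
from rig import arm
import cv2,pickle
cv2.imwrite("pics/w26.png",arm.grab_frame("wrist")[:,:,::-1])
E
```

```text
shift tool mm [-9.4 39.2 -7.8]
t 52.55 pos [0.438  0.2325 0.0924] yaw 67.43 w 84.9 F [ 0.5 -0.2  1. ] tilt 10.57
roll -2.57 (tool y is down: +roll = -yaw)
```

View pics/w26.png

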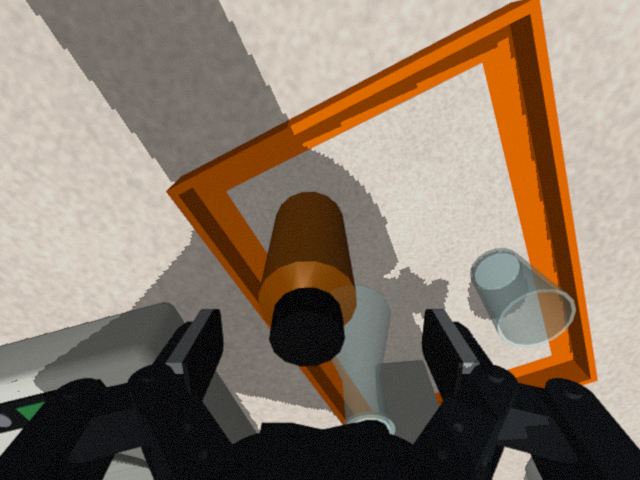

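```bash
python3 -m jog '{"translation": [[-9,32,-7],[0,0,0],[0,0,0]], "roll": [0,0,0]}'>/dev/null; python3 go.py .4335 .227 .054 70
```

```text
shift tool mm [-5.6 10.6 -6.1]
t 52.9 pos [0.4389 0.231  0.0657] yaw 67.48 w 85.3 F [-0.2 -0.1  1. ] tilt 11.06
roll -2.52 (tool y is down: +roll = -yaw)
```

```bash
python3 -m jog '{"translation": [[-7,15,-7],[0,0,0],[0,0,0]], "roll": [0,0,0]}'>/dev/null; python3 go.py .4335 .227 .054 70; python3 - <<'E'
from rig import arm
import cv2,pickle
cv2.imwrite("pics/w27.png",arm.grab_frame("wrist")[:,:,::-1])
E
```

```text
shift tool mm [-3.5  0.4 -3.7]
t 53.2 pos [0.438  0.2291 0.0552] yaw 67.52 w 84.9 F [-0.4  0.2  0.3] tilt 11.49
roll -2.48 (tool y is down: +roll = -yaw)
```

View pics/w27.png

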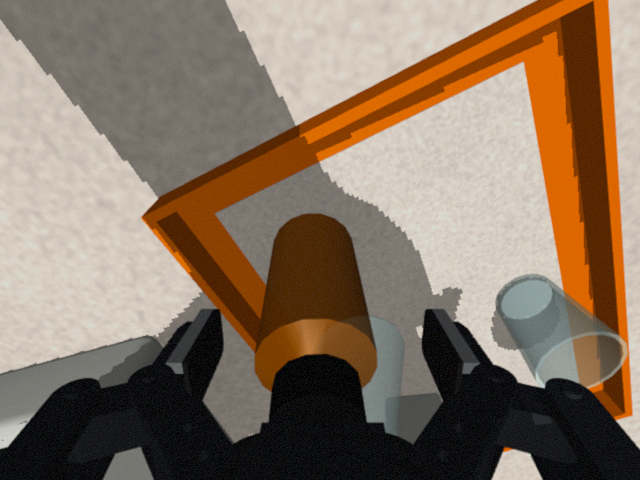

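```bash
python3 -m jog '{"translation": [[0,0,0],[0,0,0],[0,0,0],[0,0,0],[0,0,0]], "roll": [0,0,0,0,0]}' 25;  python3 go.py .4335 .227 .054 70; python3 -m jog '{"translation": [[0,-40,0],[0,-50,0],[0,-50,0]], "roll": [0,0,0]}'; python3 -m jog '{"translation": [[0,0,0],[0,0,0]], "roll": [0,0]}'>/dev/null; python3 go.py .532 -.277 .2 70; python3 - <<'E'
from rig import arm
import cv2,pickle
cv2.imwrite("pics/s28.png",cv2.resize(arm.grab_frame("side")[:,:,::-1][140:440,160:460],None,fx=2,fy=2))
E
```

```text
time_s: 53.75
position: [0.4394, 0.2294, 0.0578]
ee_rot: [[0.903, 0.197, 0.382], [-0.382, -0.041, 0.923], [0.198, -0.979, 0.038]]
contact_force: [0.1, -0.4, -0.3]
width: 0.533
shift tool mm [-5.1  2.7 -4.6]
t 53.75 pos [0.4394 0.2294 0.0578] yaw 67.52 w 45.5 F [ 0.1 -0.4 -0.3] tilt 11.64
roll -2.48 (tool y is down: +roll = -yaw)
time_s: 54.05
position: [0.4058, 0.2327, 0.19]
ee_rot: [[0.906, 0.18, 0.384], [-0.382, -0.048, 0.923], [0.184, -0.983, 0.025]]
contact_force: [1.2, 0.0, -1.9]
width: 0.53
shift tool mm [ 308.3   41.3 -425. ]
t 54.25 pos [0.4079 0.2348 0.1961] yaw 67.49 w 45.3 F [-0.7  0.  -3.9] tilt 11.12
roll -2.51 (tool y is down: +roll = -yaw)
```

View pics/s28.png

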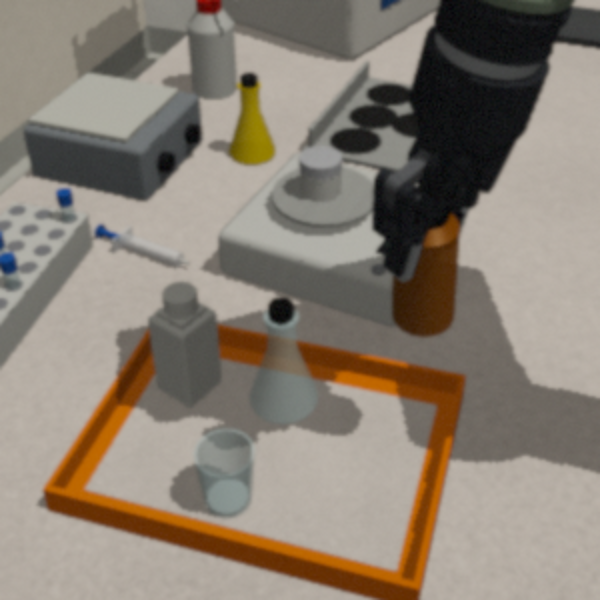

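Round bottle held upright at crop (425,290). I'll carry it back to the front pad.

```bash
python3 -m jog '{"translation": [[20,0,-28],[28,0,-39],[28,0,-39],[28,0,-39],[28,0,-39]], "roll": [0,0,0,0,0]}'; python3 -m jog '{"translation": [[28,0,-39],[28,0,-39],[28,5,-39],[28,5,-39],[20,5,-28]], "roll": [0,0,0,0,0]}';python3 go.py .5345 -.278 .15 70
```

```text
time_s: 54.8
position: [0.455, 0.013, 0.2062]
ee_rot: [[0.912, 0.176, 0.37], [-0.369, -0.038, 0.929], [0.178, -0.984, 0.03]]
contact_force: [0.6, 0.4, -2.7]
width: 0.531
time_s: 55.3
position: [0.506, -0.218, 0.1991]
ee_rot: [[0.912, 0.165, 0.375], [-0.375, -0.034, 0.926], [0.165, -0.986, 0.031]]
contact_force: [1.3, -0.1, -1.8]
width: 0.532
shift tool mm [ 40.4  55.1 -46.4]
t 55.3 pos [ 0.506  -0.218   0.1991] yaw 67.96 w 45.4 F [ 1.3 -0.1 -1.8] tilt 9.67
roll -2.04 (tool y is down: +roll = -yaw)
```

```bash
python3 -m jog '{"translation": [[25,0,-28],[14,0,-18],[0,0,0],[0,0,0]], "roll": [0,0,0,0]}';python3 go.py .5345 -.278 .061 70; python3 - <<'E'
from rig import arm
import cv2,pickle
pickle.dump(arm.camera_info("wrist"),open("w8.pkl","wb"))
cv2.imwrite("pics/w29.png",arm.grab_frame("wrist")[:,:,::-1])
E
```

```text
time_s: 55.7
position: [0.5208, -0.2823, 0.1925]
ee_rot: [[0.911, 0.152, 0.384], [-0.385, -0.027, 0.923], [0.151, -0.988, 0.033]]
contact_force: [-0.1, -0.1, -2.3]
width: 0.531
shift tool mm [ -9.  131.9   4.9]
t 55.7 pos [ 0.5208 -0.2823  0.1925] yaw 67.39 w 45.4 F [-0.1 -0.1 -2.3] tilt 8.87
roll -2.61 (tool y is down: +roll = -yaw)
```

View pics/w29.png

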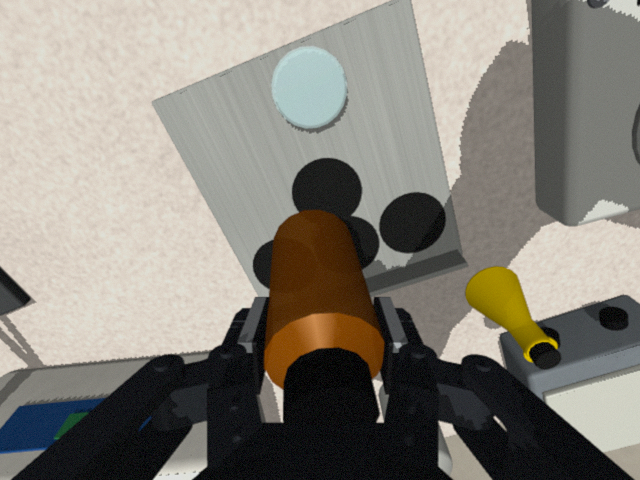

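```bash
python3 -m jog '{"translation": [[-5,40,4],[-3,35,0],[0,0,0],[0,0,0]], "roll": [0,0,0,0]}'>/dev/null;python3 go.py .5345 -.278 .061 70
```

```text
shift tool mm [ 2.3 54.7 -3.1]
t 56.15 pos [ 0.5254 -0.2729  0.1148] yaw 67.64 w 45.3 F [ 1.   0.  -1.7] tilt 8.74
roll -2.36 (tool y is down: +roll = -yaw)
```

```bash
python3 -m jog '{"translation": [[4,35,-4],[0,0,0],[0,0,0]], "roll": [0,0,0]}'>/dev/null;python3 go.py .537 -.278 .061 70; python3 - <<'E'
from rig import arm
import cv2,pickle
pickle.dump(arm.camera_info("wrist"),open("w8.pkl","wb"))
cv2.imwrite("pics/w30.png",arm.grab_frame("wrist")[:,:,::-1])
cv2.imwrite("pics/s30.png",cv2.resize(arm.grab_frame("side")[:,:,::-1][130:250,270:430],None,fx=4,fy=4))
E
```

```text
shift tool mm [-2.4 24.3  0.8]
t 56.45 pos [ 0.5351 -0.279   0.0854] yaw 67.78 w 45.5 F [ 1.  -0.7 -1.7] tilt 9.02
roll -2.22 (tool y is down: +roll = -yaw)
```

View pics/w30.png

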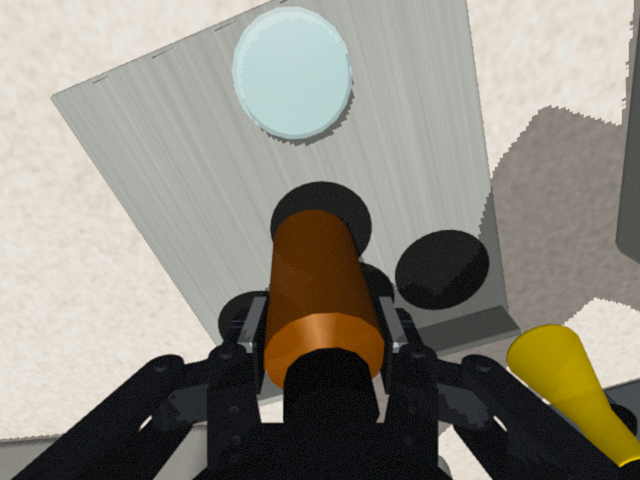

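View pics/s30.png

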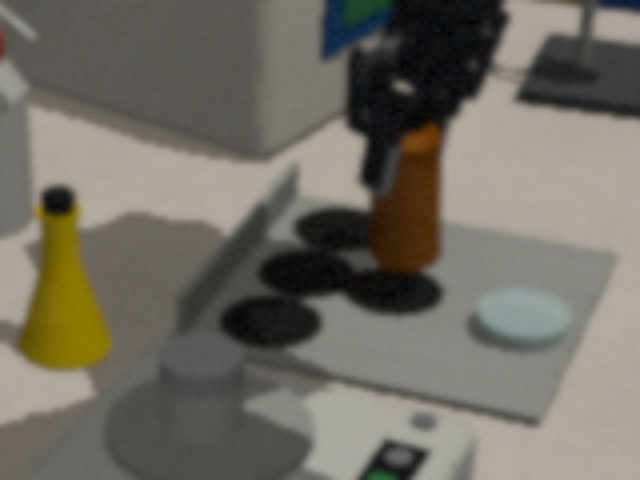

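```bash
python3 -m jog '{"translation": [[-2,16,1],[0,0,0],[0,0,0]], "roll": [0,0,0]}'>/dev/null;python3 go.py .537 -.278 .061 70;python3 -m jog '{"translation": [[-1,8,0],[0,0,0],[0,0,0]], "roll": [0,0,0]}'>/dev/null;python3 go.py .537 -.278 .061 70; python3 - <<'E'
from rig import arm
import cv2,pickle
pickle.dump(arm.camera_info("wrist"),open("w8.pkl","wb"))
cv2.imwrite("pics/w31.png",arm.grab_frame("wrist")[:,:,::-1])
cv2.imwrite("pics/s31.png",cv2.resize(arm.grab_frame("side")[:,:,::-1][130:250,270:430],None,fx=4,fy=4))
E
```

```text
shift tool mm [-3.6 13.5  0.2]
t 56.85 pos [ 0.538  -0.2791  0.0749] yaw 67.79 w 45.4 F [-0.1  0.1 -1.9] tilt 9.4
roll -2.21 (tool y is down: +roll = -yaw)
shift tool mm [-4.2  7.4  0.6]
t 57.15 pos [ 0.5394 -0.2799  0.069 ] yaw 67.79 w 45.2 F [-0.3 -0.1 -2.3] tilt 9.58
roll -2.21 (tool y is down: +roll = -yaw)
```

View pics/w31.png

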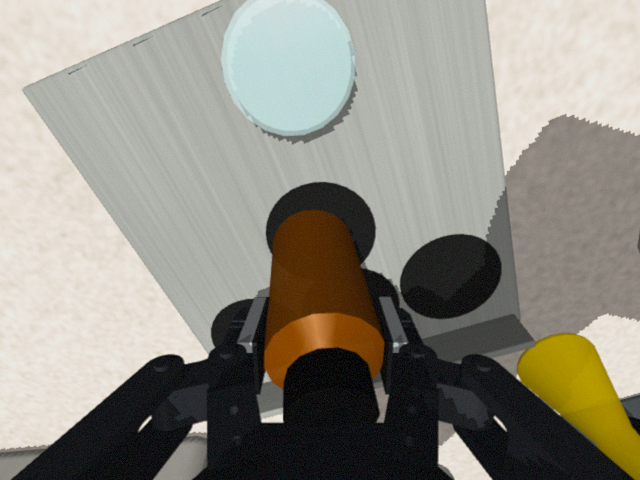

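View pics/s31.png

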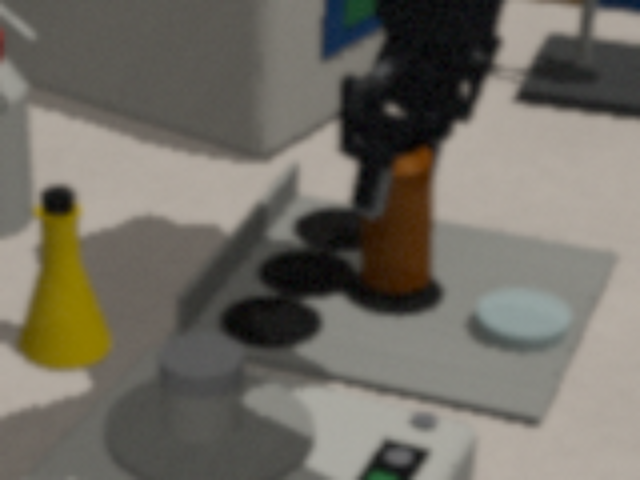

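```bash
python3 - <<'E'
from h import *
import pickle
W=pickle.load(open("w8.pkl","rb"))
K,R,t=P(W);print("cam",-R.T@t)
for z in (.010,.014,.018): print(z,plane(W,(313,212),z))
print("pad edge top",plane(W,(320,182),.008),"L",plane(W,(266,230),.008),"R",plane(W,(375,230),.008))
print("proj pad centre",proj(W,[.531,-.277,.008]))
E
```

```text
cam [ 0.44092583 -0.24418958  0.19548684]
0.01 [ 0.51491702 -0.27385295  0.01      ]
0.014 [ 0.51332141 -0.27321326  0.014     ]
0.018 [ 0.5117258  -0.27257357  0.018     ]
pad edge top [ 0.50059643 -0.26358226  0.008     ] L [ 0.51552886 -0.30424231  0.008     ] R [ 0.54089049 -0.24459854  0.008     ]
proj pad centre [318.57117901 235.36226794]
```

```bash
python3 -m jog '{"translation": [[-6,5,4],[0,0,0],[0,0,0]], "roll": [0,0,0]}'>/dev/null;python3 go.py .537 -.278 .061 70;python3 -m jog '{"translation": [[-2,7,0],[0,0,0],[0,0,0]], "roll": [0,0,0]}'>/dev/null;python3 go.py .537 -.278 .061 70
```

```text
shift tool mm [ 2.8  1.8 -3.9]
t 57.55 pos [ 0.5357 -0.2733  0.0624] yaw 67.79 w 45.5 F [ 0.4  0.2 -2.8] tilt 9.54
roll -2.21 (tool y is down: +roll = -yaw)
shift tool mm [-0.4 -0.3  0.7]
t 57.85 pos [ 0.5371 -0.2788  0.0607] yaw 67.63 w 44.8 F [ 0.2 -1.1 -3.3] tilt 9.97
roll -2.37 (tool y is down: +roll = -yaw)
```

```bash
python3 - <<'E'
from rig import arm
import cv2,pickle
pickle.dump(arm.camera_info("wrist"),open("w8.pkl","wb"))
cv2.imwrite("pics/w32.png",arm.grab_frame("wrist")[:,:,::-1])
cv2.imwrite("pics/s32.png",cv2.resize(arm.grab_frame("side")[:,:,::-1][130:250,270:430],None,fx=4,fy=4))
E
```

```text
(no output)
```

View pics/w32.png

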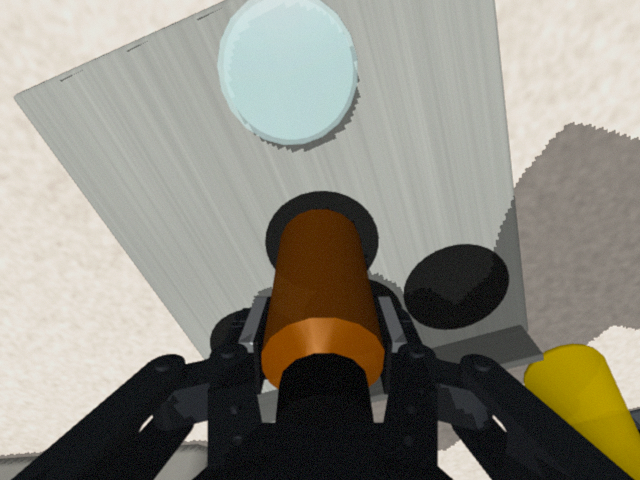

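View pics/s32.png

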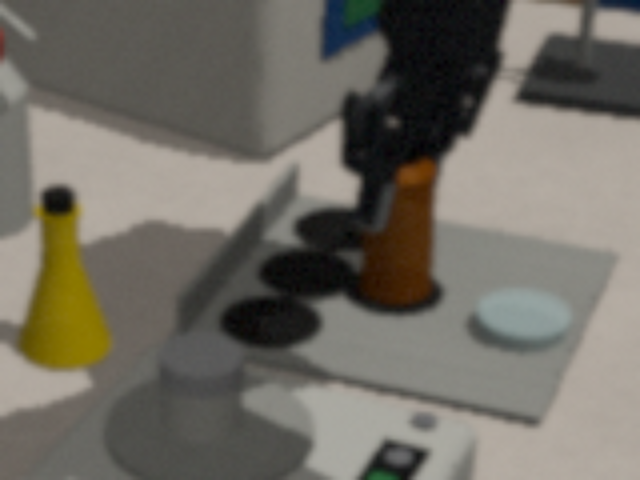

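The bottle's base sits concentric on the pad: gap 18 px at the top, sides even about u 321. I'll release it.

```bash
python3 -m jog '{"translation": [[0,0,0],[0,0,0],[0,0,0],[0,0,0]], "roll": [0,0,0,0]}' 80;python3 go.py;  python3 -m jog '{"translation": [[0,-35,0],[0,-50,0],[0,-50,0],[0,-40,0]], "roll": [0,0,0,0]}'; python3 go.py .516 .226 .25 70; python3 - <<'E'
from rig import arm
import cv2,pickle
pickle.dump(arm.camera_info("wrist"),open("w9.pkl","wb"))
cv2.imwrite("pics/w33.png",arm.grab_frame("wrist")[:,:,::-1])
E
```

```text
time_s: 58.35
position: [0.537, -0.2778, 0.0594]
ee_rot: [[0.91, 0.166, 0.38], [-0.378, -0.045, 0.925], [0.17, -0.985, 0.021]]
contact_force: [1.1, -0.5, -0.3]
width: 0.94
t 58.35 pos [ 0.537  -0.2778  0.0594] yaw 67.68 w 80.3 F [ 1.1 -0.5 -0.3] tilt 9.88
time_s: 58.75
position: [0.504, -0.2668, 0.2295]
ee_rot: [[0.912, 0.154, 0.379], [-0.378, -0.036, 0.925], [0.156, -0.987, 0.025]]
contact_force: [0.2, -1.0, 0.3]
width: 0.935
shift tool mm [-172.4  -36.2  460.9]
t 58.75 pos [ 0.504  -0.2668  0.2295] yaw 67.7 w 79.8 F [ 0.2 -1.   0.3] tilt 9.08
roll -2.3 (tool y is down: +roll = -yaw)
```

View pics/w33.png

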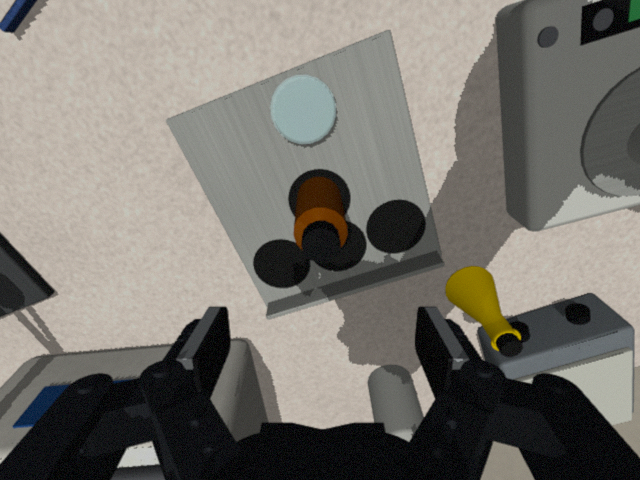

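Round bottle stands upright on its pad (321,200). Next I fetch the flask.

```bash
python3 -m jog '{"translation": [[-12,0,30],[-17,0,47],[-17,0,47],[-17,0,47],[-17,0,47]], "roll": [0,0,0,0,0]}' 60 >/dev/null; python3 -m jog '{"translation": [[-17,0,47],[-17,0,47],[-17,0,47],[-15,0,35],[0,0,0]], "roll": [0,0,0,0,0]}' >/dev/null; python3 go.py .519 .226 .15 70
```

```text
shift tool mm [-49.5  67.7  59.7]
t 59.8 pos [0.5288 0.1552 0.2242] yaw 67.41 w 60.0 F [-0.4 -0.  -0. ] tilt 10.6
roll -2.59 (tool y is down: +roll = -yaw)
```

```bash
python3 -m jog '{"translation": [[-25,10,32],[-25,30,28],[0,0,0],[0,0,0]], "roll": [0,0,0,0]}' 60 >/dev/null;  python3 go.py .521 .225 .06 70;  python3 - <<'E'
from rig import arm
import cv2,pickle
pickle.dump(arm.camera_info("wrist"),open("w9.pkl","wb"))
cv2.imwrite("pics/w34.png",arm.grab_frame("wrist")[:,:,::-1])
E
```

```text
shift tool mm [-14.3 115.3  -4.8]
t 60.2 pos [0.515  0.2296 0.1761] yaw 67.41 w 59.6 F [0.2 0.4 0.1] tilt 10.8
roll -2.59 (tool y is down: +roll = -yaw)
```

View pics/w34.png

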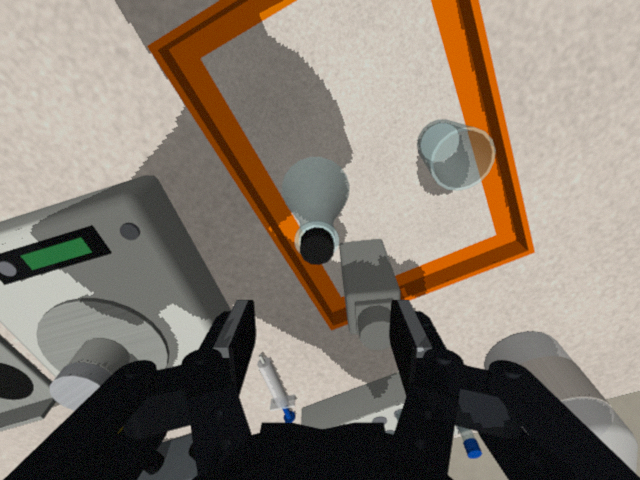

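```bash
python3 -m jog '{"translation": [[-9,50,-5],[0,0,0],[0,0,0]], "roll": [0,0,0]}' >/dev/null;  python3 go.py .522 .225 .06 70; python3 -m jog '{"translation": [[-6,38,0],[0,0,0],[0,0,0]], "roll": [0,0,0]}' >/dev/null;  python3 go.py .522 .225 .06 70;   python3 - <<'E'
from rig import arm
import cv2,pickle
pickle.dump(arm.camera_info("wrist"),open("w9.pkl","wb"))
cv2.imwrite("pics/w35.png",arm.grab_frame("wrist")[:,:,::-1])
E
```

```text
shift tool mm [-9.7 69.2  1.4]
t 60.55 pos [0.5174 0.2233 0.1297] yaw 67.11 w 59.7 F [ 0.3 -1.3 -0.4] tilt 11.07
roll -2.89 (tool y is down: +roll = -yaw)
shift tool mm [-10.8  37.   -0.9]
t 60.85 pos [0.5249 0.2233 0.0984] yaw 66.93 w 59.8 F [-1.2 -0.1  0.5] tilt 11.58
roll -3.07 (tool y is down: +roll = -yaw)
```

View pics/w35.png

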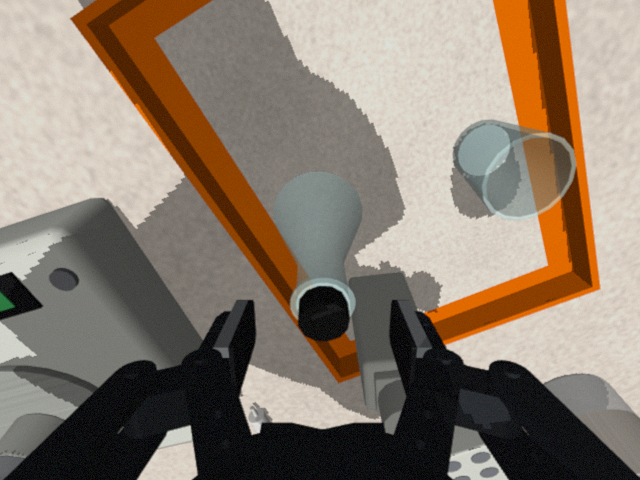

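```bash
python3 -m jog '{"translation": [[-11,28,0],[0,0,0],[0,0,0]], "roll": [0,0,0]}' >/dev/null;  python3 go.py .522 .225 .06 70; python3 -m jog '{"translation": [[-8,18,0],[0,0,0],[0,0,0]], "roll": [0,0,0]}' >/dev/null;  python3 go.py .522 .225 .06 70;   python3 - <<'E'
from rig import arm
import cv2,pickle
pickle.dump(arm.camera_info("wrist"),open("w9.pkl","wb"))
cv2.imwrite("pics/w36.png",arm.grab_frame("wrist")[:,:,::-1])
E
```

```text
shift tool mm [-4.8 14.9 -4.1]
t 61.2 pos [0.5249 0.2275 0.0757] yaw 66.92 w 60.0 F [0.8 0.8 0.1] tilt 12.06
roll -3.08 (tool y is down: +roll = -yaw)
shift tool mm [-1.2  1.9 -6.9]
t 61.5 pos [0.5254 0.231  0.0624] yaw 66.93 w 60.0 F [ 0.6 -0.3  0.2] tilt 12.47
roll -3.07 (tool y is down: +roll = -yaw)
```

View pics/w36.png

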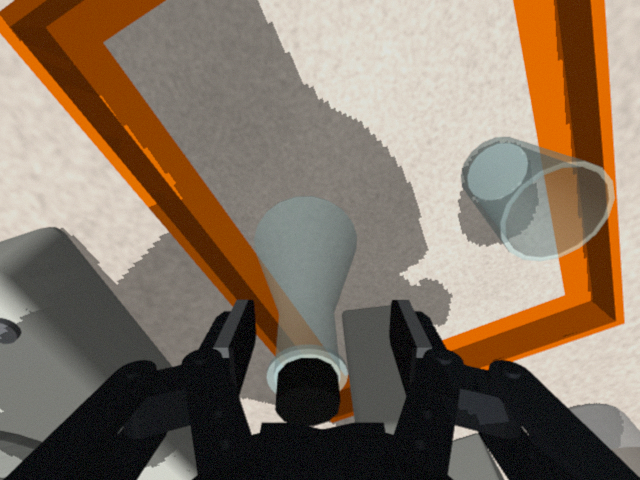

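```bash
python3 -m jog '{"translation": [[-4,6,-6],[0,0,0],[0,0,0]], "roll": [0,0,0]}' 40 >/dev/null;  python3 go.py .522 .225 .06 70; python3 -m jog '{"translation": [[0,0,0],[0,0,0],[0,0,0],[0,0,0],[0,0,0]], "roll": [0,0,0,0,0]}' 8;  python3 go.py .522 .225 .06 70;   python3 - <<'E'
from rig import arm
import cv2,pickle
pickle.dump(arm.camera_info("wrist"),open("w9.pkl","wb"))
cv2.imwrite("pics/w37.png",arm.grab_frame("wrist")[:,:,::-1])
E
```

```text
shift tool mm [ 1.5 -2.6 -1.1]
t 61.85 pos [0.5217 0.2265 0.0572] yaw 66.92 w 39.9 F [0.7 0.2 0.3] tilt 12.62
roll -3.08 (tool y is down: +roll = -yaw)
time_s: 62.35
position: [0.521, 0.2248, 0.0586]
ee_rot: [[0.894, 0.214, 0.393], [-0.392, -0.045, 0.919], [0.215, -0.976, 0.043]]
contact_force: [-1.1, -0.0, 0.8]
width: 0.294
shift tool mm [ 1.1 -1.1  0.6]
t 62.35 pos [0.521  0.2248 0.0586] yaw 66.86 w 25.1 F [-1.1 -0.   0.8] tilt 12.65
roll -3.14 (tool y is down: +roll = -yaw)
```

View pics/w37.png

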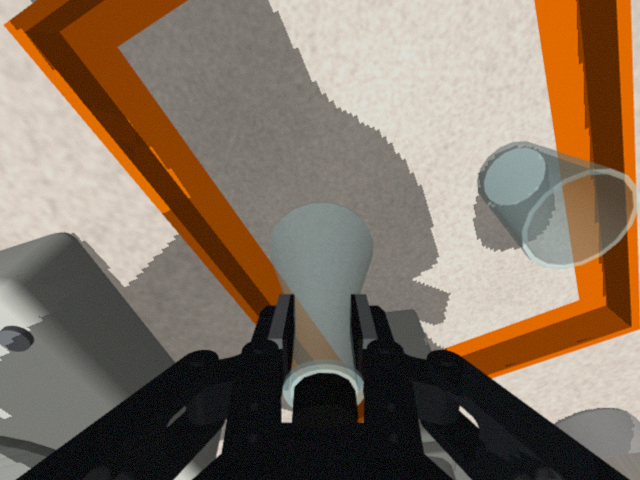

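```bash
python3 -m jog '{"translation": [[5,-25,0],[10,-45,0],[10,-50,0],[8,-45,0]], "roll": [0,0,0,0]}' >/dev/null; python3 -m jog '{"translation": [[0,0,0],[0,0,0]], "roll": [0,0]}' ; python3 go.py .594 -.212 .2 70;   python3 - <<'E'
from rig import arm
import cv2,pickle
cv2.imwrite("pics/s38.png",cv2.resize(arm.grab_frame("side")[:,:,::-1][140:440,160:460],None,fx=1.7,fy=1.7))
E
```

```text
time_s: 63.0
position: [0.5131, 0.219, 0.2289]
ee_rot: [[0.896, 0.207, 0.392], [-0.392, -0.046, 0.919], [0.208, -0.977, 0.04]]
contact_force: [0.2, -0.3, -1.9]
width: 0.291
shift tool mm [ 235.4   64.6 -365.5]
t 63.0 pos [0.5131 0.219  0.2289] yaw 66.88 w 24.9 F [ 0.2 -0.3 -1.9] tilt 12.22
roll -3.12 (tool y is down: +roll = -yaw)
```

View pics/s38.png

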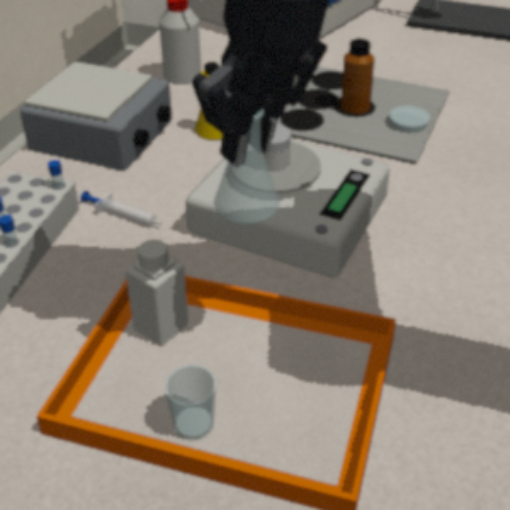

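Flask upright in the grip, base crop (250,200), round bottle standing on its pad. I'll carry it over at about 0.22 m, which keeps the base above the jar.

```bash
python3 -m jog '{"translation": [[18,0,-28],[27,0,-41],[27,0,-41],[27,0,-41],[27,0,-41]], "roll": [0,0,0,0,0]}' >/dev/null;  python3 go.py .597 -.212 .2 70; python3 -m jog '{"translation": [[27,0,-41],[27,0,-41],[27,3,-41],[18,5,-28]], "roll": [0,0,0,0]}' >/dev/null;  python3 go.py .597 -.212 .2 70
```

```text
shift tool mm [ 115.2   53.5 -172.2]
t 63.55 pos [ 0.5478 -0.0069  0.2363] yaw 67.67 w 25.1 F [ 0.7  0.9 -2.1] tilt 11.36
roll -2.33 (tool y is down: +roll = -yaw)
shift tool mm [ 19.1  36.6 -13.1]
t 63.95 pos [ 0.5781 -0.1913  0.2329] yaw 67.52 w 25.3 F [ 0.1 -0.8 -1.4] tilt 10.69
roll -2.48 (tool y is down: +roll = -yaw)
```

```bash
python3 -m jog '{"translation": [[10,20,-12],[0,0,0],[0,0,0]], "roll": [0,0,0]}' >/dev/null;  python3 go.py .5975 -.213 .0616 70;python3 -m jog '{"translation": [[-5,45,0],[-5,40,0],[0,0,0],[0,0,0]], "roll": [0,0,0,0]}' >/dev/null;  python3 go.py .5975 -.213 .0616 70;   python3 - <<'E'
from rig import arm
import cv2,pickle
pickle.dump(arm.camera_info("wrist"),open("w9.pkl","wb"))
cv2.imwrite("pics/w39.png",arm.grab_frame("wrist")[:,:,::-1])
E
```

```text
shift tool mm [-12.2 145.2  -0.6]
t 64.25 pos [ 0.5837 -0.2121  0.2066] yaw 67.04 w 25.0 F [-0.3 -0.3 -1.9] tilt 10.14
roll -2.96 (tool y is down: +roll = -yaw)
shift tool mm [ 0.1 59.1 -4.8]
t 64.65 pos [ 0.5891 -0.2066  0.1199] yaw 67.32 w 25.1 F [ 0.8 -1.7 -1.6] tilt 10.08
roll -2.68 (tool y is down: +roll = -yaw)
```

View pics/w39.png

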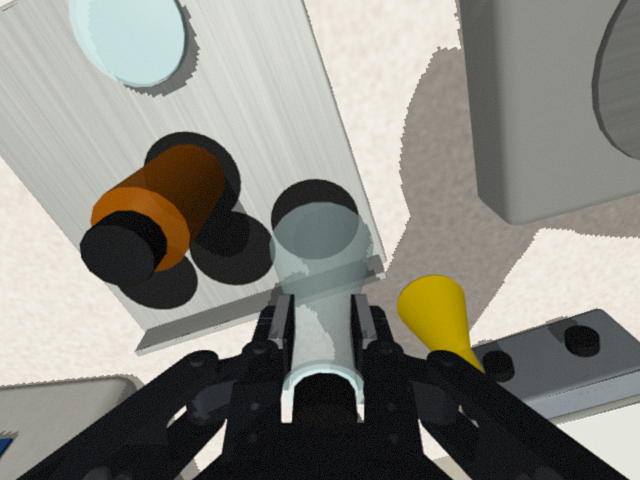

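```bash
python3 -m jog '{"translation": [[-1,40,-5],[0,0,0],[0,0,0]], "roll": [0,0,0]}' >/dev/null;  python3 go.py .5975 -.213 .0616 70;   python3 - <<'E'
from rig import arm
import cv2,pickle
pickle.dump(arm.camera_info("wrist"),open("w9.pkl","wb"))
cv2.imwrite("pics/w40.png",arm.grab_frame("wrist")[:,:,::-1])
E
```

```text
shift tool mm [-4.8 25.6 -1.3]
t 65.0 pos [ 0.5977 -0.2127  0.0876] yaw 67.48 w 24.8 F [ 0.7 -0.3 -1.2] tilt 10.65
roll -2.52 (tool y is down: +roll = -yaw)
```

View pics/w40.png

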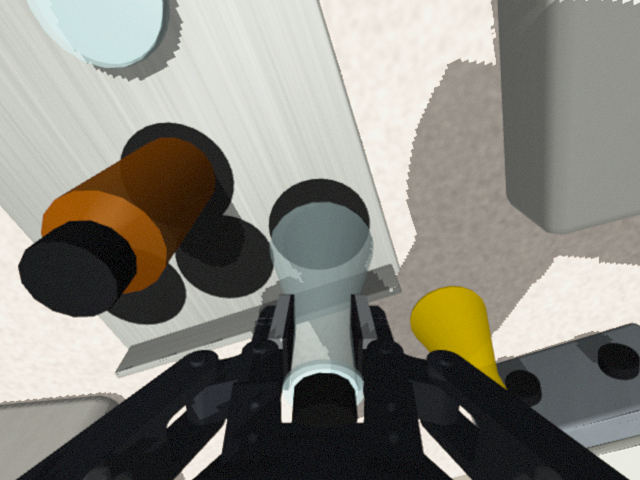

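```bash
python3 - <<'E'
from h import *
import pickle
W=pickle.load(open("w9.pkl","rb"))
a=plane(W,(321,201),.034);b=plane(W,(319,179),.008);d=np.array([.90,-.39])
print("flask c",a[:2]+.030*d,"pad c",b[:2]+.033*d)
E
```

```text
flask c [ 0.59452344 -0.21078945] pad c [ 0.59381131 -0.21090689]
```

```bash
python3 -m jog '{"translation": [[-5,17,0],[0,0,0],[0,0,0]], "roll": [0,0,0]}' >/dev/null;  python3 go.py .5975 -.2125 .0616 70; python3 -m jog '{"translation": [[-3,10,0],[0,0,0],[0,0,0]], "roll": [0,0,0]}' >/dev/null;  python3 go.py .5975 -.2125 .0616 70;   python3 - <<'E'
from rig import arm
import cv2,pickle
pickle.dump(arm.camera_info("wrist"),open("w9.pkl","wb"))
cv2.imwrite("pics/w41.png",arm.grab_frame("wrist")[:,:,::-1])
cv2.imwrite("pics/s41.png",cv2.resize(arm.grab_frame("side")[:,:,::-1][130:250,270:430],None,fx=4,fy=4))
E
```

```text
shift tool mm [-4.7 14.9 -1.2]
t 65.35 pos [ 0.5994 -0.2125  0.0772] yaw 67.53 w 24.9 F [ 0.7 -0.8 -2.5] tilt 11.14
roll -2.47 (tool y is down: +roll = -yaw)
shift tool mm [-4.3  7.4 -1.3]
t 65.65 pos [ 0.6004 -0.2126  0.0697] yaw 67.54 w 24.9 F [ 0.6 -0.6 -1.4] tilt 11.42
roll -2.46 (tool y is down: +roll = -yaw)
```

View pics/w41.png

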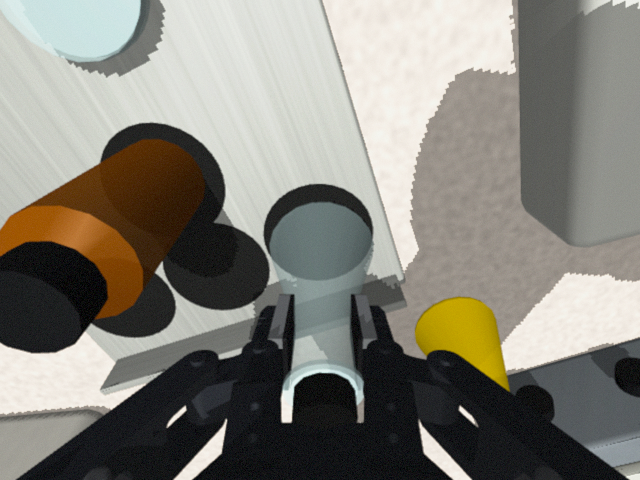

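View pics/s41.png

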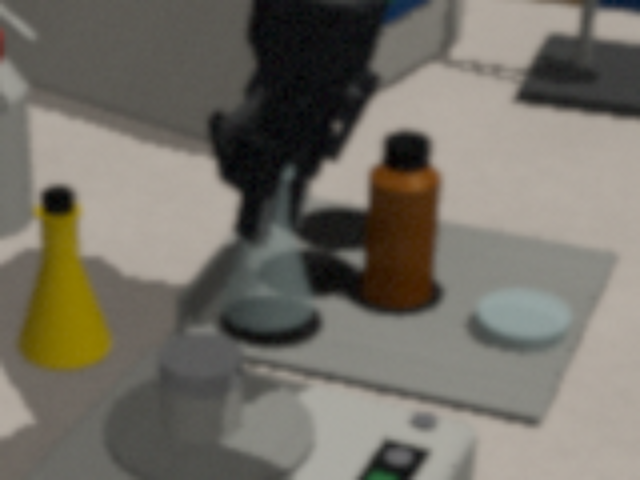

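```bash
python3 -m jog '{"translation": [[-7,9,-1],[0,0,0],[0,0,0]], "roll": [0,0,0]}' >/dev/null;  python3 go.py .5975 -.2125 .0616 70; python3 -m jog '{"translation": [[-3,5,0],[0,0,0],[0,0,0]], "roll": [0,0,0]}' >/dev/null;  python3 go.py .5975 -.2125 .0616 70;   python3 - <<'E'
from rig import arm
import cv2,pickle
pickle.dump(arm.camera_info("wrist"),open("w9.pkl","wb"))
cv2.imwrite("pics/w42.png",arm.grab_frame("wrist")[:,:,::-1])
cv2.imwrite("pics/s42.png",cv2.resize(arm.grab_frame("side")[:,:,::-1][130:250,270:430],None,fx=4,fy=4))
E
```

```text
shift tool mm [ 0.2  0.  -0.4]
t 66.05 pos [ 0.5975 -0.2121  0.0616] yaw 67.58 w 24.6 F [-0.6 -0.1  0.4] tilt 11.79
roll -2.42 (tool y is down: +roll = -yaw)
shift tool mm [-0.5  0.7 -1.2]
t 66.35 pos [ 0.5983 -0.2116  0.0624] yaw 67.66 w 24.7 F [-0.   0.7 -2.4] tilt 12.3
roll -2.34 (tool y is down: +roll = -yaw)
```

View pics/w42.png

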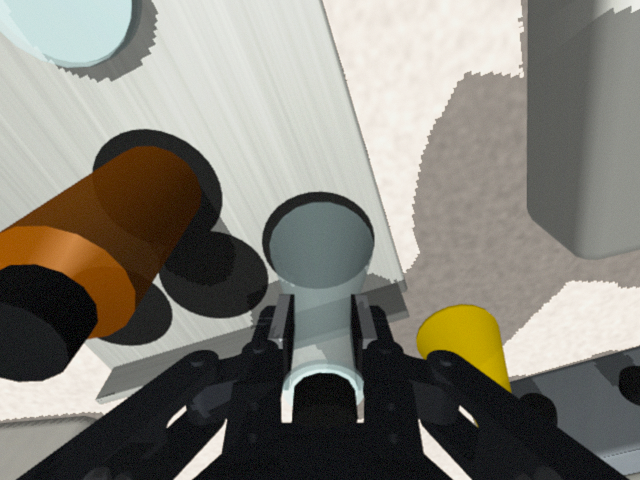

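View pics/s42.png

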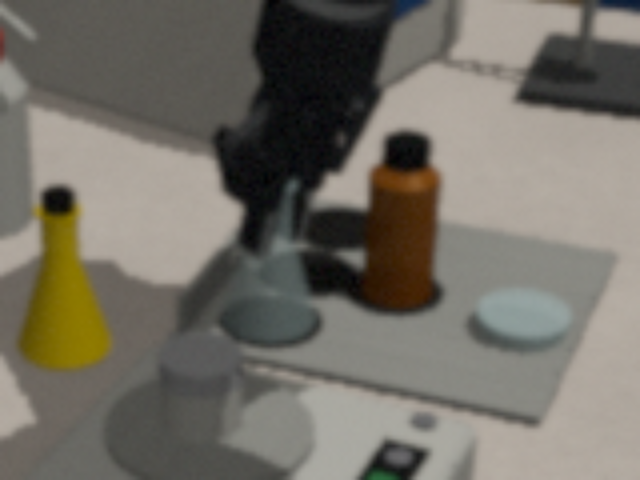

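Flask stands on its pad, about 3 mm off concentric. I'll release it.

```bash
python3 -m jog '{"translation": [[0,0,0],[0,0,0],[0,0,0],[0,0,0]], "roll": [0,0,0,0]}' 50;python3 go.py;  python3 -m jog '{"translation": [[5,-35,0],[10,-50,0],[10,-50,0],[10,-40,0]], "roll": [0,0,0,0]}' >/dev/null; python3 go.py .6045 .2393 .25 73; python3 - <<'E'
from rig import arm
import cv2,pickle
cv2.imwrite("pics/w43.png",arm.grab_frame("wrist")[:,:,::-1])
E
```

```text
time_s: 66.85
position: [0.5967, -0.2111, 0.0591]
ee_rot: [[0.902, 0.203, 0.38], [-0.379, -0.045, 0.924], [0.205, -0.978, 0.037]]
contact_force: [0.2, -0.1, 0.5]
width: 0.589
t 66.85 pos [ 0.5967 -0.2111  0.0591] yaw 67.63 w 50.3 F [ 0.2 -0.1  0.5] tilt 12.02
shift tool mm [-154.2  -29.7  425.8]
t 67.25 pos [ 0.5875 -0.2139  0.2333] yaw 67.59 w 50.2 F [ 1.   0.  -0.5] tilt 11.0
roll -5.41 (tool y is down: +roll = -yaw)
```

View pics/w43.png

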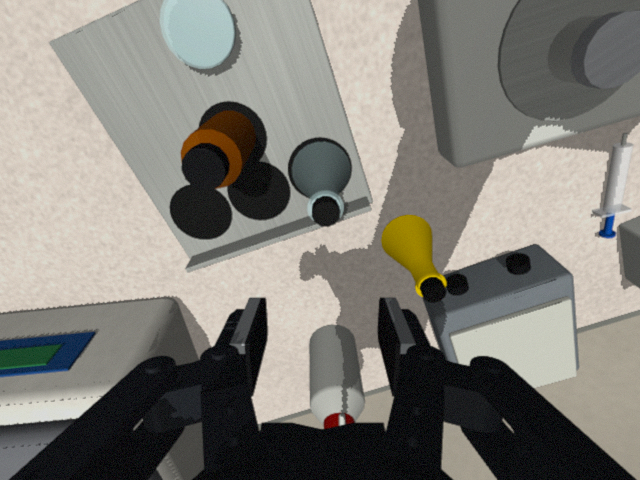

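Flask and round bottle both stand on their pads. Now the square bottle.

```bash
python3 -m jog '{"translation": [[-14,0,35],[-19,0,48],[-19,0,48],[-19,0,48],[-19,0,48]], "roll": [0,0,0,0,0]}' 80 >/dev/null; python3 -m jog '{"translation": [[-19,0,48],[-19,0,48],[-19,0,48],[-15,0,30],[0,0,0]], "roll": [-2,-2,-1.5,0,0]}' >/dev/null; python3 go.py .6045 .2393 .15 73.2
```

```text
shift tool mm [-16.1  73.4  28. ]
t 68.3 pos [0.5957 0.2114 0.2246] yaw 72.88 w 79.8 F [ 0.5 -1.1 -0.4] tilt 12.54
roll -0.32 (tool y is down: +roll = -yaw)
```

```bash
python3 -m jog '{"translation": [[-12,40,26],[0,0,0],[0,0,0]], "roll": [0,0,0]}' 85 >/dev/null; python3 go.py .606 .239 .056 73.2; python3 - <<'E'
from rig import arm
import cv2,pickle
pickle.dump(arm.camera_info("wrist"),open("w10.pkl","wb"))
cv2.imwrite("pics/w44.png",arm.grab_frame("wrist")[:,:,::-1])
E
```

```text
shift tool mm [-24.1 126.2   0.5]
t 68.6 pos [0.6014 0.2376 0.1843] yaw 72.98 w 85.2 F [ 1.5 -0.4  0.7] tilt 12.66
roll -0.22 (tool y is down: +roll = -yaw)
```

View pics/w44.png

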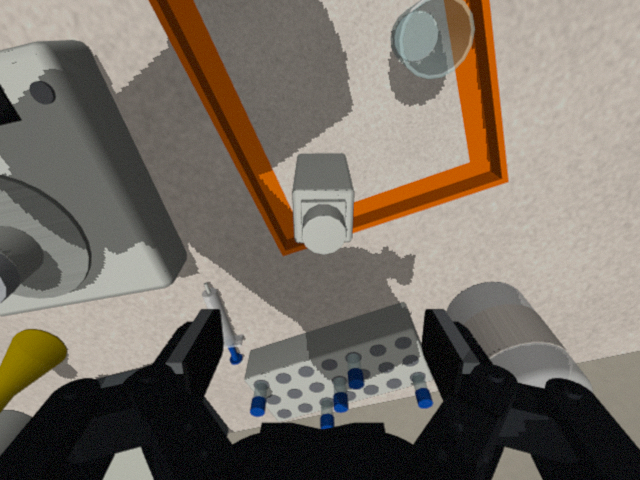

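```bash
python3 -m jog '{"translation": [[-11,50,0],[0,0,0],[0,0,0]], "roll": [0,0,0]}' >/dev/null; python3 go.py .606 .239 .056 73.2;python3 -m jog '{"translation": [[-11,45,0],[0,0,0],[0,0,0]], "roll": [0,0,0]}' >/dev/null; python3 go.py .606 .239 .056 73.2; python3 - <<'E'
from rig import arm
import cv2,pickle
pickle.dump(arm.camera_info("wrist"),open("w10.pkl","wb"))
cv2.imwrite("pics/w45.png",arm.grab_frame("wrist")[:,:,::-1])
E
```

```text
shift tool mm [-18.   80.7   2.2]
t 68.95 pos [0.6045 0.2355 0.1386] yaw 72.72 w 85.1 F [0.3 0.2 1.3] tilt 12.93
roll -0.48 (tool y is down: +roll = -yaw)
shift tool mm [-15.   42.6   0.5]
t 69.25 pos [0.61   0.236  0.1009] yaw 72.56 w 85.0 F [-0.5  0.1  1.4] tilt 13.54
roll -0.64 (tool y is down: +roll = -yaw)
```

View pics/w45.png

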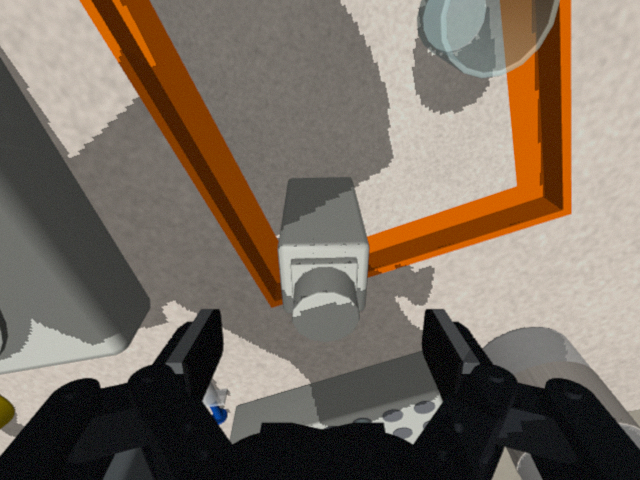

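```bash
python3 -m jog '{"translation": [[-13,35,0],[0,0,0],[0,0,0]], "roll": [0,0,0]}' >/dev/null; python3 go.py .608 .239 .056 73.2;python3 -m jog '{"translation": [[-9,17,1],[0,0,0],[0,0,0]], "roll": [0,0,0]}' >/dev/null; python3 go.py .608 .239 .056 73.2; python3 - <<'E'
from rig import arm
import cv2,pickle
pickle.dump(arm.camera_info("wrist"),open("w10.pkl","wb"))
cv2.imwrite("pics/w46.png",arm.grab_frame("wrist")[:,:,::-1])
E
```

```text
shift tool mm [-6.7 15.3 -1.8]
t 69.6 pos [0.611  0.2394 0.0725] yaw 72.55 w 84.8 F [0.6 0.1 0.7] tilt 14.11
roll -0.65 (tool y is down: +roll = -yaw)
shift tool mm [-3.7  4.8 -5.6]
t 69.9 pos [0.6119 0.2435 0.0617] yaw 72.55 w 84.9 F [ 0.2 -1.2  1.4] tilt 14.62
roll -0.65 (tool y is down: +roll = -yaw)
```

View pics/w46.png

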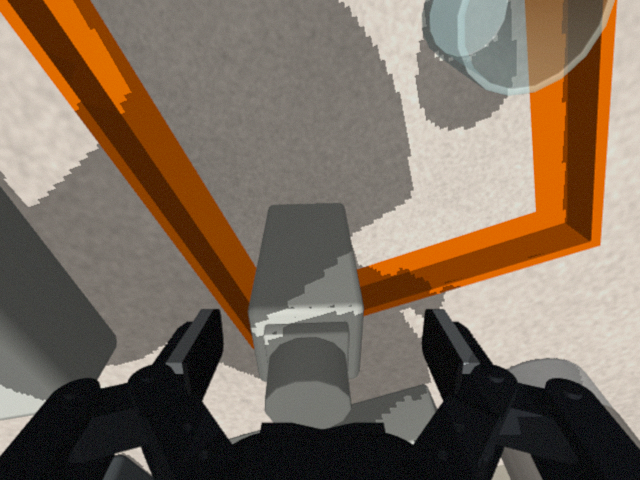

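```bash
python3 -m jog '{"translation": [[-6,9,-6],[0,0,0],[0,0,0]], "roll": [0,0,0]}' >/dev/null; python3 go.py .608 .239 .056 73.2; python3 -m jog '{"translation": [[0,0,0],[0,0,0],[0,0,0],[0,0,0],[0,0,0]], "roll": [0,0,0,0,0]}' 25; python3 go.py .608 .239 .056 73.2; python3 - <<'E'
from rig import arm
import cv2,pickle
pickle.dump(arm.camera_info("wrist"),open("w10.pkl","wb"))
cv2.imwrite("pics/w47.png",arm.grab_frame("wrist")[:,:,::-1])
E
```

```text
shift tool mm [ 0.7 -2.6  0.2]
t 70.25 pos [0.6079 0.2389 0.0533] yaw 72.54 w 84.9 F [0.  0.5 0.1] tilt 14.79
roll -0.66 (tool y is down: +roll = -yaw)
time_s: 70.75
position: [0.6083, 0.2385, 0.0539]
ee_rot: [[0.92, 0.253, 0.3], [-0.3, -0.041, 0.953], [0.253, -0.967, 0.038]]
contact_force: [0.3, -0.6, -0.8]
width: 0.484
shift tool mm [ 0.1 -2.1  0.5]
t 70.75 pos [0.6083 0.2385 0.0539] yaw 72.51 w 41.3 F [ 0.3 -0.6 -0.8] tilt 14.83
roll -0.69 (tool y is down: +roll = -yaw)
```

View pics/w47.png

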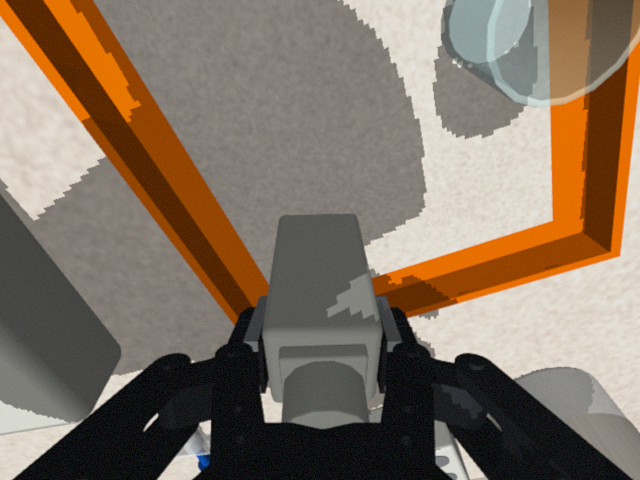

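```bash
python3 -m jog '{"translation": [[8,-25,0],[12,-45,0],[12,-50,0],[12,-50,0]], "roll": [0,0,0,0]}' >/dev/null; python3 -m jog '{"translation": [[4,-20,0],[0,0,0],[0,0,0]], "roll": [0,0,0]}' ; python3 go.py .59 -.347 .24 74;   python3 - <<'E'
from rig import arm
import cv2,pickle
cv2.imwrite("pics/s48.png",cv2.resize(arm.grab_frame("side")[:,:,::-1][80:440,160:460],None,fx=1.6,fy=1.6))
E
```

```text
time_s: 71.5
position: [0.5993, 0.2312, 0.2482]
ee_rot: [[0.924, 0.237, 0.3], [-0.299, -0.042, 0.953], [0.238, -0.971, 0.032]]
contact_force: [-0.8, -0.3, -3.0]
width: 0.485
shift tool mm [ 162.1   29.8 -554.4]
t 71.5 pos [0.5993 0.2312 0.2482] yaw 72.55 w 41.4 F [-0.8 -0.3 -3. ] tilt 13.9
roll -1.45 (tool y is down: +roll = -yaw)
```

View pics/s48.png

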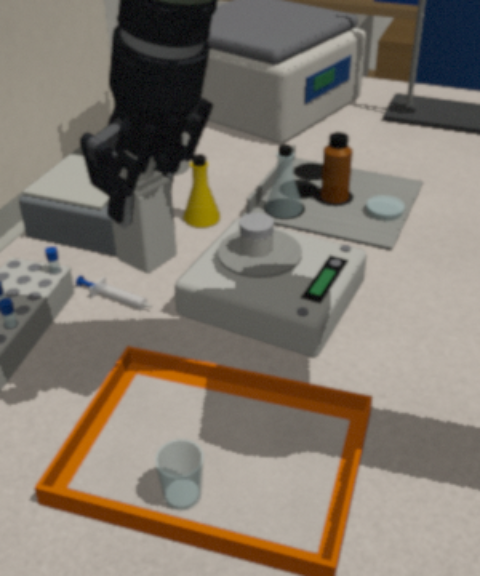

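```bash
python3 -m jog '{"translation": [[9,0,-30],[13,0,-44],[13,0,-44],[13,0,-44],[13,0,-44]], "roll": [0,0,0,0,0]}' >/dev/null; python3 go.py .59 -.347 .24 74; python3 -m jog '{"translation": [[13,0,-44],[13,0,-44],[13,0,-44],[13,0,-44],[13,0,-44]], "roll": [0,0,0,0,0]}' >/dev/null; python3 go.py .592 -.347 .2 74
```

```text
shift tool mm [ 106.1   14.7 -347.3]
t 72.05 pos [0.5878 0.0164 0.2404] yaw 73.26 w 41.4 F [ 1.3 -0.6 -2.3] tilt 12.65
roll -0.74 (tool y is down: +roll = -yaw)
shift tool mm [  44.8   39.4 -118.7]
t 72.55 pos [ 0.5765 -0.2193  0.2332] yaw 73.27 w 41.3 F [-0.   0.1 -2.4] tilt 11.38
roll -0.73 (tool y is down: +roll = -yaw)
```

```bash
python3 -m jog '{"translation": [[14,0,-44],[14,0,-44],[12,5,-30],[0,0,0],[0,0,0]], "roll": [0,0,0,0,0]}' >/dev/null; python3 go.py .595 -.3475 .15 74;   python3 - <<'E'
from rig import arm
import cv2,pickle
pickle.dump(arm.camera_info("wrist"),open("w11.pkl","wb"))
cv2.imwrite("pics/w49.png",arm.grab_frame("wrist")[:,:,::-1])
E
```

```text
shift tool mm [ 7.3 68.4  9.3]
t 73.05 pos [ 0.5733 -0.3528  0.2158] yaw 72.68 w 41.7 F [ 0.1 -0.8 -2.9] tilt 10.26
roll -1.32 (tool y is down: +roll = -yaw)
```

View pics/w49.png

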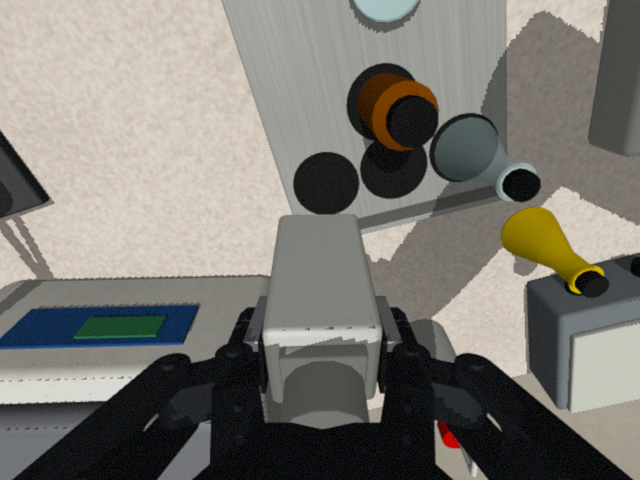

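```bash
python3 - <<'E'
from h import *
from rig import arm
T=arm.camera_info("top")
for u in [(543,185),(560,120),(601,200)]:
  print(u,[plane(T,u,z).round(3) for z in (0,.1,.2)])
E
python3 -m jog '{"translation": [[6,35,9],[0,0,0],[0,0,0]], "roll": [-1,0,0]}' >/dev/null; python3 go.py .595 -.3475 .057 74
```

```text
(543, 185) [array([ 0.691, -0.442,  0.   ]), array([ 0.659, -0.402,  0.1  ]), array([ 0.628, -0.362,  0.2  ])]
(560, 120) [array([ 0.826, -0.488,  0.   ]), array([ 0.783, -0.444,  0.1  ]), array([ 0.739, -0.4  ,  0.2  ])]
(601, 200) [array([ 0.66 , -0.551,  0.   ]), array([ 0.631, -0.501,  0.1  ]), array([ 0.603, -0.452,  0.2  ])]
shift tool mm [-12.3 122.5  -6.5]
t 73.4 pos [ 0.5872 -0.3425  0.18  ] yaw 73.88 w 41.3 F [ 0.5 -0.4 -1.8] tilt 10.04
roll -0.12 (tool y is down: +roll = -yaw)
```

```bash
python3 -m jog '{"translation": [[-4,40,-4],[-3,35,0],[0,0,0],[0,0,0]], "roll": [0,0,0,0]}' >/dev/null; python3 go.py .595 -.3475 .057 74;   python3 - <<'E'
from rig import arm
import cv2,pickle
pickle.dump(arm.camera_info("wrist"),open("w11.pkl","wb"))
cv2.imwrite("pics/w50.png",arm.grab_frame("wrist")[:,:,::-1])
E
```

```text
shift tool mm [-8.6 52.  -4.3]
t 73.8 pos [ 0.595  -0.3446  0.1098] yaw 74.1 w 41.5 F [ 0.1 -1.  -1.7] tilt 10.37
roll 0.1 (tool y is down: +roll = -yaw)
```

View pics/w50.png

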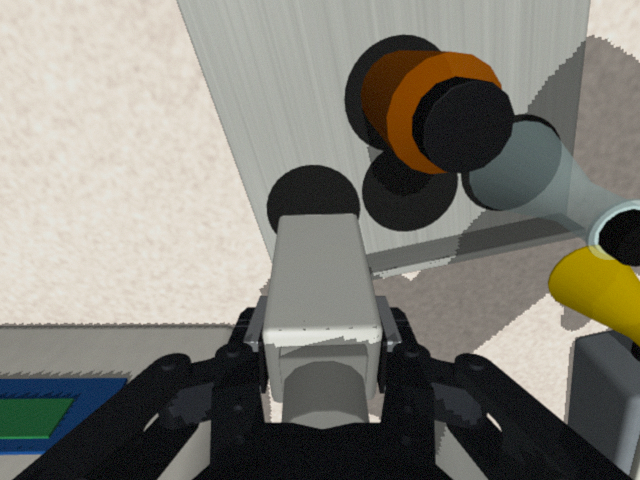

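```bash
python3 -m jog '{"translation": [[-7,30,-5],[0,0,0],[0,0,0]], "roll": [0,0,0]}' >/dev/null; python3 go.py .595 -.3475 .057 74;   python3 - <<'E'
from rig import arm
import cv2,pickle
pickle.dump(arm.camera_info("wrist"),open("w11.pkl","wb"))
cv2.imwrite("pics/w51.png",arm.grab_frame("wrist")[:,:,::-1])
E
```

```text
shift tool mm [-7.4 29.4  2.1]
t 74.15 pos [ 0.5959 -0.3507  0.0872] yaw 74.13 w 41.7 F [ 0.4 -1.5 -1.1] tilt 10.9
roll 0.13 (tool y is down: +roll = -yaw)
```

View pics/w51.png

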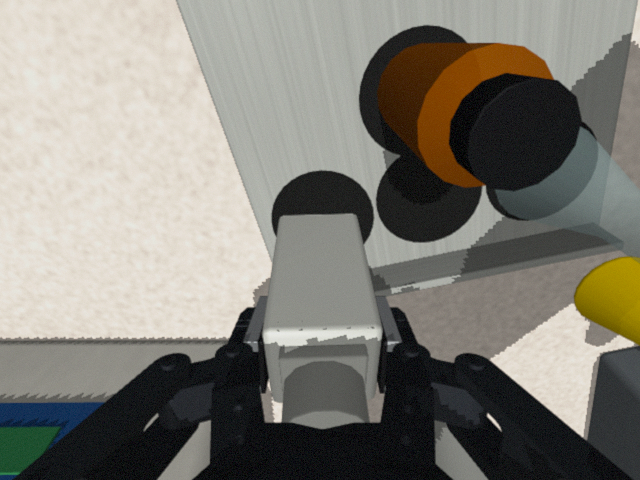

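```bash
python3 - <<'E'
from h import *
import pickle
W=pickle.load(open("w11.pkl","rb"))
d=np.array([.961,-.275])
for z in (.034,.037,.040): print("sq",plane(W,(317.5,214),z)[:2]+.021*d)
print("pad",plane(W,(322,171),.008)[:2]+.033*d, plane(W,(272,214),.008),plane(W,(373,214),.008))
E
```

```text
sq [ 0.59134825 -0.35095195]
sq [ 0.58999537 -0.35060039]
sq [ 0.58864249 -0.35024883]
pad [ 0.58827617 -0.34685498] [ 0.57471221 -0.37586098  0.008     ] [ 0.59294878 -0.31424633  0.008     ]
```

```bash
python3 -m jog '{"translation": [[-7,20,4],[0,0,0],[0,0,0]], "roll": [0,0,0]}' >/dev/null; python3 go.py .595 -.3475 .057 74; python3 -m jog '{"translation": [[-4,10,0],[0,0,0],[0,0,0]], "roll": [0,0,0]}' >/dev/null; python3 go.py .595 -.3475 .057 74;  python3 - <<'E'
from rig import arm
import cv2,pickle
pickle.dump(arm.camera_info("wrist"),open("w11.pkl","wb"))
cv2.imwrite("pics/w52.png",arm.grab_frame("wrist")[:,:,::-1])
E
```

```text
shift tool mm [-4.7 14.9 -1. ]
t 74.5 pos [ 0.5968 -0.3473  0.0725] yaw 74.16 w 41.5 F [-0.  -0.5 -1.7] tilt 11.28
roll 0.16 (tool y is down: +roll = -yaw)
shift tool mm [-3.   7.1 -0.1]
t 74.8 pos [ 0.5965 -0.3479  0.0646] yaw 74.16 w 41.5 F [ 0.6  0.  -3.1] tilt 11.5
roll 0.16 (tool y is down: +roll = -yaw)
```

View pics/w52.png

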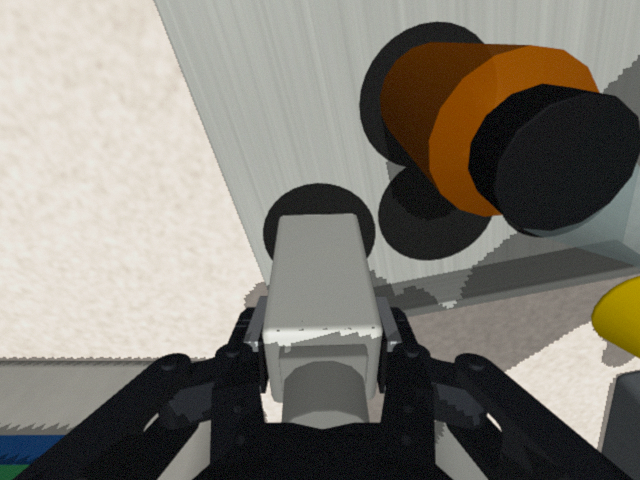

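```bash
python3 -m jog '{"translation": [[-5,7,0],[0,0,0],[0,0,0]], "roll": [0,0,0]}' >/dev/null; python3 go.py .594 -.3475 .057 74; python3 -m jog '{"translation": [[-3,6,0],[0,0,0],[0,0,0]], "roll": [0,0,0]}' >/dev/null; python3 go.py .594 -.3475 .057 74;  python3 - <<'E'
from rig import arm
import cv2,pickle
pickle.dump(arm.camera_info("wrist"),open("w11.pkl","wb"))
cv2.imwrite("pics/w53.png",arm.grab_frame("wrist")[:,:,::-1])
cv2.imwrite("pics/s53.png",cv2.resize(arm.grab_frame("side")[:,:,::-1][130:250,270:430],None,fx=4,fy=4))
E
```

```text
shift tool mm [0.2 0.4 0.3]
t 75.15 pos [ 0.5936 -0.3478  0.0573] yaw 74.14 w 41.3 F [ 0.1  0.3 -2.7] tilt 11.63
roll 0.14 (tool y is down: +roll = -yaw)
shift tool mm [-1.3  1.9  1.6]
t 75.45 pos [ 0.5944 -0.3493  0.0591] yaw 74.14 w 41.1 F [ 0.2  0.7 -2.5] tilt 12.12
roll 0.14 (tool y is down: +roll = -yaw)
```

View pics/w53.png

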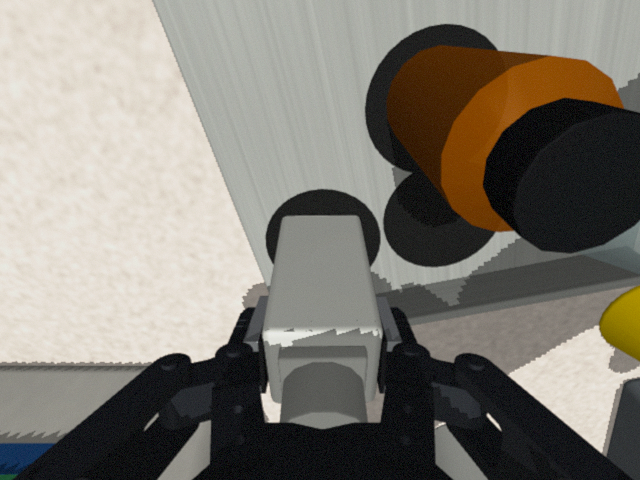

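View pics/s53.png

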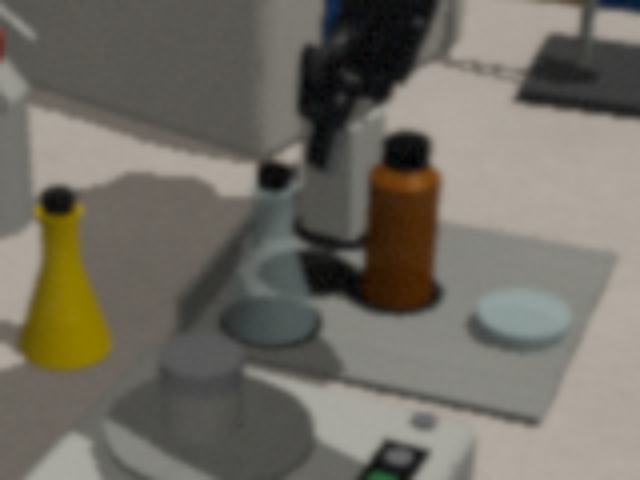

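```bash
python3 - <<'E'
from h import *
import pickle
W=pickle.load(open("w11.pkl","rb"))
d=np.array([.961,-.275])
for z in (.008,.010): print("sq",plane(W,(321,216),z)[:2]+.021*d)
print("pad",plane(W,(323,190),.008)[:2]+.033*d)
E
```

```text
sq [ 0.59124477 -0.3484424 ]
sq [ 0.59027552 -0.34819294]
pad [ 0.58841218 -0.34655097]
```

Within about 3 mm of the pad's centre and touching. I'll release and back off.

```bash
python3 -m jog '{"translation": [[0,0,0],[0,0,0],[0,0,0],[0,0,0]], "roll": [0,0,0,0]}' 66;python3 go.py;  python3 -m jog '{"translation": [[6,-35,0],[10,-50,0],[10,-50,0],[10,-50,0],[0,0,0]], "roll": [0,0,0,0,0]}' >/dev/null; python3 go.py .35 -.35 .35; python3 - <<'E'
from rig import arm
import cv2,pickle
cv2.imwrite("pics/w54.png",arm.grab_frame("wrist")[:,:,::-1])
cv2.imwrite("pics/s54.png",arm.grab_frame("side")[:,:,::-1])
E
```

```text
time_s: 75.95
position: [0.5938, -0.3485, 0.0563]
ee_rot: [[0.94, 0.203, 0.273], [-0.271, -0.04, 0.962], [0.207, -0.978, 0.017]]
contact_force: [-0.0, 0.1, -0.6]
width: 0.777
t 75.95 pos [ 0.5938 -0.3485  0.0563] yaw 74.15 w 66.4 F [-0.   0.1 -0.6] tilt 11.96
shift tool mm [-204.2 -148.4  -63.3]
t 76.45 pos [ 0.589  -0.3499  0.2469] yaw 74.16 w 66.3 F [ 1.5 -0.8  0.5] tilt 11.65
```

View pics/w54.png

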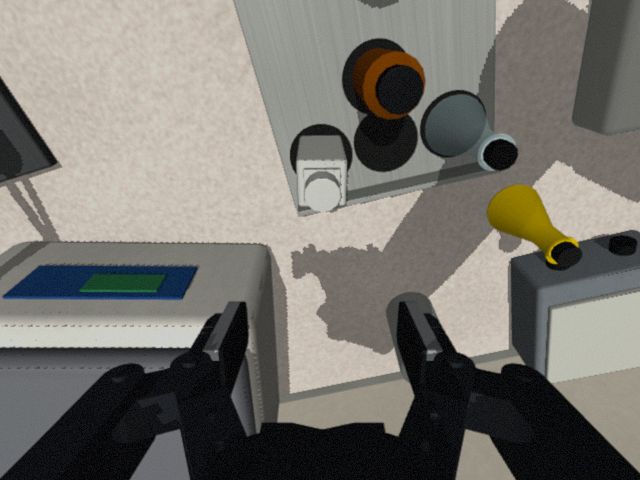

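View pics/s54.png

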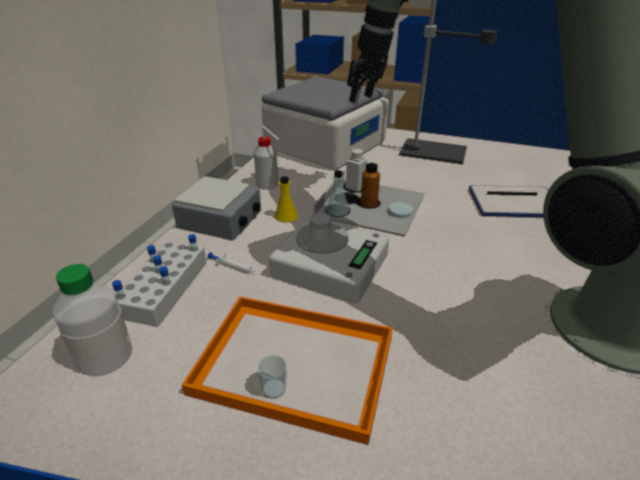

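```bash
python3 -m jog '{"translation": [[0,-40,0],[-20,-45,0],[-45,-30,-10],[-45,0,-10],[-45,0,-10]], "roll": [0,0,0,0,0]}' >/dev/null; python3 -m jog '{"translation": [[-45,0,-15],[-45,0,-15],[0,0,0],[0,0,0]], "roll": [0,0,0,0]}' >/dev/null;python3 go.py; python3 - <<'E'
from rig import arm
import cv2
t=arm.grab_frame("top")[:,:,::-1]
cv2.imwrite("pics/t55.png",t)
a=cv2.imread("pics/top0.png")
f=lambda i:cv2.resize(i[195:345,390:540],None,fx=2.6,fy=2.6,interpolation=2)
cv2.imwrite("pics/t55c.png",cv2.hconcat([f(a),f(t)]))
E
```

```text
t 77.45 pos [ 0.3067 -0.3277  0.287 ] yaw 74.16 w 65.8 F [ 0.6 -0.2  0.3] tilt 9.81
```

View pics/t55c.png

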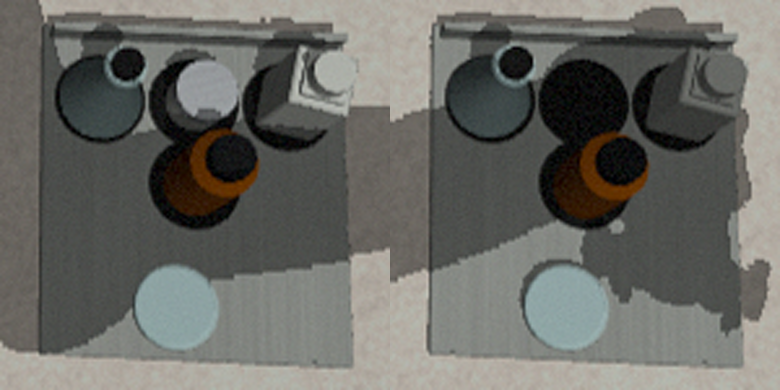

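View pics/t55.png

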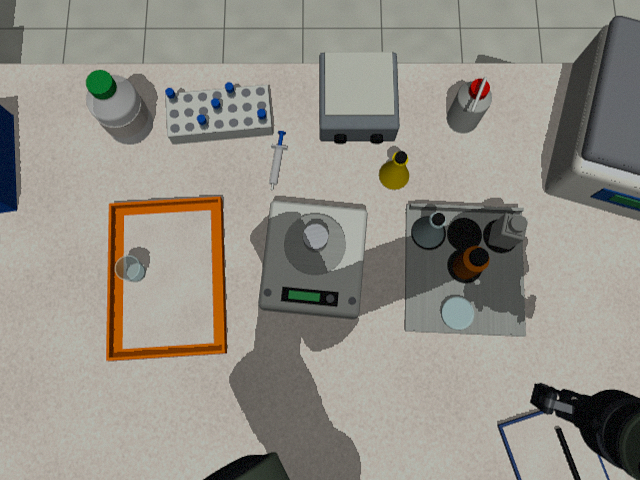

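Before and after crops agree. The flask stopper is at (126,65) then (125,64). The round cap is at (231,157) then (231,161), about 2–3 mm. The square cap is at (333,72) then (334,73). The jar is on the pan at (316,236), and the beaker, dish and syringe have not moved.

```bash
python3 -m jog '{"translation": [[0,0,0],[0,0,0]], "roll": [0,0]}'; python3 -c "
from rig import arm
print(arm.finish_job())"
```

```text
time_s: 77.7
position: [0.3083, -0.3271, 0.2858]
ee_rot: [[0.948, 0.169, 0.27], [-0.273, -0.005, 0.962], [0.164, -0.986, 0.041]]
contact_force: [-1.0, 0.2, -0.0]
width: 0.775
the job is handed in; nothing more can be done
None
```

The job is done and handed in at 77.7 s of the 144 s allowed; no verdict came back. I stood the round bottle, square bottle and clear flask together in the orange tray, put the jar on the balance pan, then returned each vessel to the pad it came from. I left the yellow flask alone as the look-alike.

**Last checks (top camera, start against end):**
- The flask and the square bottle match their starting places within about 1 mm, and the round bottle within about 3 mm. The limit is 15 mm.
- The jar stands about 5 mm from the pan centre by the top camera. The wrist camera made it about 8 mm. The limit is 15 mm.
- All four stand upright and released.
- The beaker, dish and syringe show no movement, and the arm is clear of everything.

**What disagreed or went less well:**
- The side camera read object heights about 5–9 mm too low, so I used the top and wrist cameras for positions.
- The tool slowly tilted, up to 15°, because the moves cannot correct tilt. I kept the jaws mostly across the direction of tilt, so the vessels stayed close to upright in the grip. The bottles were a few degrees off when set down.

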